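# Load mortar cores into the pressure saturator

## Task

Load the saturator: slide the pressure grip right down to its vent end, turn the cap anticlockwise to its first stop and leave it there for two seconds to bleed off, then press it down, turn it on past the stop, lift it off and lay it flat in the middle of the rubber mat. Stand every mortar core that is out on the bench upright on the chamber floor, setting each down gently, then put the cap back, press it down and turn it clockwise until it is fully home. Keep the pressure vented until the cap is home again, then slide the grip up until it is level with the brass set pointer, and leave the other things on the bench alone.

Things in the scene. Friction and masses are not known exactly. Their poses are not given: they have to be found in the camera images.
- saturator: the machine, fixed to the bench: a round steel pot with a bayonet mouth (collar 236 mm in outer diameter, top 126 mm above the worktop), a control block in front of it towards the robot. Origin: on the pot's axis at worktop height. z up, -x towards the control block, +y to the left seen from there. A gauge with a 54 mm dial stands at (-104, -112) mm, top at 128 mm
- chamber (a point): centre of the chamber floor on the pot's axis, 30 mm above the worktop, axes as saturator. Bore 164 mm, 160 mm clear at the sealing ring in the mouth, 96 mm from floor to collar top. Three cores stand here well with their axes 36 mm from this point, 120 degrees apart, where fingers that close at right angles to the radius have the most room
- notch (a point): outer middle of one of the two notches in the mouth's flange, 95 mm from the axis, 116 mm above the worktop; the other is opposite. They lie 80 degrees anticlockwise from the machine's +x and are 40 degrees wide. Between them are two flange segments, inner radius 87 mm, from 116 to 126 mm above the worktop, with the first-stop tabs and end stops under them
- cap_grip (a point): the middle of the cap's bar handle: bar along this x axis, 120 long, 18 wide, 22 mm high, 22 mm clear below it, on two posts 45 mm from the middle; z up. It is 55 mm above the cap's underside. Heights of this point above chamber: 133 mm locked (at home and up to the first stop), 128 or less to pass the stop, 123 pressed solid, 137 when the cap has sprung up in the notches
- cap: loose aluminium cap, 0.45 kg, origin at the centre of its flat underside, axes as cap_grip. Disc 168 mm wide, 22 mm thick; two lugs 8 mm thick at the underside, 28 degrees wide, out to 97 mm radius, on the line of the bar (x). A half turn makes no difference. Turning it takes about 0.3 N m
- cap_angle (a point): fixed point on the pot's axis at the locked cap's handle, axes as saturator. Angle of the cap's bar from this +x, anticlockwise seen from above: 3 degrees fully home (end stop; 3 to 10 at the start), 42 at the first stop, 74 to 86 with the lugs in the notches (in or out), stop at 86. To pass the first stop either way, press the cap down 7 to 9 mm and keep it down while turning
- seal_ring (a joint): sprung sealing ring under the cap, m pressed down from its top: 0 free, about 0.004 with the cap locked, over 0.009 lets the lugs pass under the first-stop tabs, 0.014 solid. Spring 600 N/m; pressing the locked cap down by 8 mm takes about 8 N
- mat_center (a point): centre of the top of a flat grey rubber mat, 230 x 230 x 3 mm, fixed on the bench to the left of the machine: the cap is laid here, underside down, while it is off
- core_1_center (a point): grey mortar core plug, a plain cylinder 50 mm in diameter and 60 mm tall, 0.2 to 0.33 kg, standing upright on the worktop to the right of the machine; this point is its centre, 30 mm above its foot, z along its axis. Two or three cores are present (None when absent)
- core_2_center (a point): grey mortar core plug, a plain cylinder 50 mm in diameter and 60 mm tall, 0.2 to 0.33 kg, standing upright on the worktop to the right of the machine; this point is its centre, 30 mm above its foot, z along its axis. Two or three cores are present (None when absent)
- core_3_center (a point): grey mortar core plug, a plain cylinder 50 mm in diameter and 60 mm tall, 0.2 to 0.33 kg, standing upright on the worktop to the right of the machine; this point is its centre, 30 mm above its foot, z along its axis. Two or three cores are present (None when absent)
- core_4_center (a point): grey mortar core plug, a plain cylinder 50 mm in diameter and 60 mm tall, 0.2 to 0.33 kg, standing upright on the worktop to the right of the machine; this point is its centre, 30 mm above its foot, z along its axis. Two or three cores are present (None when absent)
- core_1: the same core, origin at the centre of its foot
- core_2: the same core, origin at the centre of its foot
- core_3: the same core, origin at the centre of its foot
- core_4: the same core, origin at the centre of its foot
- chamber_plate: the perforated steel floor plate of the chamber, 163 mm in diameter, its top 30 mm above the worktop (origin on the chamber's axis at worktop height)
- pressure_slide (a joint): position of the pressure slide on the control block, m: 0 is the vent end (the right-hand end seen from the robot, where a long black bar crosses the scale), 0.10 the left end. It moves along the machine's +y, takes about 1.5 N and stays where it is left
- slide_grip (a point): centre of the slide's black grip: 26 mm across the track (x), 16 mm along it (y), from 8 to 42 mm above the face of the control block, which is 45 mm above the worktop; this point is 25.5 mm above the face. The white line round its middle is its index
- pointer_tip (a point): tip of the fixed brass set pointer, a flat arrow 10 mm wide and 3 mm high clipped over the front edge of the control block, tip 28 mm in front of the track's middle; axes as saturator. The grip is level with it when slide_grip and this tip have the same y in the machine's frame
- lab_timer: bystander: bench timer 62 x 76 x 52 mm behind the work on the right
- wash_bottle: bystander: wash bottle 196 mm tall behind the work on the left
Mind the look-alikes: they are no part of the job. Leave any orange look-alike of the core_4 alone.

How it is judged:
By the outcome, as a careful person would: the job done as asked, in the order asked, and still so for the second after the job is handed in, with the robot touching nothing.
Of core_1, core_2, core_3, core_4 only 2 to 3 are there at a start; the rules pass over those that are not, and their reading is None.
At some moment in a run one of core_1, core_2, core_3, core_4 may be knocked a few centimetres aside while the robot is not near it.
It also fails if it takes over 200 s, if anything falls off the work surface, if the arm or the gripper's body presses on something with over 40 N, if the wrist force passes 120 N, or if a joint passes its speed limit or range.

## Robot

A 6-joint arm with a two-finger parallel gripper is mounted at the origin on a cart in front of the work surface, level with it; the furniture and walls round the work are solid. World frame = base frame: x ahead of the robot, y to its left, z up, the work surface at z = 0. Lengths are in m, angles in rad, forces in N, time in s.
With the tool pointing down it reaches from about 0.325 to 0.875 m from the base axis. Payload 4.4 kg.
Tool frame: the origin (TCP) lies at the very end of the fingers, on their centre line; the grasp point (between the pads) lies 19 mm behind it; z points along the fingers, y is the direction in which the jaws open and shut (so a half turn about z gives the same grasp; the last joint's range is limited). The gripper opens to 85 mm and grips with 20 to 120 N. Pads are 22 mm wide; open, the fingers measure 114 mm over their backs; the gripper's body (76 mm by 85 mm) begins 54 mm behind the grasp point. The pads swing forward as they close: fully open they stand 13 mm farther back than shut.
Start: joints at [0.957, 0.207, 1.542, -0, 1.393, -0.15], TCP at [0.257, 0.514, 0.231] pointing down, gripper open.
Joint ranges: [-2.73, 2.73], [-0.86, 2.22], [0.23, 2.46], [-1.11, 4.25], [0.08, 2.63], [-2.82, 2.82]. Speed limits (rad/s): [2.79, 2.79, 3.14, 3.14, 3.14, 3.14].

## Interface

Orientations are given as a unit quaternion [x, y, z, w].
In Python, from plant import arm gives the robot as it stands.
- The arm moves only by the tool jog_arm, never from a script. Its argument "commands" is a list of rows, each a list of 3 entries, a list of its own where there are three numbers: the shift along the tool's x, y, z in cm, then the turn, a rotation vector about the tool's x, y, z in degrees, then the closure, from 0 (fully open) to 1 (shut). In form: [[[tx, ty, tz], [rx, ry, rz], fingers], ...]. A call has 1 to 20 rows; each row shifts and turns the commanded pose from where the row before left it, along the tool's axes as they then stand; what a row does not reach is not made up. A row lasts 1/12 s, in which the tool goes at most 41.7 mm and 7.16 degrees, less where a joint would pass 70% of its speed; a pose out of reach is approached as far as the arm can. A call with a gripper value outside its range is refused whole. The fingers move at their own pace and stop on an object; "grip_force" is the grip in N (left out, the last holds). Time passes only in rows, so rows that do not move let the fingers close. It gives the time, the measured TCP pose, the force and the opening at its end, in the units of the state.
- arm.sense(): the state, without advancing time (a new reading comes with each control period).
- arm.capture(name): name is "scene" or "top"; returns the picture (400x640x3 uint8, blue, green, red); there is no depth.
- arm.camera_info(name): a dict with "intrinsics" (3x3 intrinsics, pixels), "R" (3x3) and "t" (3): a world point X has camera coordinates R X + t. Camera axes: x right, y down, z forward; pixel columns grow to the right and rows downward; lengths in m; the calibration is good to about 2 mm. A picture is of the moment at which its call begins. camera_info takes no time and is no camera call.
- arm.close_job(): hands the job in, once; it reports no verdict.
The state is a dict: "clock": time; "q": joint angles; "dq": joint speeds; "tau": joint torques, N m; "position": TCP position; "tool_rot": TCP orientation; "ft_force": force on the tool from outside, world axes, zero at the start; "wrist_torque": the same for the moment, N m; "gripper_width": finger opening in m.
Only numpy, scipy, OpenCV 4.12 (cv2) and the standard library are available. Lean on these libraries where they do the work, as an engineer would, in place of code of your own. Each camera call takes 0.05 s, during which the arm holds its last target.

## Working session

There is one attempt and no reset: what is moved stays moved. The work goes in short steps, Python scripts to look and compute and a tool call to move; the robot and the scene stay as the last step left them, time stands still between calls to the robot, and variables do not carry over. Pictures are saved under pics/ and viewed, and the job is handed in when it is done.

Besides the shell and the picture viewer there is one more tool, called after "Call:" as name([rows], argument=value, ...), one row to a line, values as JSON. jog_arm: Moves the arm, as the interface text tells. Its arguments: {"type":"object","properties":{"commands":{"type":"array","items":{"type":"array"}},"grip_force":{"type":"number"}},"required":["commands"]}

```bash
ls; mkdir -p pics
python3 - <<'E'
from plant import arm
import cv2
s=arm.sense()
for k,v in s.items(): print(k,v)
for n in("scene","top"):
    im=arm.capture(n); cv2.imwrite(f"pics/{n}0.png",im)
    i=arm.camera_info(n); print(n,i)
E
```

```text
pics
clock 0.0
q [ 9.56522076e-01  2.07395113e-01  1.54300183e+00 -7.14386463e-06
  1.39349881e+00 -1.50492400e-01]
dq [-0.00068902  0.00022832 -0.00022844  0.00027559  0.00106005 -0.00010278]
tau [-1.30257416e-03 -3.83032858e+01 -2.91597265e+01 -2.50743296e-04
  1.06673225e-02  6.47330339e-06]
position [0.25677199 0.51361459 0.2301172 ]
tool_rot [ 2.29817476e-01  9.73233066e-01 -1.06969340e-03 -4.26419264e-04]
ft_force [0.11391154 0.42222836 0.49304   ]
wrist_torque [ 0.00018097 -0.01354364  0.01014748]
gripper_width 0.08576244977449173
scene {'intrinsics': array([[369.41858698,   0.        , 317.6865259 ],
       [  0.        , 369.41858698, 194.92107143],
       [  0.        ,   0.        ,   1.        ]]), 'R': array([[ 0.72950345, -0.68397207,  0.00263214],
       [-0.37646979, -0.40473799, -0.83334126],
       [ 0.57104748,  0.6069344 , -0.55275258]]), 't': array([-0.41747458,  0.29084687,  1.10077777])}
top {'intrinsics': array([[378.22203516,   0.        , 318.64277596],
       [  0.        , 378.22203516, 202.67576997],
       [  0.        ,   0.        ,   1.        ]]), 'R': array([[ 0.08326204, -0.99652088,  0.00368312],
       [-0.97287713, -0.08208586, -0.21626834],
       [ 0.21581825,  0.01442372, -0.97632701]]), 't': array([-0.08455165,  0.57047905,  1.45933835])}
```

View pics/scene0.png

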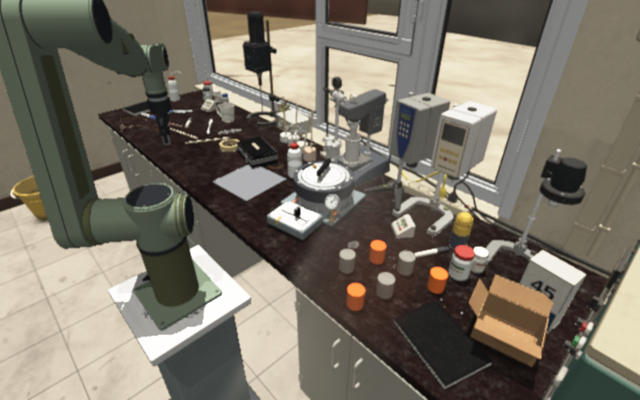

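View pics/top0.png

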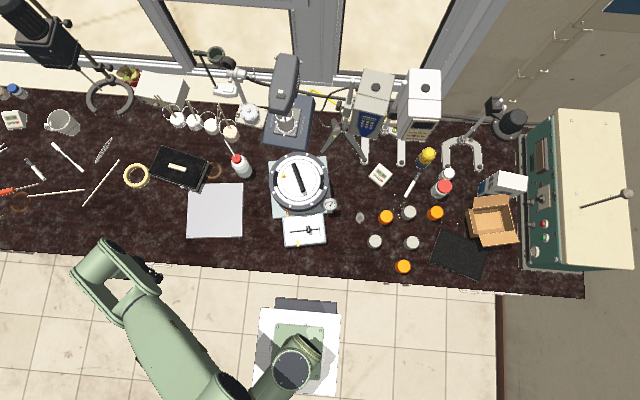

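The pictures show three grey cores, at top-view pixels (409,212), (375,241) and (412,243), and three orange look-alikes. The cap is at (299,178), the control block at (304,231) and the mat at (214,210). I'll zoom in.

Run:
```python
import cv2
a=cv2.imread("pics/top0.png"); 
cv2.imwrite("pics/t_mach.png",cv2.resize(a[140:255,255:345],None,fx=5,fy=5,interpolation=cv2.INTER_CUBIC))
cv2.imwrite("pics/t_core.png",cv2.resize(a[190:280,340:470],None,fx=5,fy=5,interpolation=cv2.INTER_CUBIC))
a=cv2.imread("pics/scene0.png"); 
cv2.imwrite("pics/s_mach.png",cv2.resize(a[145:245,255:375],None,fx=5,fy=5,interpolation=cv2.INTER_CUBIC))
```

```text
(no output)
```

View pics/t_mach.png

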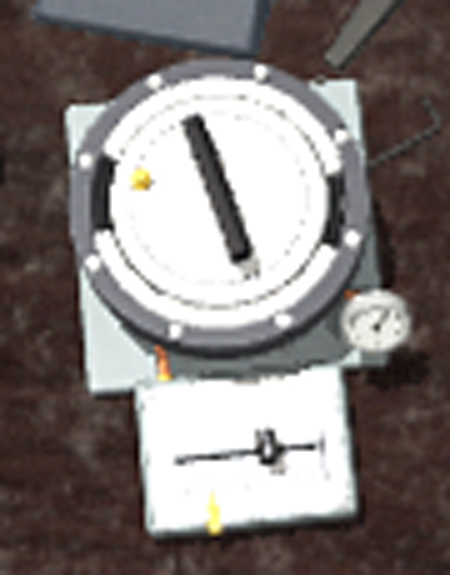

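View pics/t_core.png

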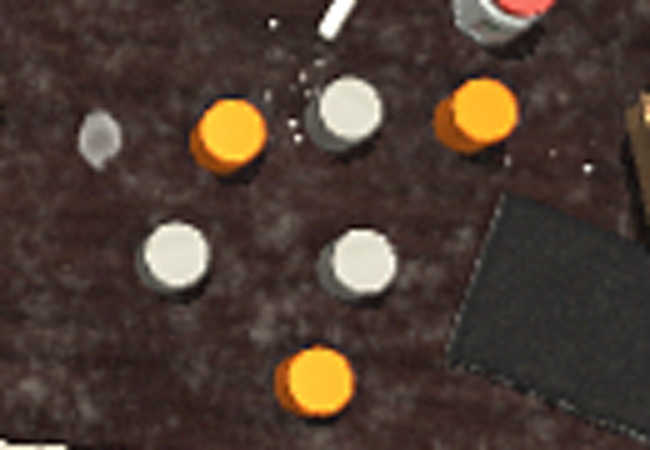

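View pics/s_mach.png

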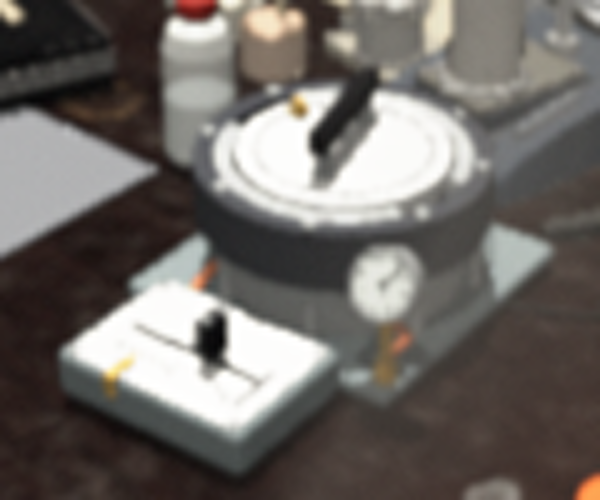

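```bash
cat > h.py <<'E'
import numpy as np, cv2
from plant import arm
from scipy.spatial.transform import Rotation as Rot
def cam(n):
    i=arm.camera_info(n); return np.array(i["intrinsics"]),np.array(i["R"]),np.array(i["t"])
def ray(n,uv,z):
    K,R,t=cam(n); uv=np.atleast_2d(np.asarray(uv,float)); 
    d=np.c_[uv,np.ones(len(uv))]@np.linalg.inv(K).T@R; c=-R.T@t
    s=(z-c[2])/d[:,2]; return (c+s[:,None]*d)[:,:2]
def proj(n,X):
    K,R,t=cam(n); p=(np.atleast_2d(X)@R.T+t)@K.T; return p[:,:2]/p[:,2:]
def circ(P):
    A=np.c_[2*P,np.ones(len(P))]; s=np.linalg.lstsq(A,(P**2).sum(1),rcond=None)[0]
    return s[:2],np.sqrt(s[2]+s[:2]@s[:2])
def st():
    s=arm.sense(); R=Rot.from_quat(s["tool_rot"]).as_matrix()
    yaw=np.degrees(np.arctan2(R[1,1],R[0,1]))  # jaw dir in world
    return s,R,yaw
def show(g=None):
    s,R,yaw=st()
    print("t %.2f pos %s jawyaw %.2f tilt %.2f F %s T %s w %.4f"%(s["clock"],np.round(s["position"]*1000,1),yaw,np.degrees(np.arccos(-R[2,2])),np.round(s["ft_force"],1),np.round(s["wrist_torque"],2),s["gripper_width"]))
    return s,R,yaw
E
python3 - <<'E'
from h import *
im=cv2.imread("pics/top0.png")
K,R,t=cam("top"); print("campos",-R.T@t)
sc=np.array([(154,80),(260,72),(341,135),(352,237),(284,320),(176,331),(93,261),(85,160)])/5+[255-.4,140-.4]
P=ray("top",sc,.128); c,r=circ(P); print("screws",c,r, np.degrees(np.arctan2(*(P-c).T[::-1])), np.hypot(*(P-c).T))
# white flange outer boundary by intensity
g=im.astype(int).sum(2)
for name,uv in dict(notchL=[(103,192)],notchR=[(337,208)],barA=[(192,118)],barB=[(245,260)],grip=[(266,445)],ptr=[(211,495)],yel=[(141,180)]).items():
    print(name,uv)
E
```

```text
campos [ 0.24709411 -0.05847831  1.54847942]
screws [0.64726471 0.04971146] 0.10935088491674892 [  32.74239885  -12.31756972  -56.75467956 -101.6468231  -147.03251519
  168.4072165   122.338934     78.07004639] [0.11031263 0.10902895 0.10927916 0.10885063 0.10982333 0.1099645
 0.10842749 0.10910762]
notchL [(103, 192)]
notchR [(337, 208)]
barA [(192, 118)]
barB [(245, 260)]
grip [(266, 445)]
ptr [(211, 495)]
yel [(141, 180)]
```

Run:
```python
from h import *
c=np.array([.6473,.0497])
im=cv2.imread("pics/top0.png"); hsv=cv2.cvtColor(im,cv2.COLOR_BGR2HSV)
def world(mask,z,n="top"):
    v,u=np.nonzero(mask); return ray(n,np.c_[u,v],z)
V=hsv[...,2].astype(int); 
uu,vv=np.meshgrid(np.arange(640),np.arange(400))
# bar
cp=proj("top",[[*c,.174]])[0]; print("cp",cp)
near=np.hypot(uu-cp[0],vv-cp[1])<22
m=near&(V<95); P=world(m,.174)
(a,b)=np.cov(P.T),P.mean(0); w,E=np.linalg.eigh(a); e=E[:,1]; e=e*np.sign(e[0])
print("bar n",m.sum(),"mid",b,"ang",np.degrees(np.arctan2(e[1],e[0])),"len",np.ptp(P@e),"w",np.ptp(P@E[:,0]))
# block top
m=((uu>278)&(uu<332)&(vv>213)&(vv<243)&(V>215)).astype(np.uint8)
m=cv2.morphologyEx(m,cv2.MORPH_CLOSE,np.ones((9,9)))
n,l,s,_=cv2.connectedComponentsWithStats(m); k=1+np.argmax(s[1:,4]); 
ct=cv2.findContours((l==k).astype(np.uint8),cv2.RETR_EXTERNAL,cv2.CHAIN_APPROX_NONE)[0][0][:,0]
P=ray("top",ct,.045).astype(np.float32); r=cv2.minAreaRect(P*1000); print("block",r)
# notches: dark in annulus r 85..100
vv2,uu2=np.nonzero(np.hypot(uu-cp[0],vv-cp[1])<45)
P=ray("top",np.c_[uu2,vv2],.12)-c; rr=np.hypot(*P.T); th=np.degrees(np.arctan2(P[:,1],P[:,0])); d=V[vv2,uu2]
for lo,hi in((30,150),(-150,-30)):
    s=(rr>.09)&(rr<.099)&(th>lo)&(th<hi)&(d<90); print("notch",s.sum(),th[s].mean(),np.ptp(th[s]),np.percentile(th[s],[3,97]))
# yellow things
m=(abs(hsv[...,0].astype(int)-23)<8)&(hsv[...,1]>110)&(V>120)&(uu>260)&(uu<335)&(vv>160)&(vv<250)
n,l,s,cc=cv2.connectedComponentsWithStats(m.astype(np.uint8))
for i in range(1,n): print("yel",s[i],cc[i])
cv2.imwrite("pics/blk.png",cv2.resize(im[205:255,275:340],None,fx=12,fy=12,interpolation=cv2.INTER_NEAREST))
sc=cv2.imread("pics/scene0.png"); cv2.imwrite("pics/blks.png",cv2.resize(sc[195:242,262:328],None,fx=12,fy=12,interpolation=cv2.INTER_NEAREST))
# cores
m=((hsv[...,1]<45)&(V>150)&(uu>365)&(uu<425)&(vv>200)&(vv<255)).astype(np.uint8)
n,l,s,cc=cv2.connectedComponentsWithStats(m)
for i in range(1,n):
  if s[i,4]>30: print("core",s[i],cc[i],ray("top",cc[i],.06))
# mat
m=((hsv[...,1]<45)&(V>120)&(uu>170)&(uu<250)&(vv>170)&(vv<245)).astype(np.uint8)
n,l,s,cc=cv2.connectedComponentsWithStats(m);k=1+np.argmax(s[1:,4])
ct=cv2.findContours((l==k).astype(np.uint8),cv2.RETR_EXTERNAL,cv2.CHAIN_APPROX_NONE)[0][0][:,0]
print("mat",cv2.minAreaRect((1000*ray("top",ct,.003)).astype(np.float32)),ray("top",cc[k],.003))
```

```text
cp [297.60268101 175.96651974]
bar n 135 mid [0.64176728 0.05477239] ang 42.31294832727308 len 0.12378939573057007 w 0.09469223395957377
block ((470.36614990234375, 24.265464782714844), (113.38648986816406, 181.6742401123047), 4.816281318664551)
notch 32 89.5675642966277 35.25432683334802 [ 73.76308908 107.20349199]
notch 30 -89.0902674754712 33.76709515758479 [-105.5407      -72.96424435]
yel [282 174   3   4  11] [282.90909091 175.63636364]
yel [287 215   2   1   2] [287.5 215. ]
yel [297 241   2   2   3] [297.33333333 241.66666667]
yel [297 244   1   1   1] [297. 244.]
yel [297 246   2   1   2] [297.5 246. ]
core [404 206  12  12 116] [409.55172414 211.25862069] [[ 0.57163986 -0.40307734]]
core [369 235  13  12 127] [374.92913386 240.42519685] [[ 0.4427624  -0.27050488]]
core [406 236  13  12 126] [412.31746032 241.70634921] [[ 0.45005287 -0.41780312]]
mat ((522.7869873046875, 394.6280517578125), (229.9159698486328, 230.20045471191406), 5.126077651977539) [[0.51720676 0.39041398]]
```

View pics/blk.png

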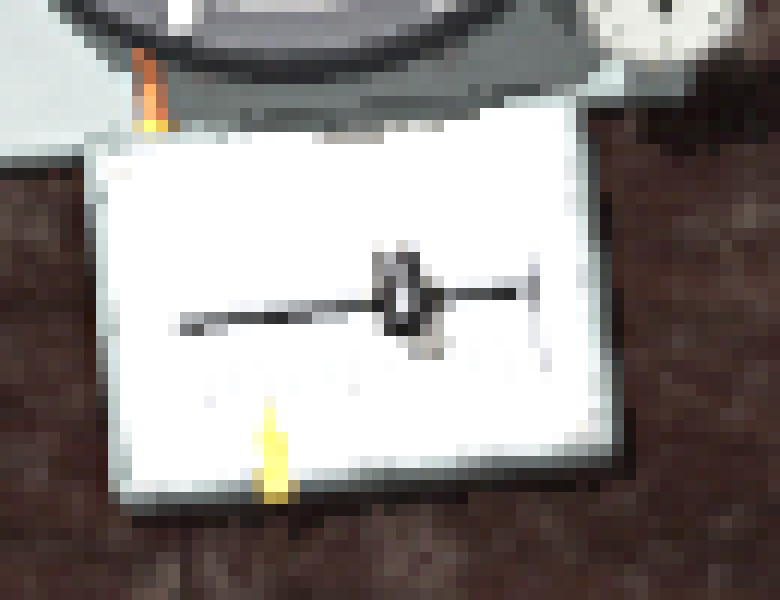

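View pics/blks.png

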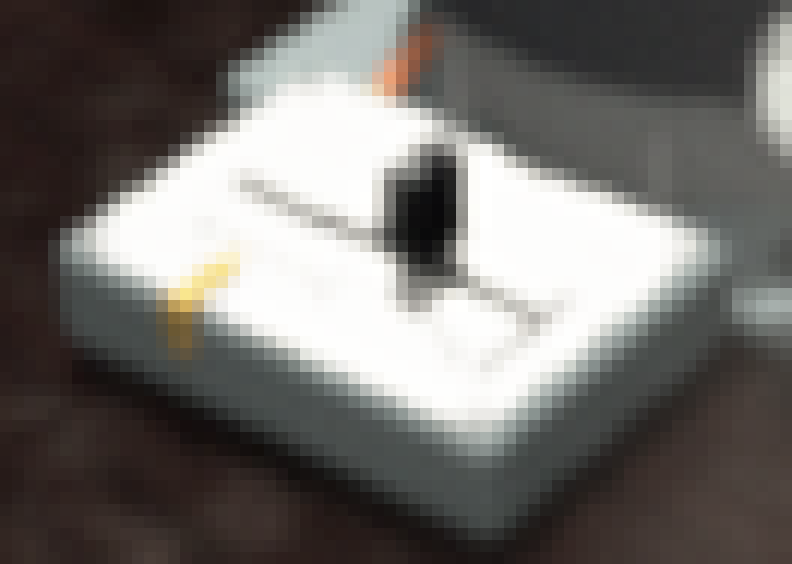

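Run:
```python
from h import *
c=np.array([.6473,.0497])
def T(p,z): return ray("top",np.array(p,float)/12+[275-.5,205-.5],z)
def S(p,z): return ray("scene",np.array(p,float)/12+[262-.5,195-.5],z)
def ang(P): d=P[0]-P[1]; return np.degrees(np.arctan2(d[1],d[0])), np.hypot(*d)*1000
print("front edge",ang(T([(125,500),(612,455)],.045)))
print("side edges",ang(T([(90,150),(115,495)],.045)),ang(T([(580,100),(615,450)],.045)))
tr=T([(182,329),(535,293)],.045); print("track",ang(tr),tr)
ts=S([(240,180),(540,318)],.045); print("track s",ang(ts),ts)
print("grip top line",T([(404,297)],.087),"pointer tip",T([(268,395)],.048),S([(240,255)],.048))
# bar
def M(p,z): return ray("top",np.array(p,float)/5+[255-.5,140-.5],z)
b=M([(193,122),(243,258)],.174); print("bar",ang(b),b.mean(0),b)
b=M([(146,178)],.155)
def SM(p,z): return ray("scene",np.array(p,float)/5+[255-.5,145-.5],z)
b=SM([(368,75),(318,142)],.174); print("bar s",ang(b),b.mean(0))
```

```text
front edge (np.float64(100.08187335040222), np.float64(161.84205235757122))
side edges (np.float64(10.04775576289162), np.float64(116.41651865248491)) (np.float64(10.250016963615657), np.float64(118.73114388435121))
track (np.float64(100.68078218207334), np.float64(118.35246238844745)) [[ 0.4502537   0.06930139]
 [ 0.47218879 -0.04700062]]
track s (np.float64(100.53616749521915), np.float64(117.84180453521685)) [[ 0.45304723  0.07025575]
 [ 0.47459533 -0.04559921]]
grip top line [[ 0.46102964 -0.00504007]] pointer tip [[0.43029404 0.03842044]] [[0.42640197 0.03649731]]
bar (np.float64(24.851989440324683), np.float64(113.67366488648712)) [0.64187293 0.04744649] [[0.69344647 0.07133362]
 [0.59029939 0.02355935]]
bar s (np.float64(26.25242839509512), np.float64(110.63611891063364)) [0.63593258 0.03791635]
```

Run:
```python
from h import *
im=cv2.imread("pics/top0.png")
cv2.imwrite("pics/cap.png",cv2.resize(im[158:200,278:322],None,fx=14,fy=14,interpolation=cv2.INTER_NEAREST))
im=cv2.imread("pics/scene0.png")
cv2.imwrite("pics/caps.png",cv2.resize(im[155:210,295:355],None,fx=10,fy=10,interpolation=cv2.INTER_NEAREST))
```

```text
(no output)
```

View pics/cap.png

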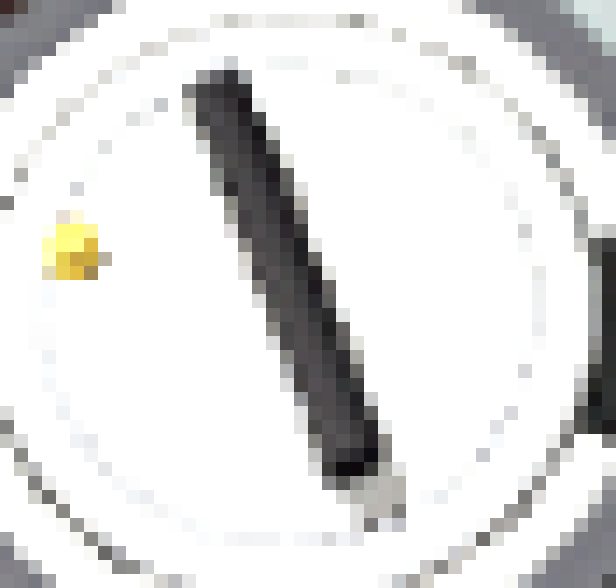

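View pics/caps.png

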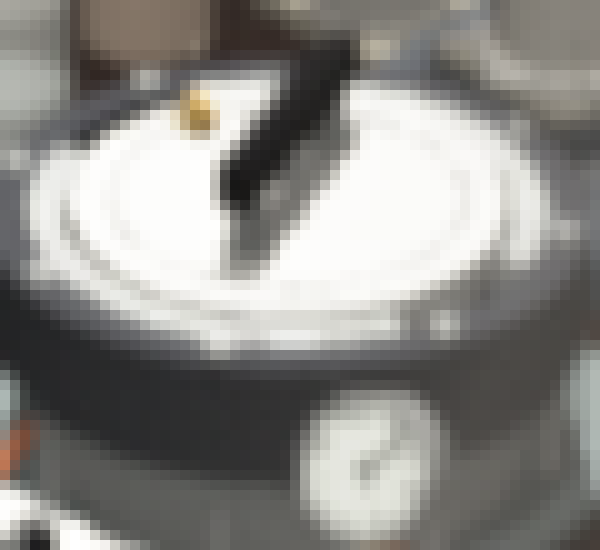

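Run:
```python
from h import *
c=np.array([.6473,.0497])
for n,box in(("top",(285,160,310,193)),("scene",(315,156,333,177))):
    im=cv2.imread(f"pics/{n}0.png").astype(int).max(2)
    x0,y0,x1,y1=box; m=np.zeros(im.shape,np.uint8); m[y0:y1,x0:x1]=im[y0:y1,x0:x1]<100
    k,l,s,cc=cv2.connectedComponentsWithStats(m); k=1+np.argmax(s[1:,4])
    v,u=np.nonzero(l==k)
    for z in (.163,.174):
        P=ray(n,np.c_[u,v],z); w,E=np.linalg.eigh(np.cov(P.T)); e=E[:,1]*np.sign(E[0,1])
        q=(P-P.mean(0))@e
        print(n,len(P),z,P.mean(0),"ang",np.degrees(np.arctan2(e[1],e[0])),"len",np.ptp(q),np.sqrt(w*12), "mid by ends",P.mean(0)+e*(q.max()+q.min())/2)
# cap disc / flange circle: gray thin gap ring in top
Z=lambda p:np.array(p)/14+[277.5,157.5]
g=[(20,175),(40,145),(545,145),(570,170),(22,450),(50,495),(105,550),(500,510),(550,455),(150,48),(235,20),(355,20)]
P=ray("top",Z(g),.126); print("gap",circ(P), np.hypot(*(P-circ(P)[0]).T))
y=ray("top",Z([(72,245)]),.147)[0]; print("yellow",y, np.degrees(np.arctan2(*(y-c)[::-1])),np.hypot(*(y-c)))
```

```text
top 124 0.163 [0.64476341 0.04744056] ang 24.520977372807383 len 0.1187543264186531 [0.01575901 0.11938531] mid by ends [0.6454697  0.04776275]
top 124 0.174 [0.64160611 0.04659962] ang 24.52097737280739 len 0.11781147763321022 [0.01563389 0.11843746] mid by ends [0.6423068  0.04691925]
scene 171 0.163 [0.65990251 0.06608911] ang 43.92138563794107 len 0.15776882350238902 [0.05177963 0.15140827] mid by ends [0.64979603 0.05635616]
scene 171 0.174 [0.6459403  0.05168688] ang 43.92138563794107 len 0.15524976672350796 [0.05095288 0.14899077] mid by ends [0.63599519 0.04210934]
gap (array([0.64835784, 0.04986991]), np.float64(0.08515054565066985)) [0.08482907 0.08448825 0.08491479 0.08736055 0.0849281  0.08566851
 0.08661861 0.0833717  0.08458467 0.08506048 0.08484287 0.08507114]
yellow [0.65415712 0.10966821] 83.47679344472742 0.060358976531710656
```

```bash
cat >> h.py <<'E'
C=np.array([.6475,.0497]); YAW=np.radians(10.2)
RM=np.array([[np.cos(YAW),-np.sin(YAW)],[np.sin(YAW),np.cos(YAW)]])
def m2w(x,y): return C+RM@[x,y]
def w2m(p): return RM.T@(np.asarray(p)-C)
def plan(xyz,yaw=None):
    s,R,y=show(); d=R.T@(np.asarray(xyz)-s["position"])*100
    print(" q",np.round(s["q"],2)," shift now cm",np.round(d,2))
    if yaw is not None:
        t=(yaw-y+90)%180-90   # ccw world deg
        R2=R@Rot.from_rotvec([0,0,np.radians(-t)]).as_matrix(); d2=R2.T@(np.asarray(xyz)-s["position"])*100
        # level correction
        zt=R.T@[0,0,-1.]; lev=np.degrees(np.cross([0,0,1],zt))
        print(" turn rz %.2f (q6 after ~%s)  shift after turn cm"%(-t,"?"),np.round(d2,2)," level rx,ry",np.round(lev[:2],2))
def cores(n="top",im=None):
    im=arm.capture(n) if im is None else im
    hsv=cv2.cvtColor(im,cv2.COLOR_BGR2HSV); u,v=np.meshgrid(np.arange(640),np.arange(400))
    out=[]
    for nm,m in(("grey",(hsv[...,1]<45)&(hsv[...,2]>150)&(v>195)),("orange",(hsv[...,1]>150)&(abs(hsv[...,0].astype(int)-16)<8)&(hsv[...,2]>200)&(v>195))):
        m=(m&(u>340)&(u<470)&(v<290)).astype(np.uint8)
        k,l,s,cc=cv2.connectedComponentsWithStats(m)
        for i in range(1,k):
            if 70<s[i,4]<220 and s[i,2]<18 and s[i,3]<18: out.append((nm,cc[i],ray(n,cc[i],.06)[0])); print(nm,s[i,4],np.round(cc[i],1),np.round(out[-1][2]*1000,1))
    return im,out
E
python3 - <<'E'
from h import *
cores(im=cv2.imread("pics/top0.png"))
g=np.array([.461,-.005]); p=np.array([.4285,.0375])
print("grip m",w2m(g),"ptr m",w2m(p),"scene grip")
print(m2w(-.19,-.05),m2w(-.19,.05))
plan([*g,.2],100.2)
E
```

```text
grey 116 [409.6 211.3] [ 571.6 -403.1]
grey 127 [374.9 240.4] [ 442.8 -270.5]
grey 126 [412.3 241.7] [ 450.1 -417.8]
orange 126 [436.4 211.5] [ 579.8 -510.6]
orange 127 [386.1 215.7] [ 545.6 -309.8]
orange 133 [403.4 265.7] [ 353.6 -386. ]
grip m [-0.19323902 -0.0208092 ] ptr m [-0.21769927  0.02677437] scene grip
[ 0.46935707 -0.03315588] [0.4516486  0.06526368]
t 0.10 pos [256.8 513.7 230.2] jawyaw 63.43 tilt 0.12 F [-0.3  0.2  0.1] T [-0.02 -0.03  0.03] w 0.0853
 q [ 0.96  0.21  1.54 -0.    1.39 -0.15]  shift now cm [-41.46 -37.25   3.09]
 turn rz -36.77 (q6 after ~?)  shift after turn cm [-10.91 -54.66   3.09]  level rx,ry [-0.12 -0.02]
```

Call:
jog_arm([
  [[0, 0, 0], [0, 0, 7.1], 0],
  [[0, 0, 0], [0, 0, 7.1], 0],
  [[0, 0, 0], [0, 0, 7.1], 0],
  [[0, 0, 0], [0, 0, 7.1], 0],
  [[0, 0, 0], [0, 0, 7.1], 0],
  [[0, 0, 0], [0, 0, 7.1], 0],
  [[0, 0, 0], [0, 0, 7.1], 0],
  [[0, 0, 0], [0, 0, 7.1], 0],
  [[0, 0, 0], [0, 0, 7.1], 0],
  [[0, 0, 0], [0, 0, 7.1], 0],
  [[0, 0, 0], [0, 0, 7.1], 0],
  [[0, 0, 0], [0, 0, 7.1], 0],
  [[0, 0, 0], [0, 0, 7.1], 0],
  [[0, 0, 0], [0, 0, 7.1], 0],
  [[0, 0, 0], [0, 0, 7.1], 0],
  [[0, 0, 0], [0, 0, 7.1], 0],
  [[0, 0, 0], [0, 0, 7.1], 0],
  [[0, 0, 0], [0, 0, 7.1], 0],
  [[0, 0, 0], [0, 0, 7.1], 0],
  [[0, 0, 0], [0, 0, 7.1], 0],
], grip_force=25)

```text
clock: 1.77
position: [0.257, 0.5139, 0.2306]
tool_rot: [0.995, 0.096, -0.0, 0.001]
ft_force: [-0.3, -0.7, 0.0]
gripper_width: 0.0857
```

```bash
python3 -c "
from h import *
plan([.461,-.005,.2],-79.8)"
```

```text
t 1.77 pos [257.  513.9 230.6] jawyaw -78.93 tilt 0.08 F [-0.3 -0.7  0. ] T [ 0.07  0.01 -0.03] w 0.0857
 q [ 0.96  0.21  1.54 -0.    1.39  2.33]  shift now cm [10.06 54.84  3.1 ]
 turn rz 0.87 (q6 after ~?)  shift after turn cm [10.9  54.68  3.1 ]  level rx,ry [0.06 0.06]
```

Call:
jog_arm([
  [[0, 0, 0], [0, 0, 0.8], 0],
  [[0.68, 3.4, 0.1], [0, 0, 0], 0],
  [[0.68, 3.4, 0.1], [0, 0, 0], 0],
  [[0.68, 3.4, 0.1], [0, 0, 0], 0],
  [[0.68, 3.4, 0.1], [0, 0, 0], 0],
  [[0.68, 3.4, 0.1], [0, 0, 0], 0],
  [[0.68, 3.4, 0.1], [0, 0, 0], 0],
  [[0.68, 3.4, 0.1], [0, 0, 0], 0],
  [[0.68, 3.4, 0.1], [0, 0, 0], 0],
  [[0.68, 3.4, 0.1], [0, 0, 0], 0],
  [[0.68, 3.4, 0.1], [0, 0, 0], 0],
  [[0.68, 3.4, 0.1], [0, 0, 0], 0],
  [[0.68, 3.4, 0.1], [0, 0, 0], 0],
  [[0.68, 3.4, 0.1], [0, 0, 0], 0],
  [[0.68, 3.4, 0.1], [0, 0, 0], 0],
  [[0.68, 3.4, 0.1], [0, 0, 0], 0],
  [[0.68, 3.4, 0.1], [0, 0, 0], 0],
  [[0, 0, 0], [0, 0, 0], 0.5],
  [[0, 0, 0], [0, 0, 0], 0.5],
])

```text
clock: 3.35
position: [0.4646, -0.0018, 0.2149]
tool_rot: [0.996, 0.092, -0.0, -0.0]
ft_force: [-0.7, -0.3, 0.1]
gripper_width: 0.0636
```

```bash
python3 -c "
from h import *
plan([.461,-.005,.2],-79.8)
cv2.imwrite('pics/s1.png',arm.capture('scene'))"
```

```text
t 3.35 pos [464.6  -1.8 214.9] jawyaw -79.47 tilt 0.06 F [-0.7 -0.3  0.1] T [-0.    0.04 -0.04] w 0.0636
 q [-0.19 -0.02  1.82  0.    1.34  1.2 ]  shift now cm [-0.41  0.25  1.49]
 turn rz 0.33 (q6 after ~?)  shift after turn cm [-0.41  0.26  1.49]  level rx,ry [-0.04  0.05]
```

View pics/s1.png

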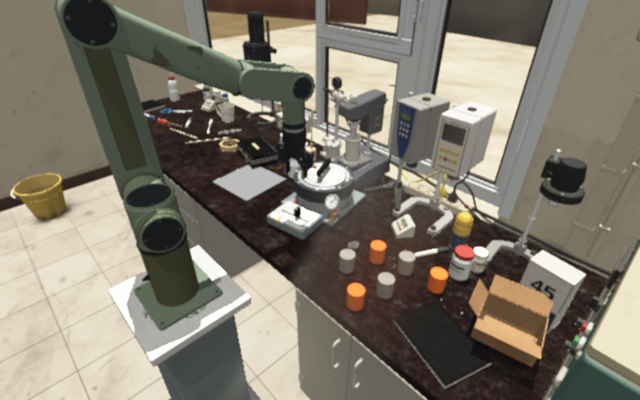

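```bash
python3 -c "
from h import *
print(proj('scene',[[.4646,-.0018,.2149],[.461,-.005,.087]]))
im=cv2.imread('pics/s1.png');cv2.imwrite('pics/s1z.png',cv2.resize(im[130:240,250:360],None,fx=5,fy=5))"
```

```text
[[294.9350526  176.41838497]
 [295.87306013 208.09427184]]
```

View pics/s1z.png

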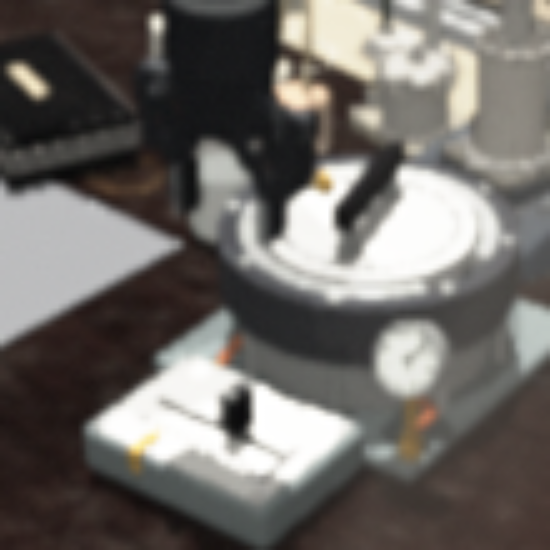

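Call:
jog_arm([
  [[-0.41, 0.26, 0], [0, 0, 0.3], 0.5],
  [[0, 0, 3], [0, 0, 0], 0.5],
  [[0, 0, 3], [0, 0, 0], 0.5],
  [[0, 0, 3], [0, 0, 0], 0.5],
  [[0, 0, 2], [0, 0, 0], 0.5],
  [[0, 0, 1.5], [0, 0, 0], 0.5],
  [[0, 0, 1.2], [0, 0, 0], 0.5],
  [[0, 0, 1], [0, 0, 0], 0.5],
  [[0, 0, 1], [0, 0, 0], 0.5],
  [[0, 0, 0], [0, 0, 0], 0.5],
])

```text
clock: 4.23
position: [0.4591, -0.0026, 0.0566]
tool_rot: [0.996, 0.091, -0.002, -0.001]
ft_force: [-0.2, -0.1, -0.5]
gripper_width: 0.0428
```

```bash
python3 -c "
from h import *
plan([.461,-.005,.058],-79.8)
im=arm.capture('scene');cv2.imwrite('pics/s2z.png',cv2.resize(im[130:240,250:360],None,fx=5,fy=5))"
```

```text
t 4.23 pos [459.1  -2.6  56.6] jawyaw -79.58 tilt 0.21 F [-0.2 -0.1 -0.5] T [ 0.05  0.03 -0.03] w 0.0428
 q [-0.19  0.2   1.96  0.    0.98  1.19]  shift now cm [ 0.14  0.27 -0.14]
 turn rz 0.22 (q6 after ~?)  shift after turn cm [ 0.14  0.27 -0.14]  level rx,ry [-0.08  0.19]
```

View pics/s2z.png

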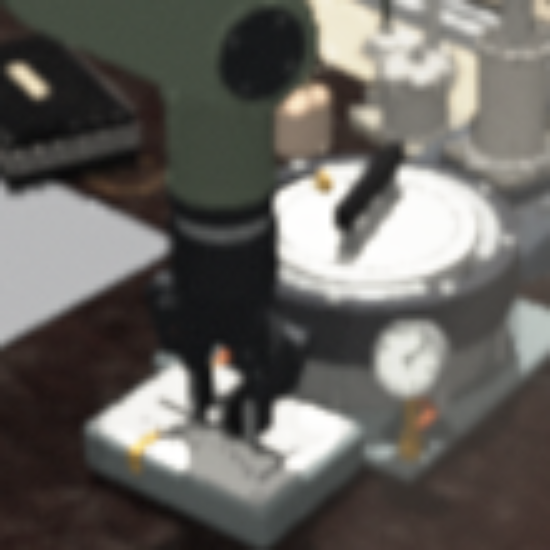

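Call:
jog_arm([
  [[0.1, 0.27, 0], [0, 0, 0.2], 0.5],
  [[0, 0, 0], [0, 0, 0], 1],
  [[0, 0, 0], [0, 0, 0], 1],
  [[0, 0, 0], [0, 0, 0], 1],
  [[0, 0, 0], [0, 0, 0], 1],
  [[0, 0, 0], [0, 0, 0], 1],
  [[0, 0, 0], [0, 0, 0], 1],
])

```text
clock: 4.87
position: [0.4634, -0.0062, 0.0593]
tool_rot: [0.996, 0.088, 0.001, 0.0]
ft_force: [-0.8, 1.6, 6.7]
gripper_width: 0.0153
```

```bash
python3 -c "
from h import *
s,R,y=show(); print(w2m(s['position'][:2]))"
```

```text
t 4.87 pos [463.4  -6.2  59.3] jawyaw -79.86 tilt 0.12 F [-0.8  1.6  6.7] T [0.3  0.03 0.18] w 0.0153
[-0.19107912 -0.02245149]
```

Call:
jog_arm([
  [[0, 0.2, -0.1], [0, 0, 0], 1],
  [[0, 0.3, 0], [0, 0, 0], 1],
  [[0, 0.3, 0], [0, 0, 0], 1],
  [[0, 0.3, 0], [0, 0, 0], 1],
  [[0, 0.3, 0], [0, 0, 0], 1],
  [[0, 0.3, 0], [0, 0, 0], 1],
  [[0, 0.2, 0], [0, 0, 0], 1],
  [[0, 0.2, 0], [0, 0, 0], 1],
  [[0, 0, 0], [0, 0, 0], 1],
])

```text
clock: 5.62
position: [0.4674, -0.0274, 0.0594]
tool_rot: [0.996, 0.088, 0.001, 0.0]
ft_force: [4.9, 0.7, -2.6]
gripper_width: 0.0152
```

```bash
python3 -c "
from h import *
s,R,y=show(); print(w2m(s['position'][:2]),R.T@s['ft_force'])"
```

```text
t 5.62 pos [467.4 -27.4  59.4] jawyaw -79.91 tilt 0.16 F [ 4.9  0.7 -2.6] T [ 0.21 -0.88  0.19] w 0.0152
[-0.19086789 -0.04403535] [4.94482166 0.16385433 2.62074107]
```

Call:
jog_arm([
  [[0, 0.2, 0], [0, 0, 0], 1],
  [[0, 0.2, 0], [0, 0, 0], 1],
  [[0, 0.2, 0], [0, 0, 0], 1],
  [[0, 0.1, 0], [0, 0, 0], 1],
  [[0, 0.1, 0], [0, 0, 0], 1],
  [[0, 0, 0], [0, 0, 0], 1],
])

```text
clock: 6.12
position: [0.4689, -0.0351, 0.0594]
tool_rot: [0.996, 0.088, 0.001, 0.0]
ft_force: [5.5, 2.1, -3.5]
gripper_width: 0.0155
```

```bash
python3 -c "
from h import *
s,R,y=show(); print(w2m(s['position'][:2]),R.T@s['ft_force'])"
```

```text
t 6.12 pos [468.9 -35.1  59.4] jawyaw -79.90 tilt 0.17 F [ 5.5  2.1 -3.5] T [ 0.35 -0.9   0.15] w 0.0155
[-0.19078662 -0.05182644] [ 5.72805731 -1.10349817  3.52032333]
```

Call:
jog_arm([
  [[0, 0.2, 0], [0, 0, 0], 1],
  [[0, 0.2, 0], [0, 0, 0], 1],
  [[0, 0.2, 0], [0, 0, 0], 1],
  [[0, 0, 0], [0, 0, 0], 1],
])

```text
clock: 6.45
position: [0.4689, -0.0357, 0.0593]
tool_rot: [0.996, 0.087, 0.001, -0.005]
ft_force: [4.4, 20.5, 2.6]
gripper_width: 0.0157
```

```bash
python3 -c "
from h import *
s,R,y=show(); print(w2m(s['position'][:2]),R.T@s['ft_force'])"
```

```text
t 6.45 pos [468.9 -35.7  59.3] jawyaw -80.04 tilt 0.61 F [ 4.4 20.5  2.6] T [ 3.21 -0.85  0.24] w 0.0157
[-0.19088673 -0.05247035] [  7.85946978 -19.44982139  -2.39542261]
```

Call:
jog_arm([
  [[0, -0.3, 0], [0, 0, 0], 1],
  [[0, -0.1, 0], [0, 0, 0], 1],
  [[0, 0, 0], [0, 0, 0], 0.75],
  [[0, 0, 0], [0, 0, 0], 0.6],
  [[0, 0, 0], [0, 0, 0], 0.5],
  [[0, 0, 0], [0, 0, 0], 0.5],
  [[0, 0, -1.5], [0, 0, 0], 0.5],
  [[0, 0, -3], [0, 0, 0], 0.3],
  [[0, 0, -3], [0, 0, 0], 0],
  [[0, 0, -3], [0, 0, 0], 0],
  [[0, 0, -3], [0, 0, 0], 0],
  [[0, 0, -3], [0, 0, 0], 0],
  [[0, 0, -1], [0, 0, 0], 0],
])

```text
clock: 7.53
position: [0.4702, -0.0377, 0.2394]
tool_rot: [0.996, 0.088, 0.004, 0.002]
ft_force: [0.4, 0.1, 1.0]
gripper_width: 0.0855
```

Run:
```python
from h import *
plan([*C,.24],24.5-90)
im=arm.capture('scene');cv2.imwrite('pics/s3z.png',cv2.resize(im[130:240,250:360],None,fx=5,fy=5))
im=arm.capture('top');cv2.imwrite('pics/t3z.png',cv2.resize(im[155:255,255:345],None,fx=6,fy=6))
```

```text
t 7.53 pos [470.2 -37.7 239.4] jawyaw -79.91 tilt 0.48 F [0.4 0.1 1. ] T [ 0.01 -0.02 -0.01] w 0.0855
 q [-0.26 -0.03  1.78 -0.    1.38  1.13]  shift now cm [18.99 -5.5   0.06]
 turn rz -14.41 (q6 after ~?)  shift after turn cm [19.76 -0.6   0.06]  level rx,ry [ 0.23 -0.43]
```

View pics/s3z.png

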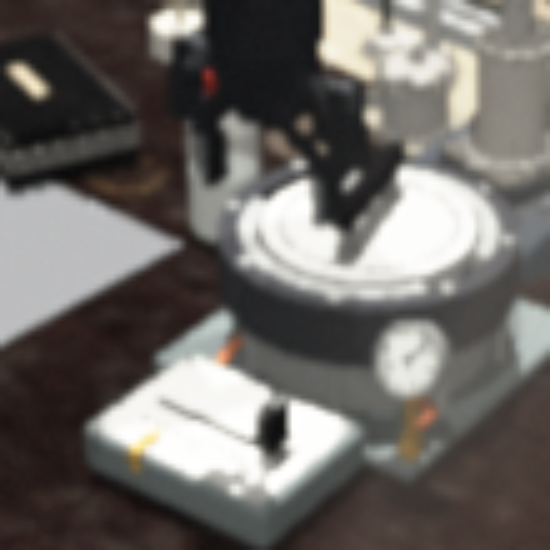

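View pics/t3z.png

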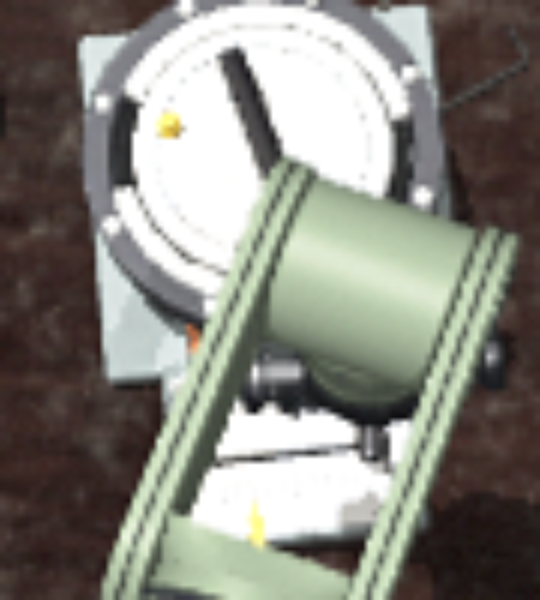

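Call:
jog_arm([
  [[0, 0, 0], [0.2, -0.4, 0], 0],
  [[0, 0, 0], [0, 0, -7.0], 0],
  [[0, 0, 0], [0, 0, -7.0], 0],
  [[3, 0, 0], [0, 0, -0.4], 0],
  [[3, -0.1, 0], [0, 0, 0], 0],
  [[3, -0.1, 0], [0, 0, 0], 0],
  [[3, -0.1, 0], [0, 0, 0], 0],
  [[3, -0.1, 0], [0, 0, 0], 0],
  [[3, -0.1, 0], [0, 0, 0], 0],
  [[1.7, -0.1, 0], [0, 0, 0], 0.5],
  [[0, 0, 0], [0, 0, 0], 0.5],
  [[0, 0, 0], [0, 0, 0], 0.5],
])

```text
clock: 8.63
position: [0.6432, 0.0506, 0.2293]
tool_rot: [0.977, 0.213, -0.007, -0.003]
ft_force: [-0.0, -0.0, -0.1]
gripper_width: 0.0516
```

Run:
```python
from h import *
plan([*C,.165],24.5-90)
im=arm.capture('scene');cv2.imwrite('pics/s4z.png',cv2.resize(im[130:240,250:360],None,fx=5,fy=5))
```

```text
t 8.63 pos [643.2  50.6 229.3] jawyaw -65.43 tilt 0.83 F [-0.  -0.  -0.1] T [-0.06  0.01 -0.03] w 0.0516
 q [-0.06  0.36  1.35  0.    1.45  1.09]  shift now cm [0.43 0.31 6.42]
 turn rz 0.07 (q6 after ~?)  shift after turn cm [0.43 0.31 6.42]  level rx,ry [-0.45  0.7 ]
```

View pics/s4z.png

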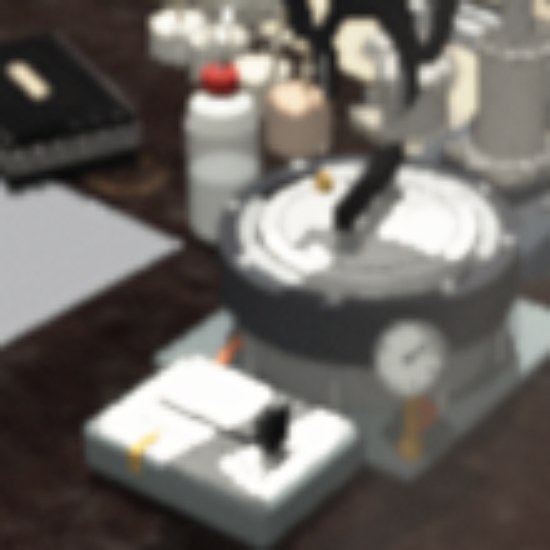

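Call:
jog_arm([
  [[0.4, 0.3, 0], [0, 0, 0], 0.5],
  [[0, 0, 2], [0, 0, 0], 0.5],
  [[0, 0, 1], [0, 0, 0], 0.5],
  [[0, 0, 1], [0, 0, 0], 0.5],
  [[0, 0, 0], [0, 0, 0], 0.5],
  [[0, 0, 0], [0, 0, 0], 0.5],
])

```text
clock: 9.18
position: [0.6482, 0.0491, 0.1921]
tool_rot: [0.977, 0.212, -0.005, -0.002]
ft_force: [1.5, -0.2, -0.7]
gripper_width: 0.0425
```

Run:
```python
from h import *
plan([*C,.146],24.5-90)
```

```text
t 9.18 pos [648.2  49.1 192.1] jawyaw -65.50 tilt 0.59 F [ 1.5 -0.2 -0.7] T [-0.03  0.04 -0.01] w 0.0425
 q [-0.06  0.4   1.37  0.    1.38  1.08]  shift now cm [-0.01 -0.05  4.61]
 turn rz -0.00 (q6 after ~?)  shift after turn cm [-0.01 -0.05  4.61]  level rx,ry [-0.36  0.46]
```

Call:
jog_arm([
  [[0, 0, 1], [-0.3, 0.4, 0], 0.5],
  [[0, 0, 1], [0, 0, 0], 0.5],
  [[0, 0, 1], [0, 0, 0], 0.5],
  [[0, 0, 0.8], [0, 0, 0], 0.5],
  [[0, 0, 0.7], [0, 0, 0], 0.5],
  [[0, 0, 0], [0, 0, 0], 0.5],
  [[0, 0, 0], [0, 0, 0], 0.5],
])

```text
clock: 9.77
position: [0.6488, 0.0495, 0.1473]
tool_rot: [0.977, 0.212, -0.0, -0.0]
ft_force: [0.5, 0.7, 0.1]
gripper_width: 0.0426
```

Run:
```python
from h import *
plan([*C,.146],24.5-90)
im=arm.capture('scene');cv2.imwrite('pics/s5z.png',cv2.resize(im[130:240,250:360],None,fx=5,fy=5))
```

```text
t 9.77 pos [648.8  49.5 147.3] jawyaw -65.47 tilt 0.04 F [0.5 0.7 0.1] T [-0.03  0.02 -0.03] w 0.0426
 q [-0.06  0.44  1.42  0.    1.28  1.09]  shift now cm [-0.11 -0.07  0.13]
 turn rz 0.03 (q6 after ~?)  shift after turn cm [-0.11 -0.07  0.13]  level rx,ry [-0.04  0.02]
```

View pics/s5z.png

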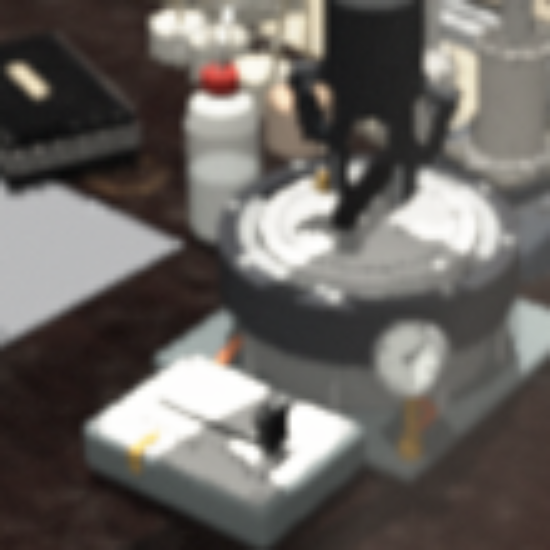

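Good. The bar is between the fingers, so I'll grip it.

Call:
jog_arm([
  [[-0.1, 0, 0], [0, 0, 0], 0.7],
  [[0, 0, 0], [0, 0, 0], 1],
  [[0, 0, 0], [0, 0, 0], 1],
  [[0, 0, 0], [0, 0, 0], 1],
  [[0, 0, 0], [0, 0, 0], 1],
  [[0, 0, 0], [0, 0, 0], 1],
  [[0, 0, 0], [0, 0, 0], 1],
], grip_force=60)

```text
clock: 10.4
position: [0.6486, 0.0493, 0.1488]
tool_rot: [0.977, 0.212, 0.001, -0.0]
ft_force: [-0.7, 1.8, 4.0]
gripper_width: 0.0167
```

Run:
```python
from h import *
plan([*C,.146],24.5-90)
```

```text
t 10.40 pos [648.6  49.3 148.8] jawyaw -65.46 tilt 0.12 F [-0.7  1.8  4. ] T [0.26 0.17 0.1 ] w 0.0167
 q [-0.06  0.43  1.42  0.    1.28  1.08]  shift now cm [-0.08 -0.08  0.28]
 turn rz 0.04 (q6 after ~?)  shift after turn cm [-0.08 -0.08  0.28]  level rx,ry [ 0.01 -0.12]
```

Call:
jog_arm([
  [[0, 0, 0], [0, 0, -2], 1],
  [[0, 0, 0], [0, 0, -2.5], 1],
  [[0, 0, 0], [0, 0, -2.5], 1],
  [[0, 0, 0], [0, 0, -2.5], 1],
  [[0, 0, 0], [0, 0, -2.5], 1],
  [[0, 0, 0], [0, 0, -2.5], 1],
  [[0, 0, 0], [0, 0, -2.5], 1],
  [[0, 0, 0], [0, 0, -2.5], 1],
  [[0, 0, 0], [0, 0, -2.5], 1],
  [[0, 0, 0], [0, 0, -2], 1],
  [[0, 0, 0], [0, 0, 0], 1],
])

```text
clock: 11.32
position: [0.6491, 0.0487, 0.1488]
tool_rot: [0.912, 0.411, 0.001, 0.001]
ft_force: [0.6, -0.0, 4.8]
gripper_width: 0.0167
```

Run:
```python
from h import *
s,R,y=show(); print("bar rel",y+90-10.2)
```

```text
t 11.32 pos [649.1  48.7 148.8] jawyaw -41.48 tilt 0.17 F [ 0.6 -0.   4.8] T [0.09 0.15 0.05] w 0.0167
bar rel 38.32444618863923
```

Call:
jog_arm([
  [[0, 0, 0], [0, 0, -1], 1],
  [[0, 0, 0], [0, 0, -1], 1],
  [[0, 0, 0], [0, 0, -1], 1],
  [[0, 0, 0], [0, 0, -1], 1],
  [[0, 0, 0], [0, 0, -0.5], 1],
  [[0, 0, 0], [0, 0, 0], 1],
])

```text
clock: 11.82
position: [0.6478, 0.0494, 0.1483]
tool_rot: [0.895, 0.446, 0.0, -0.001]
ft_force: [-2.2, 0.8, 5.1]
gripper_width: 0.0172
```

Run:
```python
from h import *
s,R,y=show(); print("bar rel",y+90-10.2)
```

```text
t 11.82 pos [647.8  49.4 148.3] jawyaw -37.00 tilt 0.07 F [-2.2  0.8  5.1] T [ 0.25  0.26 -0.66] w 0.0172
bar rel 42.801184303203385
```

Call:
jog_arm([
  [[0, 0, 0], [0, 0, -1], 1],
  [[0, 0, 0], [0, 0, -0.5], 1],
  [[0, 0, 0], [0, 0, 0], 1],
])

```text
clock: 12.07
position: [0.6472, 0.0498, 0.1482]
tool_rot: [0.89, 0.457, -0.0, -0.001]
ft_force: [-4.0, 2.1, 6.6]
gripper_width: 0.0169
```

Run:
```python
from h import *
s,R,y=show(); print("bar rel",y+90-10.2)
im=arm.capture('top');cv2.imwrite('pics/t6z.png',cv2.resize(im[135:225,255:345],None,fx=6,fy=6))
```

```text
t 12.07 pos [647.2  49.8 148.2] jawyaw -35.63 tilt 0.15 F [-4.   2.1  6.6] T [ 0.33  0.44 -1.44] w 0.0169
bar rel 44.17326797930336
```

View pics/t6z.png

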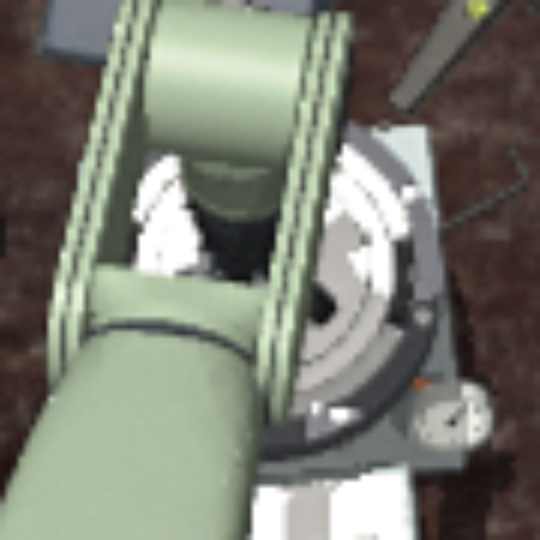

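Call:
jog_arm([
  [[0, 0, 0], [0, 0, 0], 1],
  [[0, 0, 0], [0, 0, 0], 1],
  [[0, 0, 0], [0, 0, 0], 1],
  [[0, 0, 0], [0, 0, 0], 1],
  [[0, 0, 0], [0, 0, 0], 1],
  [[0, 0, 0], [0, 0, 0], 1],
  [[0, 0, 0], [0, 0, 0], 1],
  [[0, 0, 0], [0, 0, 0], 1],
  [[0, 0, 0], [0, 0, 0], 1],
  [[0, 0, 0], [0, 0, 0], 1],
  [[0, 0, 0], [0, 0, 0], 1],
  [[0, 0, 0], [0, 0, 0], 1],
  [[0, 0, 0], [0, 0, 0], 1],
  [[0, 0, 0], [0, 0, 0], 1],
  [[0, 0, 0], [0, 0, 0], 1],
  [[0, 0, 0], [0, 0, 0], 1],
  [[0, 0, 0], [0, 0, 0], 1],
  [[0, 0, 0], [0, 0, 0], 1],
  [[0, 0, 0], [0, 0, 0], 1],
  [[0, 0, 0], [0, 0, 0], 1],
])

```text
clock: 13.78
position: [0.6472, 0.0498, 0.1482]
tool_rot: [0.89, 0.457, -0.0, -0.001]
ft_force: [-3.9, 3.4, 6.4]
gripper_width: 0.0171
```

Call:
jog_arm([
  [[0, 0, 0], [0, 0, 0], 1],
  [[0, 0, 0], [0, 0, 0], 1],
  [[0, 0, 0], [0, 0, 0], 1],
  [[0, 0, 0], [0, 0, 0], 1],
  [[0, 0, 0], [0, 0, 0], 1],
  [[0, 0, 0], [0, 0, 0], 1],
  [[0, 0, 0], [0, 0, 0], 1],
  [[0, 0, 0], [0, 0, 0], 1],
  [[0, 0, 0], [0, 0, 0], 1],
  [[0, 0, 0], [0, 0, 0], 1],
  [[0, 0, 0], [0, 0, 0], 1],
  [[0, 0, 0], [0, 0, 0], 1],
  [[0, 0, 0], [0, 0, 0], 1],
  [[0, 0, 0], [0, 0, 0], 1],
  [[0, 0, 0], [0, 0, 0], 1],
  [[0, 0, 0], [0, 0, 0], 1],
])

```text
clock: 15.12
position: [0.6472, 0.0498, 0.1482]
tool_rot: [0.89, 0.457, -0.0, -0.001]
ft_force: [-3.8, 2.4, 6.2]
gripper_width: 0.0169
```

Run:
```python
from h import *
s,R,y=show(); print("bar rel",y+90-10.2)
```

```text
t 15.12 pos [647.2  49.8 148.2] jawyaw -35.64 tilt 0.15 F [-3.8  2.4  6.2] T [ 0.29  0.45 -1.47] w 0.0169
bar rel 44.15715859717031
```

Call:
jog_arm([
  [[0, 0, 0], [0, 0, 1.5], 1],
  [[0, 0, 0.2], [0, 0, 1], 1],
  [[0, 0, 0.2], [0, 0, 0], 1],
  [[0, 0, 0.2], [0, 0, 0], 1],
  [[0, 0, 0.2], [0, 0, 0], 1],
  [[0, 0, 0.1], [0, 0, 0], 1],
  [[0, 0, 0], [0, 0, 0], 1],
  [[0, 0, 0], [0, 0, 0], 1],
], grip_force=80)

```text
clock: 15.78
position: [0.6479, 0.0495, 0.1401]
tool_rot: [0.898, 0.439, 0.0, -0.0]
ft_force: [-3.7, 1.8, 8.9]
gripper_width: 0.0167
```

Run:
```python
from h import *
s,R,y=show(); print("bar rel",y+90-10.2)
```

```text
t 15.78 pos [647.9  49.5 140.1] jawyaw -37.86 tilt 0.04 F [-3.7  1.8  8.9] T [0.25 0.55 0.09] w 0.0167
bar rel 41.94390402850962
```

Call:
jog_arm([
  [[0, 0, 0], [0, 0, -2], 1],
  [[0, 0, 0], [0, 0, -2], 1],
  [[0, 0, 0], [0, 0, -2], 1],
  [[0, 0, 0], [0, 0, -2], 1],
  [[0, 0, 0], [0, 0, 0], 1],
])

```text
clock: 16.2
position: [0.6493, 0.049, 0.1408]
tool_rot: [0.865, 0.501, 0.002, 0.001]
ft_force: [-1.0, -0.5, 8.3]
gripper_width: 0.0166
```

Run:
```python
from h import *
s,R,y=show(); print("bar rel",y+90-10.2)
```

```text
t 16.20 pos [649.3  49.  140.8] jawyaw -29.88 tilt 0.20 F [-1.  -0.5  8.3] T [ 0.2   0.27 -0.16] w 0.0166
bar rel 49.924520505226795
```

Past the stop with low torque. Turning on to 80°.

Call:
jog_arm([
  [[0, 0, 0], [0, 0, -2.5], 1],
  [[0, 0, 0], [0, 0, -2.5], 1],
  [[0, 0, 0], [0, 0, -2.5], 1],
  [[0, 0, 0], [0, 0, -2.5], 1],
  [[0, 0, 0], [0, 0, -2.5], 1],
  [[0, 0, 0], [0, 0, -2.5], 1],
  [[0, 0, 0], [0, 0, -2.5], 1],
  [[0, 0, 0], [0, 0, -2.5], 1],
  [[0, 0, 0], [0, 0, -2.5], 1],
  [[0, 0, 0], [0, 0, -2.5], 1],
  [[0, 0, 0], [0, 0, -2.5], 1],
  [[0, 0, 0], [0, 0, -2.5], 1],
  [[0, 0, 0], [0, 0, 0], 1],
])

```text
clock: 17.28
position: [0.6485, 0.0499, 0.1405]
tool_rot: [0.706, 0.708, 0.001, 0.0]
ft_force: [-2.0, 2.1, 8.5]
gripper_width: 0.0168
```

Run:
```python
from h import *
s,R,y=show(); print("bar rel",y+90-10.2)
```

```text
t 17.28 pos [648.5  49.9 140.5] jawyaw 0.13 tilt 0.14 F [-2.   2.1  8.5] T [ 0.44  0.45 -0.27] w 0.0168
bar rel 79.9282746696511
```

Call:
jog_arm([
  [[0, 0, -0.3], [0, 0, 0], 1],
  [[0, 0, -0.3], [0, 0, 0], 1],
  [[0, 0, -0.3], [0, 0, 0], 1],
  [[0, 0, -0.3], [0, 0, 0], 1],
  [[0, 0, -0.3], [0, 0, 0], 1],
  [[0, 0, -0.3], [0, 0, 0], 1],
  [[0, 0, -0.3], [0, 0, 0], 1],
  [[0, 0, 0], [0, 0, 0], 1],
])

```text
clock: 17.95
position: [0.6466, 0.0496, 0.1583]
tool_rot: [0.707, 0.707, -0.001, -0.002]
ft_force: [-0.5, 3.5, -5.4]
gripper_width: 0.0164
```

Run:
```python
from h import *
s,R,y=show(); print("bar rel",y+90-10.2)
```

```text
t 17.95 pos [646.6  49.6 158.3] jawyaw 0.02 tilt 0.23 F [-0.5  3.5 -5.4] T [ 1.1   0.03 -0.01] w 0.0164
bar rel 79.82483830103473
```

Call:
jog_arm([
  [[0, 0, -1], [0, 0, 0], 1],
  [[0, 0, -2], [0, 0, 0], 1],
  [[0, 0, -3], [0, 0, 0], 1],
  [[0, 0, -3], [0, 0, 0], 1],
  [[0, 0, -1], [0, 0, 0], 1],
  [[0, 0, 0], [0, 0, 0], 1],
])

```text
clock: 18.45
position: [0.6507, 0.0477, 0.2655]
tool_rot: [0.707, 0.707, 0.003, 0.004]
ft_force: [0.4, 0.6, -3.2]
gripper_width: 0.0166
```

Run:
```python
from h import *
plan([.5228,.3946,.26])
im=arm.capture('scene');cv2.imwrite('pics/s7.png',im)
im=arm.capture('top');cv2.imwrite('pics/t7.png',im)
```

```text
t 18.45 pos [650.7  47.7 265.5] jawyaw -0.01 tilt 0.61 F [ 0.4  0.6 -3.2] T [ 0.04 -0.05 -0.01] w 0.0166
 q [-0.06  0.34  1.3  -0.    1.49 -0.06]  shift now cm [ 34.69 -12.8    0.34]
```

View pics/s7.png

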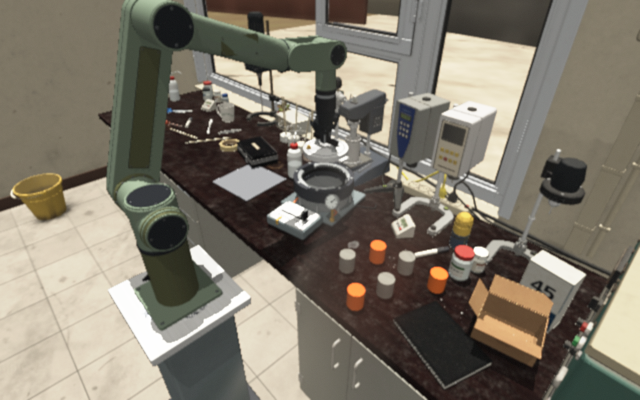

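View pics/t7.png

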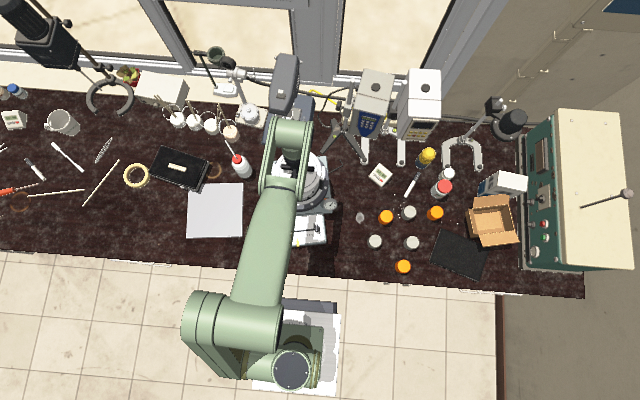

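Call:
jog_arm([
  [[0.5, -1.5, 0], [0, 0, 0], 1],
  [[1, -2.3, 0], [0, 0, 0], 1],
  [[1, -2.5, 0], [0, 0, 0], 1],
  [[1, -2.5, 0], [0, 0, 0], 1],
  [[1.5, -2, 0], [0, 0, 0], 1],
  [[2.5, -1, 0], [0, 0, 0], 1],
  [[2.5, -0.7, 0], [0, 0, 0], 1],
  [[3, -0.3, 0], [0, 0, 0], 1],
  [[3, 0, 0], [0, 0, 0], 1],
  [[3, 0, 0], [0, 0, 0], 1],
  [[3, 0, 0], [0, 0, 0], 1],
  [[3, 0, 0], [0, 0, 0], 1],
  [[3, 0, 0], [0, 0, 0], 1],
  [[2.5, 0, 0], [0, 0, 0], 1],
  [[2.5, 0, 0], [0, 0, 0], 1],
  [[1.5, 0, 0], [0, 0, 0], 1],
  [[0.2, 0, 0], [0, 0, 0], 1],
  [[0, 0, 0], [0, 0, 0], 1],
])

```text
clock: 20.05
position: [0.5184, 0.3957, 0.2564]
tool_rot: [0.706, 0.708, -0.003, -0.0]
ft_force: [0.1, -0.0, -5.0]
gripper_width: 0.0165
```

Run:
```python
from h import *
plan([.5228,.3946,.0438],0)
```

```text
t 20.05 pos [518.4 395.7 256.4] jawyaw 0.12 tilt 0.31 F [ 0.1 -0.  -5. ] T [-0.    0.01 -0.01] w 0.0165
 q [ 0.52  0.36  1.3  -0.    1.49  0.52]  shift now cm [-0.03  0.52 21.26]
 turn rz 0.12 (q6 after ~?)  shift after turn cm [-0.03  0.52 21.26]  level rx,ry [-0.23  0.21]
```

Call:
jog_arm([
  [[0, 0.4, 1.5], [0, 0, 0], 1],
  [[0, 0, 3], [0, 0, 0], 1],
  [[0, 0, 3], [0, 0, 0], 1],
  [[0, 0, 3], [0, 0, 0], 1],
  [[0, 0, 3], [0, 0, 0], 1],
  [[0, 0, 2.5], [0, 0, 0], 1],
  [[0, 0, 1.5], [0, 0, 0], 1],
  [[0, 0, 1], [0, 0, 0], 1],
  [[0, 0, 0], [0, 0, 0], 1],
  [[0, 0, 0], [0, 0, 0], 1],
])

```text
clock: 20.88
position: [0.5241, 0.3949, 0.0745]
tool_rot: [0.707, 0.707, -0.0, 0.0]
ft_force: [-0.9, 1.0, -4.2]
gripper_width: 0.0164
```

Run:
```python
from h import *
plan([.5228,.3946,.0438],0)
im=arm.capture('scene');cv2.imwrite('pics/s8.png',cv2.resize(im[120:240,190:310],None,fx=5,fy=5))
```

```text
t 20.88 pos [524.1 394.9  74.5] jawyaw -0.02 tilt 0.05 F [-0.9  1.  -4.2] T [ 0.04 -0.03  0.01] w 0.0164
 q [ 0.51  0.53  1.45 -0.    1.16  0.51]  shift now cm [-0.03 -0.13  3.07]
 turn rz -0.02 (q6 after ~?)  shift after turn cm [-0.03 -0.13  3.07]  level rx,ry [-0.01  0.05]
```

View pics/s8.png

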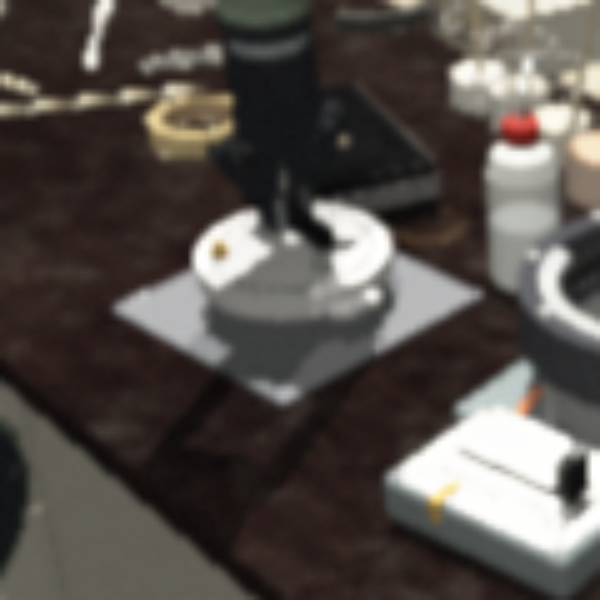

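Call:
jog_arm([
  [[0, -0.1, 0.8], [0, 0, 0], 1],
  [[0, 0, 0.6], [0, 0, 0], 1],
  [[0, 0, 0.5], [0, 0, 0], 1],
  [[0, 0, 0.3], [0, 0, 0], 1],
  [[0, 0, 0.2], [0, 0, 0], 1],
  [[0, 0, 0.2], [0, 0, 0], 1],
  [[0, 0, 0.1], [0, 0, 0], 1],
  [[0, 0, 0.1], [0, 0, 0], 1],
  [[0, 0, 0], [0, 0, 0], 1],
])

```text
clock: 21.68
position: [0.5233, 0.396, 0.047]
tool_rot: [0.707, 0.707, 0.0, 0.0]
ft_force: [-1.2, -1.0, -4.1]
gripper_width: 0.0164
```

Run:
```python
from h import *
plan([.5228,.3946,.0438],0)
```

```text
t 21.68 pos [523.3 396.   47. ] jawyaw 0.03 tilt 0.06 F [-1.2 -1.  -4.1] T [-0.01 -0.   -0.08] w 0.0164
 q [ 0.52  0.56  1.46 -0.    1.11  0.52]  shift now cm [-0.14 -0.05  0.32]
 turn rz 0.03 (q6 after ~?)  shift after turn cm [-0.14 -0.05  0.32]  level rx,ry [ 0.06 -0.02]
```

Call:
jog_arm([
  [[0, 0, 0.1], [0, 0, 0], 1],
  [[0, 0, 0.1], [0, 0, 0], 1],
  [[0, 0, 0.1], [0, 0, 0], 1],
  [[0, 0, 0], [0, 0, 0], 1],
])

```text
clock: 22.02
position: [0.5234, 0.3961, 0.0443]
tool_rot: [0.707, 0.707, 0.001, 0.0]
ft_force: [-0.2, 0.8, -4.5]
gripper_width: 0.0166
```

Run:
```python
from h import *
plan([.5228,.3946,.0438],0)
```

```text
t 22.02 pos [523.4 396.1  44.3] jawyaw 0.02 tilt 0.08 F [-0.2  0.8 -4.5] T [0.02 0.03 0.  ] w 0.0166
 q [ 0.52  0.57  1.46 -0.    1.11  0.52]  shift now cm [-0.15 -0.06  0.05]
 turn rz 0.02 (q6 after ~?)  shift after turn cm [-0.15 -0.06  0.05]  level rx,ry [ 0.07 -0.03]
```

Call:
jog_arm([
  [[0, 0, 0.1], [0, 0, 0], 1],
  [[0, 0, 0.1], [0, 0, 0], 1],
  [[0, 0, 0.1], [0, 0, 0], 1],
  [[0, 0, 0], [0, 0, 0], 1],
])

```text
clock: 22.35
position: [0.5235, 0.3961, 0.0442]
tool_rot: [0.707, 0.707, 0.0, 0.0]
ft_force: [-5.4, -4.0, 9.9]
gripper_width: 0.0166
```

Run:
```python
from h import *
show()
```

```text
t 22.35 pos [523.5 396.1  44.2] jawyaw 0.04 tilt 0.07 F [-5.4 -4.   9.9] T [-0.53  1.01  0.04] w 0.0166
```

Call:
jog_arm([
  [[0, 0, -0.2], [0, 0, 0], 1],
  [[0, 0, 0], [0, 0, 0], 0.7],
  [[0, 0, 0], [0, 0, 0], 0.5],
  [[0, 0, 0], [0, 0, 0], 0.4],
  [[0, 0, 0], [0, 0, 0], 0.4],
  [[0, 0, -2], [0, 0, 0], 0.3],
  [[0, 0, -3], [0, 0, 0], 0],
  [[0, 0, -3.5], [0, 0, 0], 0],
  [[0, 0, -3.5], [0, 0, 0], 0],
  [[0, 0, -3.5], [0, 0, 0], 0],
  [[0, 0, -3], [0, 0, 0], 0],
  [[0, 0, 0], [0, 0, 0], 0],
])

```text
clock: 23.35
position: [0.5272, 0.3984, 0.2377]
tool_rot: [0.707, 0.707, 0.008, 0.002]
ft_force: [1.2, 0.7, 1.6]
gripper_width: 0.0855
```

Run:
```python
from h import *
plan([.49,.1,.24])
im,_=cores()
cv2.imwrite('pics/t9.png',im)
im=arm.capture('scene');cv2.imwrite('pics/s9.png',im)
```

```text
t 23.35 pos [527.2 398.4 237.7] jawyaw 0.03 tilt 0.99 F [1.2 0.7 1.6] T [ 0.   -0.06 -0.02] w 0.0855
 q [ 0.52  0.37  1.32 -0.    1.43  0.52]  shift now cm [-29.84  -3.74  -0.53]
grey 116 [409.6 211.3] [ 571.6 -403.1]
grey 120 [407.5 231.6] [ 488.4 -397.5]
grey 127 [374.9 240.4] [ 442.8 -270.5]
orange 126 [436.4 211.5] [ 579.8 -510.6]
orange 126 [386.1 215.7] [ 545.7 -309.8]
orange 132 [403.5 265.7] [ 353.6 -386.2]
```

View pics/s9.png

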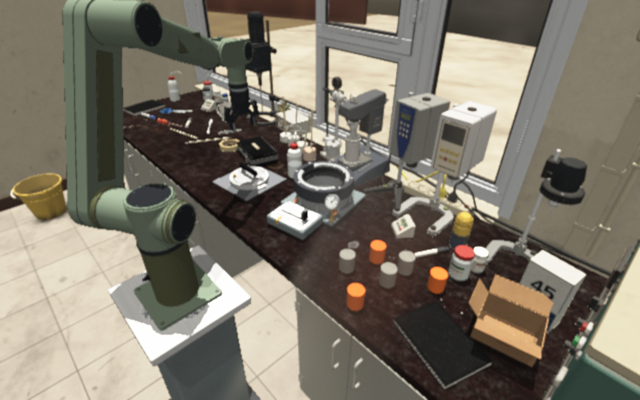

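View pics/t9.png

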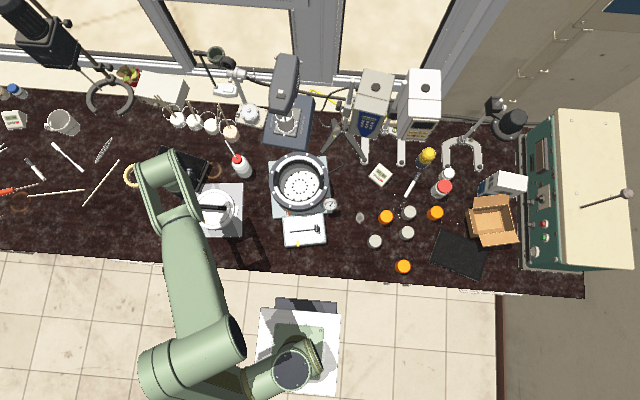

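Call:
jog_arm([
  [[0, 0, 0], [0, 0, -6], 0],
  [[0, 0, 0], [0, 0, -6], 0],
  [[0, 0, 0], [0, 0, -6], 0],
  [[0, 0, 0], [0, 0, -6], 0],
  [[0, 0, 0], [0, 0, -6], 0],
])

```text
clock: 23.87
position: [0.5219, 0.3952, 0.2251]
tool_rot: [0.498, 0.867, -0.002, -0.001]
ft_force: [0.5, 0.8, 0.0]
gripper_width: 0.0855
```

Run:
```python
from h import *
plan([.4428,-.2705,.2],30)
```

```text
t 23.87 pos [521.9 395.2 225.1] jawyaw 30.32 tilt 0.21 F [0.5 0.8 0. ] T [0.03 0.03 0.01] w 0.0855
 q [ 0.52  0.38  1.33 -0.    1.43 -0.01]  shift now cm [-53.47 -40.43   2.68]
 turn rz 0.32 (q6 after ~?)  shift after turn cm [-53.7  -40.13   2.68]  level rx,ry [-0.21  0.01]
```

Call:
jog_arm([
  [[-1.5, -1.1, 0], [0, 0, 0], 0],
  [[-3, -2.25, 0], [0, 0, 0], 0],
  [[-3, -2.25, 0], [0, 0, 0], 0],
  [[-3, -2.25, 0], [0, 0, 0], 0],
  [[-3, -2.25, 0], [0, 0, 0], 0],
  [[-3, -2.25, 0], [0, 0, 0], 0],
  [[-3, -2.25, 0], [0, 0, 0], 0],
  [[-3, -2.25, 0], [0, 0, 0], 0],
  [[-3, -2.25, 0], [0, 0, 0], 0],
  [[-3, -2.25, 0], [0, 0, 0], 0],
  [[-3, -2.25, 0], [0, 0, 0], 0],
  [[-3, -2.25, 0], [0, 0, 0], 0],
  [[-3, -2.25, 0], [0, 0, 0], 0],
  [[-3, -2.25, 0], [0, 0, 0], 0],
  [[-3, -2.25, 0], [0, 0, 0], 0],
  [[-3, -2.25, 0], [0, 0, 0], 0],
  [[-3, -2.25, 0], [0, 0, 0], 0],
  [[-3, -2.25, 0], [0, 0, 0], 0],
  [[-1.2, -0.8, 0], [0, 0, 0], 0],
  [[0, 0, 0], [0, 0, 0], 0],
])

```text
clock: 25.53
position: [0.4428, -0.2725, 0.2258]
tool_rot: [0.502, 0.865, 0.0, -0.001]
ft_force: [-1.1, 0.2, 0.1]
gripper_width: 0.0856
```

Run:
```python
from h import *
plan([.4428,-.2705,.1],30)
cores()
```

```text
t 25.53 pos [ 442.8 -272.5  225.8] jawyaw 29.75 tilt 0.13 F [-1.1  0.2  0.1] T [ 0.   -0.   -0.02] w 0.0856
 q [-0.72  0.1   1.68  0.    1.37 -1.24]  shift now cm [ 0.15  0.11 12.58]
 turn rz -0.25 (q6 after ~?)  shift after turn cm [ 0.15  0.11 12.58]  level rx,ry [-0.03 -0.13]
grey 105 [374.1 240.9] [ 440.7 -267.2]
orange 126 [436.4 211.5] [ 579.8 -510.6]
orange 116 [403.5 265.5] [ 354.4 -386.3]
```

Call:
jog_arm([
  [[0.15, 0.1, 2], [0, 0, 0], 0],
  [[0, 0, 3.5], [0, 0, 0], 0],
  [[0, 0, 3.5], [0, 0, 0], 0],
  [[0, 0, 3.5], [0, 0, 0], 0],
  [[0, 0, 2.5], [0, 0, 0], 0],
  [[0, 0, 2], [0, 0, 0], 0],
  [[0, 0, 1.5], [0, 0, 0], 0],
  [[0, 0, 1], [0, 0, 0], 0],
  [[0, 0, 0], [0, 0, 0], 0],
  [[0, 0, 0], [0, 0, 0], 0],
])

```text
clock: 26.42
position: [0.4444, -0.2666, 0.0324]
tool_rot: [0.499, 0.866, 0.001, -0.0]
ft_force: [0.3, -0.5, 0.6]
gripper_width: 0.0855
```

Run:
```python
from h import *
plan([.4428,-.2705,.027],30)
im=arm.capture('scene');cv2.imwrite('pics/s10.png',cv2.resize(im[190:320,300:450],None,fx=5,fy=5))
```

```text
t 26.42 pos [ 444.4 -266.6   32.4] jawyaw 30.10 tilt 0.09 F [ 0.3 -0.5  0.6] T [ 0.   -0.02 -0.01] w 0.0855
 q [-0.71  0.35  1.83  0.    0.96 -1.23]  shift now cm [-0.26 -0.33  0.54]
 turn rz 0.10 (q6 after ~?)  shift after turn cm [-0.26 -0.33  0.54]  level rx,ry [ 0.04 -0.08]
```

View pics/s10.png

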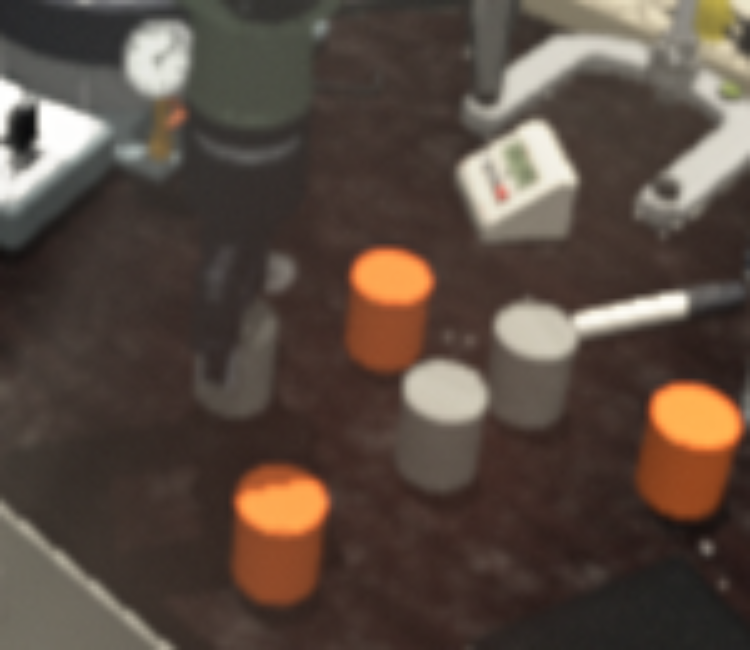

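Call:
jog_arm([
  [[-0.25, -0.3, 0.5], [0, 0, 0], 0],
  [[0, 0, 0], [0, 0, 0], 0],
  [[0, 0, 0], [0, 0, 0], 0.3],
  [[0, 0, 0], [0, 0, 0], 0.5],
  [[0, 0, 0], [0, 0, 0], 0.7],
  [[0, 0, 0], [0, 0, 0], 0.8],
  [[0, 0, 0], [0, 0, 0], 0.8],
  [[0, 0, 0], [0, 0, 0], 0.8],
], grip_force=40)

```text
clock: 27.13
position: [0.4437, -0.2721, 0.0285]
tool_rot: [0.5, 0.866, 0.0, 0.001]
ft_force: [0.1, -0.1, 4.4]
gripper_width: 0.049
```

Run:
```python
from h import *
plan([.4428,-.2705,.027],30)
```

```text
t 27.13 pos [ 443.7 -272.1   28.5] jawyaw 30.02 tilt 0.12 F [ 0.1 -0.1  4.4] T [ 0.11  0.07 -0.07] w 0.0490
 q [-0.72  0.36  1.83  0.    0.95 -1.24]  shift now cm [0.18 0.   0.15]
 turn rz 0.02 (q6 after ~?)  shift after turn cm [0.18 0.   0.15]  level rx,ry [0.09 0.08]
```

Call:
jog_arm([
  [[0, 0, -0.5], [0, 0, 0], 0.8],
  [[0, 0, -2], [0, 0, 0], 0.8],
  [[0, 0, -3.5], [0, 0, 0], 0.8],
  [[0, 0, -3.5], [0, 0, 0], 0.8],
  [[0, 0, -3.5], [0, 0, 0], 0.8],
  [[0, 0, -3.5], [0, 0, 0], 0.8],
  [[0, 0, -2], [0, 0, 0], 0.8],
  [[0, 0, -1], [0, 0, 0], 0.8],
  [[0, 0, 0], [0, 0, 0], 0.8],
])

```text
clock: 27.88
position: [0.4438, -0.2726, 0.2251]
tool_rot: [0.5, 0.866, -0.0, 0.003]
ft_force: [0.1, 0.4, -2.5]
gripper_width: 0.0489
```

Run:
```python
from h import *
plan([.666,.0183,.22],30)
```

```text
t 27.88 pos [ 443.8 -272.6  225.1] jawyaw 30.03 tilt 0.30 F [ 0.1  0.4 -2.5] T [ 0.03 -0.06 -0.03] w 0.0489
 q [-0.72  0.09  1.68  0.    1.36 -1.24]  shift now cm [14.07 33.79  0.53]
 turn rz 0.03 (q6 after ~?)  shift after turn cm [14.09 33.78  0.53]  level rx,ry [0.14 0.26]
```

Call:
jog_arm([
  [[0.6, 1.5, 0], [0, 0, 0], 0.8],
  [[1.2, 2.9, 0], [0, 0, 0], 0.8],
  [[1.2, 2.9, 0], [0, 0, 0], 0.8],
  [[1.2, 2.9, 0], [0, 0, 0], 0.8],
  [[1.2, 2.9, 0], [0, 0, 0], 0.8],
  [[1.2, 2.9, 0], [0, 0, 0], 0.8],
  [[1.2, 2.9, 0], [0, 0, 0], 0.8],
  [[1.2, 2.9, 0], [0, 0, 0], 0.8],
  [[1.2, 2.9, 0], [0, 0, 0], 0.8],
  [[1.2, 2.9, 0], [0, 0, 0], 0.8],
  [[1.2, 2.9, 0], [0, 0, 0], 0.8],
  [[1.2, 2.6, 0], [0, 0, 0], 0.8],
  [[0.3, 0.7, 0], [0, 0, 0], 0.8],
  [[0, 0, 0], [0, 0, 0], 0.8],
  [[0, 0, 0], [0, 0, 0], 0.8],
])

```text
clock: 29.13
position: [0.6633, 0.0194, 0.2199]
tool_rot: [0.499, 0.866, -0.001, -0.002]
ft_force: [-1.2, 0.3, -1.4]
gripper_width: 0.049
```

Run:
```python
from h import *
plan([.666,.0183,.0585],30)
```

```text
t 29.13 pos [663.3  19.4 219.9] jawyaw 30.07 tilt 0.27 F [-1.2  0.3 -1.4] T [-0.01  0.01 -0.03] w 0.0490
 q [-0.1   0.4   1.31 -0.    1.43 -0.63]  shift now cm [-0.26  0.24 16.14]
 turn rz 0.07 (q6 after ~?)  shift after turn cm [-0.26  0.25 16.14]  level rx,ry [-0.24 -0.13]
```

Call:
jog_arm([
  [[-0.2, 0.2, 1.5], [0, 0, 0], 0.8],
  [[0, 0, 2.5], [0, 0, 0], 0.8],
  [[0, 0, 2.5], [0, 0, 0], 0.8],
  [[0, 0, 2.5], [0, 0, 0], 0.8],
  [[0, 0, 2], [0, 0, 0], 0.8],
  [[0, 0, 1.5], [0, 0, 0], 0.8],
  [[0, 0, 1], [0, 0, 0], 0.8],
  [[0, 0, 0.5], [0, 0, 0], 0.8],
  [[0, 0, 0], [0, 0, 0], 0.8],
  [[0, 0, 0], [0, 0, 0], 0.8],
])

```text
clock: 29.97
position: [0.6682, 0.0181, 0.0835]
tool_rot: [0.5, 0.866, 0.001, 0.001]
ft_force: [-0.2, -0.7, -2.2]
gripper_width: 0.0492
```

Run:
```python
from h import *
plan([.666,.0183,.0585],30)
```

```text
t 29.97 pos [668.2  18.1  83.5] jawyaw 29.98 tilt 0.11 F [-0.2 -0.7 -2.2] T [-0.01  0.05 -0.01] w 0.0492
 q [-0.1   0.54  1.41  0.    1.19 -0.63]  shift now cm [ 0.13 -0.19  2.5 ]
 turn rz -0.02 (q6 after ~?)  shift after turn cm [ 0.13 -0.18  2.5 ]  level rx,ry [0.1  0.04]
```

Call:
jog_arm([
  [[0.1, -0.2, 0.6], [0, 0, 0], 0.8],
  [[0, 0, 0.5], [0, 0, 0], 0.8],
  [[0, 0, 0.4], [0, 0, 0], 0.8],
  [[0, 0, 0.3], [0, 0, 0], 0.8],
  [[0, 0, 0.2], [0, 0, 0], 0.8],
  [[0, 0, 0.1], [0, 0, 0], 0.8],
  [[0, 0, 0.1], [0, 0, 0], 0.8],
  [[0, 0, 0.1], [0, 0, 0], 0.8],
  [[0, 0, 0], [0, 0, 0], 0.8],
  [[0, 0, 0], [0, 0, 0], 0.8],
])

```text
clock: 30.8
position: [0.6658, 0.0186, 0.0602]
tool_rot: [0.5, 0.866, 0.0, 0.0]
ft_force: [-0.3, -0.4, -2.3]
gripper_width: 0.0491
```

Run:
```python
from h import *
plan([.666,.0183,.0585],30)
```

```text
t 30.80 pos [665.8  18.6  60.2] jawyaw 30.03 tilt 0.07 F [-0.3 -0.4 -2.3] T [ 0.   -0.01 -0.05] w 0.0491
 q [-0.1   0.56  1.43  0.    1.15 -0.63]  shift now cm [-0.04  0.    0.17]
 turn rz 0.03 (q6 after ~?)  shift after turn cm [-0.04  0.    0.17]  level rx,ry [0.07 0.02]
```

Call:
jog_arm([
  [[0, 0, 0.05], [0, 0, 0], 0.8],
  [[0, 0, 0.05], [0, 0, 0], 0.8],
  [[0, 0, 0.05], [0, 0, 0], 0.8],
  [[0, 0, 0.05], [0, 0, 0], 0.8],
  [[0, 0, 0], [0, 0, 0], 0.8],
  [[0, 0, 0], [0, 0, 0], 0.8],
])

```text
clock: 31.3
position: [0.6658, 0.0186, 0.0585]
tool_rot: [0.5, 0.866, 0.0, 0.0]
ft_force: [-0.8, -0.4, 0.4]
gripper_width: 0.0486
```

Run:
```python
from h import *
show()
```

```text
t 31.30 pos [665.8  18.6  58.5] jawyaw 30.03 tilt 0.07 F [-0.8 -0.4  0.4] T [-0.03  0.19  0.01] w 0.0486
```

Call:
jog_arm([
  [[0, 0, 0], [0, 0, 0], 0.35],
  [[0, 0, 0], [0, 0, 0], 0.25],
  [[0, 0, 0], [0, 0, 0], 0.15],
  [[0, 0, 0], [0, 0, 0], 0.15],
  [[0, 0, -1], [0, 0, 0], 0.15],
  [[0, 0, -2], [0, 0, 0], 0.15],
  [[0, 0, -3.5], [0, 0, 0], 0.15],
  [[0, 0, -3.5], [0, 0, 0], 0.15],
  [[0, 0, -3.5], [0, 0, 0], 0],
  [[0, 0, -3], [0, 0, 0], 0],
  [[0, 0, 0], [0, 0, 0], 0],
])

```text
clock: 32.22
position: [0.6704, 0.0182, 0.234]
tool_rot: [0.5, 0.866, 0.004, 0.008]
ft_force: [1.1, 0.3, 2.1]
gripper_width: 0.0851
```

Run:
```python
from h import *
s,R,y=show(); print(s["q"])
im,_=cores()
im=arm.capture('scene');cv2.imwrite('pics/s11.png',cv2.resize(im[130:310,260:460],None,fx=4,fy=4))
plan([.4884,-.3975,.2],-90)
```

```text
t 32.22 pos [670.4  18.2 234. ] jawyaw 30.04 tilt 1.05 F [1.1 0.3 2.1] T [ 0.01 -0.07  0.04] w 0.0851
[-1.01966834e-01  3.93556885e-01  1.29672371e+00  4.71098805e-04
  1.43305928e+00 -6.26268751e-01]
grey 117 [409.6 211.2] [ 571.8 -403.2]
grey 122 [407.5 231.7] [ 488.3 -397.7]
orange 126 [436.4 211.5] [ 579.8 -510.6]
orange 125 [386.1 215.6] [ 545.9 -309.9]
orange 132 [403.4 265.7] [ 353.7 -385.8]
t 32.32 pos [667.   18.5 226.8] jawyaw 30.03 tilt 0.41 F [-0.3  0.5 -1.3] T [-0.04  0.04 -0.02] w 0.0858
 q [-0.1   0.4   1.3   0.    1.43 -0.63]  shift now cm [-27.06 -36.3    2.56]
 turn rz -59.97 (q6 after ~?)  shift after turn cm [ 17.88 -41.59   2.56]  level rx,ry [0.35 0.22]
```

View pics/s11.png

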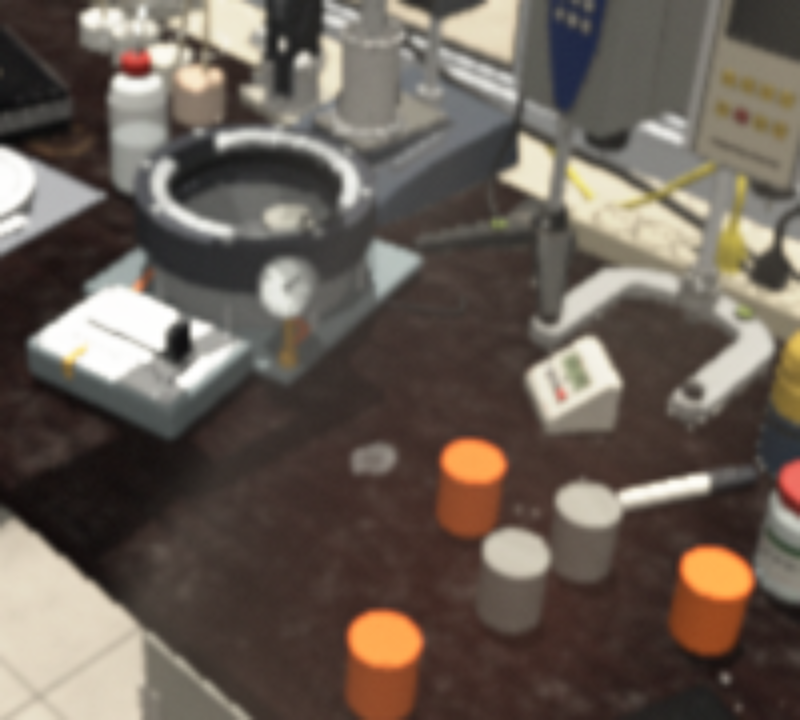

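Call:
jog_arm([
  [[0, 0, 0], [0, 0, -6.8], 0],
  [[0, 0, 0], [0, 0, -6.8], 0],
  [[0, 0, 0], [0, 0, -6.8], 0],
  [[0, 0, 0], [0, 0, -6.8], 0],
  [[0, 0, 0], [0, 0, -6.8], 0],
  [[0, 0, 0], [0, 0, -6.8], 0],
  [[0, 0, 0], [0, 0, -6.8], 0],
  [[0, 0, 0], [0, 0, -6.8], 0],
  [[0, 0, 0], [0, 0, -5.6], 0],
])

```text
clock: 33.07
position: [0.6642, 0.0187, 0.2208]
tool_rot: [-0.003, 1.0, 0.0, -0.002]
ft_force: [-1.3, 0.2, -0.2]
gripper_width: 0.0856
```

Call:
jog_arm([
  [[0.7, -1.6, 0], [0, 0, 0], 0],
  [[1.4, -3.2, 0], [0, 0, 0], 0],
  [[1.4, -3.2, 0], [0, 0, 0], 0],
  [[1.4, -3.2, 0], [0, 0, 0], 0],
  [[1.4, -3.2, 0], [0, 0, 0], 0],
  [[1.4, -3.2, 0], [0, 0, 0], 0],
  [[1.4, -3.2, 0], [0, 0, 0], 0],
  [[1.4, -3.2, 0], [0, 0, 0], 0],
  [[1.4, -3.2, 0], [0, 0, 0], 0],
  [[1.4, -3.2, 0], [0, 0, 0], 0],
  [[1.4, -3.2, 0], [0, 0, 0], 0],
  [[1.4, -3.2, 0], [0, 0, 0], 0],
  [[1.4, -3.2, 0], [0, 0, 0], 0],
  [[0.5, -1.6, 0], [0, 0, 0], 0],
  [[0, 0, 0], [0, 0, 0], 0],
  [[0, 0, 0], [0, 0, 0], 0],
])

```text
clock: 34.4
position: [0.4849, -0.3972, 0.2212]
tool_rot: [0.001, 1.0, 0.002, -0.0]
ft_force: [-0.1, 0.7, 0.6]
gripper_width: 0.0856
```

Run:
```python
from h import *
plan([.4884,-.3975,.027],90)
```

```text
t 34.40 pos [ 484.9 -397.2  221.2] jawyaw 89.92 tilt 0.20 F [-0.1  0.7  0.6] T [ 0.06 -0.01 -0.02] w 0.0856
 q [-0.83  0.32  1.42  0.    1.4  -2.39]  shift now cm [-0.36 -0.09 19.42]
 turn rz -0.08 (q6 after ~?)  shift after turn cm [-0.36 -0.09 19.42]  level rx,ry [ 0.19 -0.03]
```

Call:
jog_arm([
  [[-0.3, 0, 2], [0, 0, 0], 0],
  [[0, 0, 3.5], [0, 0, 0], 0],
  [[0, 0, 3.5], [0, 0, 0], 0],
  [[0, 0, 3], [0, 0, 0], 0],
  [[0, 0, 2.5], [0, 0, 0], 0],
  [[0, 0, 2], [0, 0, 0], 0],
  [[0, 0, 1], [0, 0, 0], 0],
  [[0, 0, 1], [0, 0, 0], 0],
  [[0, 0, 0.6], [0, 0, 0], 0],
  [[0, 0, 0], [0, 0, 0], 0],
  [[0, 0, 0], [0, 0, 0], 0],
])

```text
clock: 35.32
position: [0.4896, -0.3976, 0.0327]
tool_rot: [-0.0, 1.0, -0.0, 0.001]
ft_force: [0.9, 0.1, 0.2]
gripper_width: 0.0856
```

Run:
```python
from h import *
plan([.4884,-.3975,.027],90)
im=arm.capture('scene');cv2.imwrite('pics/s12.png',cv2.resize(im[190:320,320:470],None,fx=5,fy=5))
```

```text
t 35.32 pos [ 489.6 -397.6   32.7] jawyaw 90.05 tilt 0.12 F [0.9 0.1 0.2] T [-0.04 -0.01 -0.02] w 0.0856
 q [-0.82  0.54  1.54  0.    1.06 -2.39]  shift now cm [0.12 0.02 0.57]
 turn rz 0.05 (q6 after ~?)  shift after turn cm [0.12 0.02 0.57]  level rx,ry [-0.04  0.12]
```

View pics/s12.png

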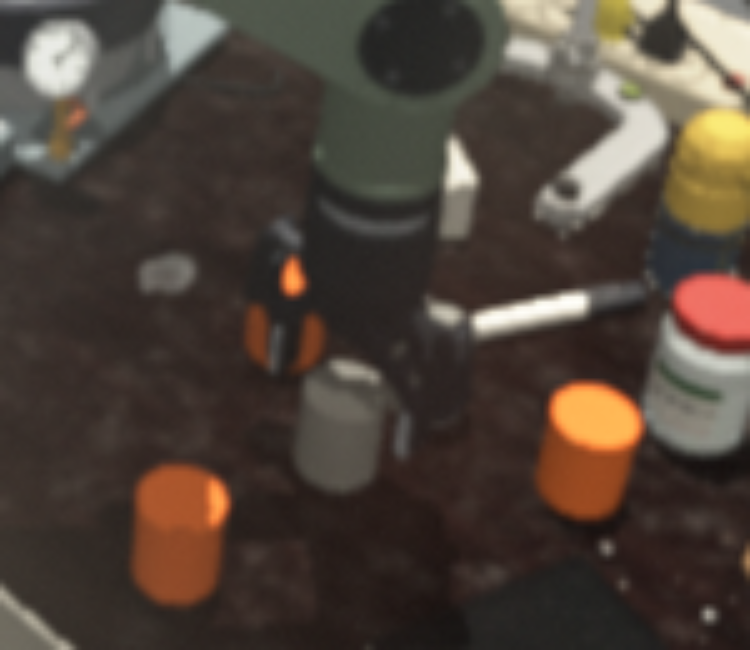

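Call:
jog_arm([
  [[0.1, 0, 0.5], [0, 0, 0], 0],
  [[0, 0, 0], [0, 0, 0], 0],
  [[0, 0, 0], [0, 0, 0], 0.3],
  [[0, 0, 0], [0, 0, 0], 0.5],
  [[0, 0, 0], [0, 0, 0], 0.7],
  [[0, 0, 0], [0, 0, 0], 0.8],
  [[0, 0, 0], [0, 0, 0], 0.8],
  [[0, 0, 0], [0, 0, 0], 0.8],
])

```text
clock: 36.03
position: [0.4882, -0.3977, 0.0273]
tool_rot: [-0.0, 1.0, -0.0, 0.001]
ft_force: [-0.6, 0.6, 2.3]
gripper_width: 0.0489
```

Run:
```python
from h import *
show()
```

```text
t 36.03 pos [ 488.2 -397.7   27.3] jawyaw 90.02 tilt 0.09 F [-0.6  0.6  2.3] T [ 0.1   0.06 -0.02] w 0.0489
```

Call:
jog_arm([
  [[0, 0, -0.5], [0, 0, 0], 0.8],
  [[0, 0, -2], [0, 0, 0], 0.8],
  [[0, 0, -3.5], [0, 0, 0], 0.8],
  [[0, 0, -3.5], [0, 0, 0], 0.8],
  [[0, 0, -3.5], [0, 0, 0], 0.8],
  [[0, 0, -3.5], [0, 0, 0], 0.8],
  [[0, 0, -2], [0, 0, 0], 0.8],
  [[0, 0, -1], [0, 0, 0], 0.8],
  [[0, 0, 0], [0, 0, 0], 0.8],
])

```text
clock: 36.78
position: [0.4886, -0.3984, 0.2245]
tool_rot: [-0.0, 1.0, -0.002, 0.002]
ft_force: [0.5, -0.3, -2.9]
gripper_width: 0.0494
```

Run:
```python
from h import *
plan([.612,.0495,.22],90)
```

```text
t 36.78 pos [ 488.6 -398.4  224.5] jawyaw 90.03 tilt 0.30 F [ 0.5 -0.3 -2.9] T [-0.03  0.02  0.  ] w 0.0494
 q [-0.82  0.32  1.41  0.    1.4  -2.39]  shift now cm [-12.36  44.79   0.36]
 turn rz 0.03 (q6 after ~?)  shift after turn cm [-12.34  44.79   0.36]  level rx,ry [-0.18  0.24]
```

Call:
jog_arm([
  [[-0.45, 1.6, 0], [0, 0, 0], 0.8],
  [[-0.88, 3.2, 0], [0, 0, 0], 0.8],
  [[-0.88, 3.2, 0], [0, 0, 0], 0.8],
  [[-0.88, 3.2, 0], [0, 0, 0], 0.8],
  [[-0.88, 3.2, 0], [0, 0, 0], 0.8],
  [[-0.88, 3.2, 0], [0, 0, 0], 0.8],
  [[-0.88, 3.2, 0], [0, 0, 0], 0.8],
  [[-0.88, 3.2, 0], [0, 0, 0], 0.8],
  [[-0.88, 3.2, 0], [0, 0, 0], 0.8],
  [[-0.88, 3.2, 0], [0, 0, 0], 0.8],
  [[-0.88, 3.2, 0], [0, 0, 0], 0.8],
  [[-0.88, 3.2, 0], [0, 0, 0], 0.8],
  [[-0.88, 3.2, 0], [0, 0, 0], 0.8],
  [[-0.88, 3.2, 0], [0, 0, 0], 0.8],
  [[-0.45, 1.6, 0], [0, 0, 0], 0.8],
  [[0, 0, 0], [0, 0, 0], 0.8],
  [[0, 0, 0], [0, 0, 0], 0.8],
])

```text
clock: 38.2
position: [0.6087, 0.0521, 0.2185]
tool_rot: [-0.002, 1.0, 0.0, -0.003]
ft_force: [-0.2, -0.2, -3.6]
gripper_width: 0.0492
```

Run:
```python
from h import *
plan([.612,.0495,.0573],90)
im=arm.capture('top');cv2.imwrite('pics/t13.png',cv2.resize(im[130:260,250:430],None,fx=4,fy=4))
```

```text
t 38.20 pos [608.7  52.1 218.5] jawyaw 90.18 tilt 0.32 F [-0.2 -0.2 -3.6] T [-0.03 -0.02  0.01] w 0.0492
 q [-0.06  0.3   1.46 -0.    1.39 -1.63]  shift now cm [-0.41 -0.27 16.12]
 turn rz 0.18 (q6 after ~?)  shift after turn cm [-0.41 -0.27 16.12]  level rx,ry [ 0.02 -0.32]
```

View pics/t13.png

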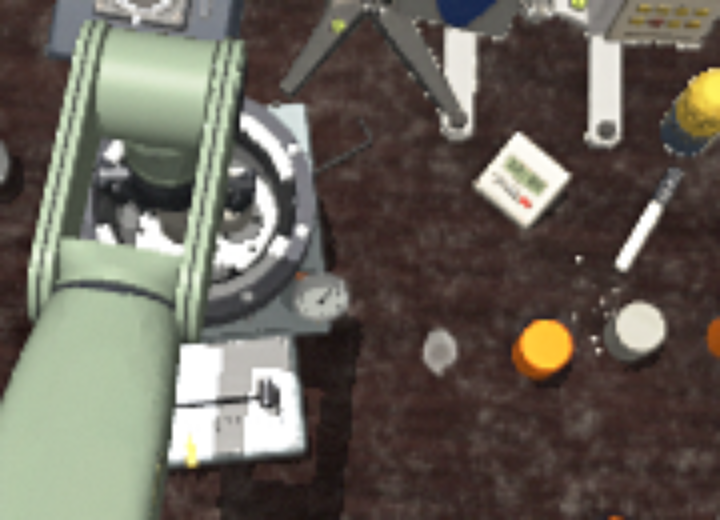

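Call:
jog_arm([
  [[-0.2, -0.2, 1.5], [0, 0, 0], 0.8],
  [[0, 0, 2.5], [0, 0, 0], 0.8],
  [[0, 0, 2.5], [0, 0, 0], 0.8],
  [[0, 0, 2.5], [0, 0, 0], 0.8],
  [[0, 0, 2], [0, 0, 0], 0.8],
  [[0, 0, 1.5], [0, 0, 0], 0.8],
  [[0, 0, 1], [0, 0, 0], 0.8],
  [[0, 0, 0.5], [0, 0, 0], 0.8],
  [[0, 0, 0], [0, 0, 0], 0.8],
  [[0, 0, 0], [0, 0, 0], 0.8],
])

```text
clock: 39.08
position: [0.6134, 0.0481, 0.0825]
tool_rot: [0.0, 1.0, 0.0, 0.001]
ft_force: [0.6, -0.2, -2.5]
gripper_width: 0.0491
```

Run:
```python
from h import *
plan([.612,.0495,.0573],90)
```

```text
t 39.08 pos [613.4  48.1  82.5] jawyaw 89.98 tilt 0.10 F [ 0.6 -0.2 -2.5] T [-0.06  0.03  0.01] w 0.0491
 q [-0.06  0.44  1.56  0.    1.14 -1.63]  shift now cm [0.15 0.14 2.52]
 turn rz -0.02 (q6 after ~?)  shift after turn cm [0.15 0.14 2.52]  level rx,ry [0.01 0.1 ]
```

Call:
jog_arm([
  [[0.1, 0.1, 0.6], [0, 0, 0], 0.8],
  [[0, 0, 0.5], [0, 0, 0], 0.8],
  [[0, 0, 0.4], [0, 0, 0], 0.8],
  [[0, 0, 0.3], [0, 0, 0], 0.8],
  [[0, 0, 0.2], [0, 0, 0], 0.8],
  [[0, 0, 0.1], [0, 0, 0], 0.8],
  [[0, 0, 0.1], [0, 0, 0], 0.8],
  [[0, 0, 0.1], [0, 0, 0], 0.8],
  [[0, 0, 0.05], [0, 0, 0], 0.8],
  [[0, 0, 0.05], [0, 0, 0], 0.8],
  [[0, 0, 0], [0, 0, 0], 0.8],
  [[0, 0, 0], [0, 0, 0], 0.8],
])

```text
clock: 40.08
position: [0.6121, 0.0496, 0.0581]
tool_rot: [-0.0, 1.0, 0.0, 0.001]
ft_force: [0.2, 0.0, -2.8]
gripper_width: 0.049
```

Run:
```python
from h import *
plan([.612,.0495,.0573],90)
```

```text
t 40.08 pos [612.1  49.6  58.1] jawyaw 90.03 tilt 0.07 F [ 0.2  0.  -2.8] T [0.02 0.03 0.05] w 0.0490
 q [-0.06  0.47  1.58  0.    1.09 -1.63]  shift now cm [ 0.01 -0.01  0.08]
 turn rz 0.03 (q6 after ~?)  shift after turn cm [ 0.01 -0.01  0.08]  level rx,ry [0.02 0.07]
```

Call:
jog_arm([
  [[0, 0, 0.05], [0, 0, 0], 0.8],
  [[0, 0, 0.05], [0, 0, 0], 0.8],
  [[0, 0, 0.03], [0, 0, 0], 0.8],
  [[0, 0, 0], [0, 0, 0], 0.8],
  [[0, 0, 0], [0, 0, 0], 0.8],
])

```text
clock: 40.5
position: [0.6123, 0.0496, 0.0573]
tool_rot: [-0.0, 1.0, 0.0, 0.001]
ft_force: [-1.9, 0.1, 2.0]
gripper_width: 0.0487
```

Run:
```python
from h import *
show()
```

```text
t 40.50 pos [612.3  49.6  57.3] jawyaw 90.03 tilt 0.08 F [-1.9  0.1  2. ] T [0.02 0.28 0.05] w 0.0487
```

Contact. Release, rise, and turn for the third core.

Call:
jog_arm([
  [[0, 0, 0], [0, 0, 0], 0.35],
  [[0, 0, 0], [0, 0, 0], 0.25],
  [[0, 0, 0], [0, 0, 0], 0.15],
  [[0, 0, 0], [0, 0, 0], 0.15],
  [[0, 0, -1], [0, 0, 0], 0.15],
  [[0, 0, -2], [0, 0, 0], 0.15],
  [[0, 0, -3.5], [0, 0, 0], 0.15],
  [[0, 0, -3.5], [0, 0, 0], 0.15],
  [[0, 0, -3.5], [0, 0, 0], 0],
  [[0, 0, -3], [0, 0, 0], 0],
  [[0, 0, 0], [0, 0, 0], 0],
])

```text
clock: 41.42
position: [0.6169, 0.0494, 0.2319]
tool_rot: [-0.0, 1.0, -0.0, 0.009]
ft_force: [0.7, 0.5, 0.8]
gripper_width: 0.0853
```

Call:
jog_arm([
  [[0, 0, 0], [0, 0, 7], 0],
  [[0, 0, 0], [0, 0, 7], 0],
  [[0, 0, 0], [0, 0, 7], 0],
  [[0, 0, 0], [0, 0, 7], 0],
  [[0, 0, 0], [0, 0, 7], 0],
  [[0, 0, 0], [0, 0, 7], 0],
  [[0, 0, 0], [0, 0, 7], 0],
  [[0, 0, 0], [0, 0, 7], 0],
  [[0, 0, 0], [0, 0, 7], 0],
  [[0, 0, 0], [0, 0, 7], 0],
  [[0, 0, 0], [0, 0, 7], 0],
  [[0, 0, 0], [0, 0, 7], 0],
  [[0, 0, 0], [0, 0, 7], 0],
  [[0, 0, 0], [0, 0, 7], 0],
  [[0, 0, 0], [0, 0, 7], 0],
  [[0, 0, 0], [0, 0, 7], 0],
  [[0, 0, 0], [0, 0, 7], 0],
  [[0, 0, 0], [0, 0, 1], 0],
])

```text
clock: 42.92
position: [0.6118, 0.0496, 0.222]
tool_rot: [0.867, 0.499, 0.001, 0.0]
ft_force: [0.7, 0.1, 0.2]
gripper_width: 0.0854
```

Run:
```python
from h import *
cores()
plan([.5717,-.4031,.22],-30)
```

```text
grey 117 [409.6 211.2] [ 571.8 -403.2]
orange 126 [436.4 211.5] [ 579.8 -510.6]
orange 126 [386.1 215.7] [ 545.7 -309.8]
orange 133 [403.4 265.7] [ 353.6 -386. ]
t 42.97 pos [611.8  49.6 222. ] jawyaw -29.94 tilt 0.07 F [-0.1 -0.2  0.2] T [-0.06  0.02 -0.02] w 0.0852
 q [-0.06  0.29  1.45  0.    1.39  0.46]  shift now cm [-41.23  19.12   0.18]
 turn rz 0.06 (q6 after ~?)  shift after turn cm [-41.21  19.16   0.18]  level rx,ry [ 0.05 -0.05]
```

Call:
jog_arm([
  [[-1.4, 0.75, 0], [0, 0, 0], 0],
  [[-3.2, 1.47, 0], [0, 0, 0], 0],
  [[-3.2, 1.47, 0], [0, 0, 0], 0],
  [[-3.2, 1.47, 0], [0, 0, 0], 0],
  [[-3.2, 1.47, 0], [0, 0, 0], 0],
  [[-3.2, 1.47, 0], [0, 0, 0], 0],
  [[-3.2, 1.47, 0], [0, 0, 0], 0],
  [[-3.2, 1.47, 0], [0, 0, 0], 0],
  [[-3.2, 1.47, 0], [0, 0, 0], 0],
  [[-3.2, 1.47, 0], [0, 0, 0], 0],
  [[-3.2, 1.47, 0], [0, 0, 0], 0],
  [[-3.2, 1.47, 0], [0, 0, 0], 0],
  [[-3.2, 1.47, 0], [0, 0, 0], 0],
  [[-1.4, 0.75, 0], [0, 0, 0], 0],
  [[0, 0, 0], [0, 0, 0], 0],
  [[0, 0, 0], [0, 0, 0], 0],
])

```text
clock: 44.3
position: [0.5714, -0.4037, 0.2212]
tool_rot: [0.866, 0.5, 0.001, -0.0]
ft_force: [-0.3, 0.4, -0.8]
gripper_width: 0.0854
```

Run:
```python
from h import *
plan([.5717,-.4031,.027],-30)
im=arm.capture('top');cv2.imwrite('pics/t14.png',cv2.resize(im[130:260,250:430],None,fx=4,fy=4))
```

```text
t 44.30 pos [ 571.4 -403.7  221.2] jawyaw -29.97 tilt 0.09 F [-0.3  0.4 -0.8] T [0.   0.01 0.02] w 0.0854
 q [-0.74  0.48  1.21  0.    1.46 -0.22]  shift now cm [ 0.04 -0.   19.42]
 turn rz 0.03 (q6 after ~?)  shift after turn cm [ 0.04 -0.   19.42]  level rx,ry [-0.   -0.09]
```

View pics/t14.png

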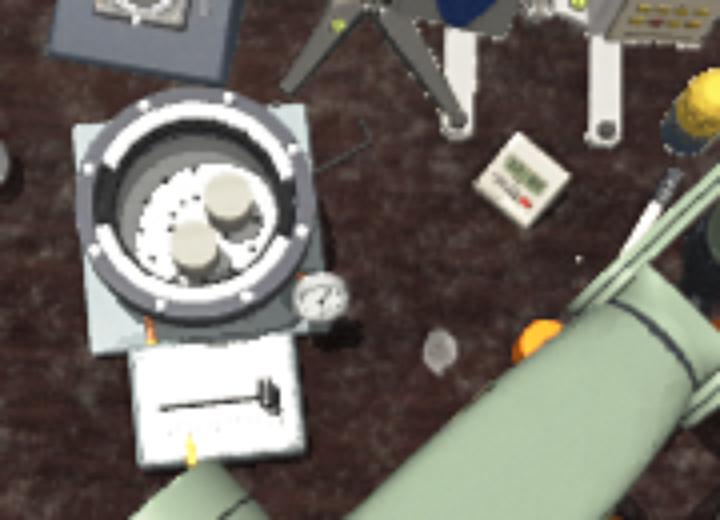

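Run:
```python
from h import *
print(ray("top",[[405.7,196.5],[418,175]],.01))
```

```text
[[ 0.6441897  -0.39659794]
 [ 0.74233924 -0.44545146]]
```

Call:
jog_arm([
  [[0, 0, 2], [0, 0, 0], 0],
  [[0, 0, 3.5], [0, 0, 0], 0],
  [[0, 0, 3.5], [0, 0, 0], 0],
  [[0, 0, 3], [0, 0, 0], 0],
  [[0, 0, 2.5], [0, 0, 0], 0],
  [[0, 0, 2], [0, 0, 0], 0],
  [[0, 0, 1], [0, 0, 0], 0],
  [[0, 0, 1], [0, 0, 0], 0],
  [[0, 0, 0.6], [0, 0, 0], 0],
  [[0, 0, 0], [0, 0, 0], 0],
  [[0, 0, 0], [0, 0, 0], 0],
])

```text
clock: 45.27
position: [0.5728, -0.4031, 0.0317]
tool_rot: [0.866, 0.5, 0.001, 0.001]
ft_force: [-0.0, -1.4, 0.3]
gripper_width: 0.0857
```

Run:
```python
from h import *
plan([.5717,-.4031,.027],-30)
im=arm.capture('scene');cv2.imwrite('pics/s15.png',cv2.resize(im[190:320,320:470],None,fx=5,fy=5))
```

```text
t 45.27 pos [ 572.8 -403.1   31.7] jawyaw -29.94 tilt 0.14 F [-0.  -1.4  0.3] T [-0.02  0.01 -0.02] w 0.0857
 q [-0.74  0.66  1.34  0.    1.14 -0.21]  shift now cm [-0.05 -0.1   0.47]
 turn rz 0.06 (q6 after ~?)  shift after turn cm [-0.05 -0.1   0.47]  level rx,ry [ 0.14 -0.03]
```

View pics/s15.png

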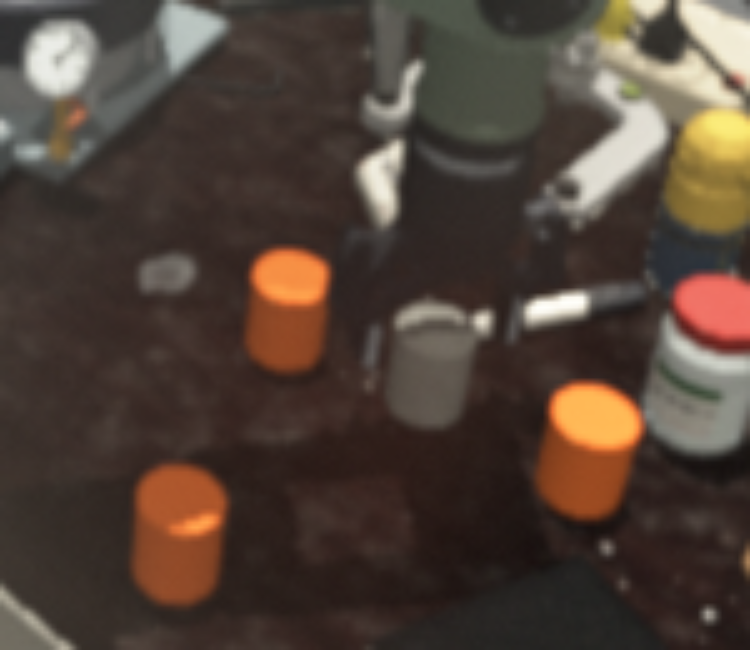

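Call:
jog_arm([
  [[0, -0.1, 0.4], [0, 0, 0], 0],
  [[0, 0, 0], [0, 0, 0], 0],
  [[0, 0, 0], [0, 0, 0], 0.3],
  [[0, 0, 0], [0, 0, 0], 0.5],
  [[0, 0, 0], [0, 0, 0], 0.7],
  [[0, 0, 0], [0, 0, 0], 0.8],
  [[0, 0, 0], [0, 0, 0], 0.8],
  [[0, 0, 0], [0, 0, 0], 0.8],
])

```text
clock: 45.98
position: [0.5718, -0.4029, 0.0273]
tool_rot: [0.866, 0.5, 0.001, 0.001]
ft_force: [2.0, -0.3, 1.6]
gripper_width: 0.0493
```

Run:
```python
from h import *
show()
```

```text
t 45.98 pos [ 571.8 -402.9   27.3] jawyaw -29.97 tilt 0.14 F [ 2.  -0.3  1.6] T [-0.09 -0.17 -0.03] w 0.0493
```

Call:
jog_arm([
  [[0, 0, -0.5], [0, 0, 0], 0.8],
  [[0, 0, -2], [0, 0, 0], 0.8],
  [[0, 0, -3.5], [0, 0, 0], 0.8],
  [[0, 0, -3.5], [0, 0, 0], 0.8],
  [[0, 0, -3.5], [0, 0, 0], 0.8],
  [[0, 0, -3.5], [0, 0, 0], 0.8],
  [[0, 0, -2], [0, 0, 0], 0.8],
  [[0, 0, -1], [0, 0, 0], 0.8],
  [[0, 0, 0], [0, 0, 0], 0.8],
])

```text
clock: 46.73
position: [0.5718, -0.4032, 0.2246]
tool_rot: [0.866, 0.5, 0.001, 0.002]
ft_force: [0.5, 0.7, -2.2]
gripper_width: 0.049
```

Run:
```python
from h import *
plan([.666,.0807,.22],-30)
```

```text
t 46.73 pos [ 571.8 -403.2  224.6] jawyaw -29.97 tilt 0.29 F [ 0.5  0.7 -2.2] T [-0.01  0.01  0.02] w 0.0490
 q [-0.74  0.47  1.21  0.    1.46 -0.22]  shift now cm [ 46.62 -16.01   0.37]
 turn rz 0.03 (q6 after ~?)  shift after turn cm [ 46.61 -16.04   0.37]  level rx,ry [0.29 0.01]
```

Call:
jog_arm([
  [[1.6, -0.5, 0], [0, 0, 0], 0.8],
  [[3.1, -1.07, 0], [0, 0, 0], 0.8],
  [[3.1, -1.07, 0], [0, 0, 0], 0.8],
  [[3.1, -1.07, 0], [0, 0, 0], 0.8],
  [[3.1, -1.07, 0], [0, 0, 0], 0.8],
  [[3.1, -1.07, 0], [0, 0, 0], 0.8],
  [[3.1, -1.07, 0], [0, 0, 0], 0.8],
  [[3.1, -1.07, 0], [0, 0, 0], 0.8],
  [[3.1, -1.07, 0], [0, 0, 0], 0.8],
  [[3.1, -1.07, 0], [0, 0, 0], 0.8],
  [[3.1, -1.07, 0], [0, 0, 0], 0.8],
  [[3.1, -1.07, 0], [0, 0, 0], 0.8],
  [[3.1, -1.07, 0], [0, 0, 0], 0.8],
  [[3.1, -1.07, 0], [0, 0, 0], 0.8],
  [[3.1, -1.07, 0], [0, 0, 0], 0.8],
  [[1.6, -0.5, 0], [0, 0, 0], 0.8],
  [[0, 0, 0], [0, 0, 0], 0.8],
  [[0, 0, 0], [0, 0, 0], 0.8],
  [[0, 0, 0], [0, 0, 0], 0.8],
])

```text
clock: 48.32
position: [0.6642, 0.0803, 0.2197]
tool_rot: [0.866, 0.5, -0.001, -0.0]
ft_force: [0.4, 0.2, -2.1]
gripper_width: 0.0489
```

Run:
```python
from h import *
plan([.666,.0807,.0573],-30)
```

```text
t 48.32 pos [664.2  80.3 219.7] jawyaw -29.99 tilt 0.17 F [ 0.4  0.2 -2.1] T [-0.01 -0.02 -0.07] w 0.0489
 q [-0.01  0.41  1.3  -0.    1.43  0.51]  shift now cm [ 0.16  0.18 16.24]
 turn rz 0.01 (q6 after ~?)  shift after turn cm [ 0.16  0.18 16.24]  level rx,ry [-0.13  0.11]
```

Call:
jog_arm([
  [[0.1, 0.1, 1.5], [0, 0, 0], 0.8],
  [[0, 0, 2.5], [0, 0, 0], 0.8],
  [[0, 0, 2.5], [0, 0, 0], 0.8],
  [[0, 0, 2.5], [0, 0, 0], 0.8],
  [[0, 0, 2], [0, 0, 0], 0.8],
  [[0, 0, 1.5], [0, 0, 0], 0.8],
  [[0, 0, 1], [0, 0, 0], 0.8],
  [[0, 0, 0.5], [0, 0, 0], 0.8],
  [[0, 0, 0], [0, 0, 0], 0.8],
  [[0, 0, 0], [0, 0, 0], 0.8],
])

```text
clock: 49.15
position: [0.6675, 0.0808, 0.0825]
tool_rot: [0.866, 0.5, 0.001, 0.0]
ft_force: [0.2, -0.6, -2.3]
gripper_width: 0.0491
```

Run:
```python
from h import *
plan([.666,.0807,.0573],-30)
```

```text
t 49.15 pos [667.5  80.8  82.5] jawyaw -30.02 tilt 0.12 F [ 0.2 -0.6 -2.3] T [-0.01 -0.01 -0.02] w 0.0491
 q [-0.01  0.55  1.4   0.    1.19  0.52]  shift now cm [-0.08 -0.13  2.52]
 turn rz -0.02 (q6 after ~?)  shift after turn cm [-0.08 -0.13  2.52]  level rx,ry [ 0.1  -0.07]
```

Call:
jog_arm([
  [[-0.1, -0.1, 0.6], [0, 0, 0], 0.8],
  [[0, 0, 0.5], [0, 0, 0], 0.8],
  [[0, 0, 0.4], [0, 0, 0], 0.8],
  [[0, 0, 0.3], [0, 0, 0], 0.8],
  [[0, 0, 0.2], [0, 0, 0], 0.8],
  [[0, 0, 0.1], [0, 0, 0], 0.8],
  [[0, 0, 0.1], [0, 0, 0], 0.8],
  [[0, 0, 0.1], [0, 0, 0], 0.8],
  [[0, 0, 0.05], [0, 0, 0], 0.8],
  [[0, 0, 0.05], [0, 0, 0], 0.8],
  [[0, 0, 0.05], [0, 0, 0], 0.8],
  [[0, 0, 0], [0, 0, 0], 0.8],
  [[0, 0, 0], [0, 0, 0], 0.8],
])

```text
clock: 50.23
position: [0.6656, 0.0811, 0.0574]
tool_rot: [0.866, 0.5, 0.001, 0.0]
ft_force: [-0.6, 0.7, -3.2]
gripper_width: 0.0488
```

Run:
```python
from h import *
plan([.666,.0807,.0573],-30)
```

```text
t 50.23 pos [665.6  81.1  57.4] jawyaw -29.98 tilt 0.06 F [-0.6  0.7 -3.2] T [-0.04  0.04  0.02] w 0.0488
 q [-0.01  0.58  1.42  0.    1.15  0.52]  shift now cm [-0.01  0.06  0.01]
 turn rz 0.02 (q6 after ~?)  shift after turn cm [-0.01  0.06  0.01]  level rx,ry [ 0.04 -0.05]
```

Call:
jog_arm([
  [[0, 0, 0.05], [0, 0, 0], 0.8],
  [[0, 0, 0.05], [0, 0, 0], 0.8],
  [[0, 0, 0], [0, 0, 0], 0.8],
  [[0, 0, 0], [0, 0, 0], 0.8],
])

```text
clock: 50.57
position: [0.6657, 0.0811, 0.0573]
tool_rot: [0.866, 0.5, 0.001, 0.0]
ft_force: [-2.5, 0.3, 3.5]
gripper_width: 0.0488
```

Run:
```python
from h import *
show()
```

```text
t 50.57 pos [665.7  81.1  57.3] jawyaw -29.98 tilt 0.08 F [-2.5  0.3  3.5] T [ 0.02  0.48 -0.04] w 0.0488
```

Call:
jog_arm([
  [[0, 0, -0.03], [0, 0, 0], 0.35],
  [[0, 0, 0], [0, 0, 0], 0.25],
  [[0, 0, 0], [0, 0, 0], 0.15],
  [[0, 0, 0], [0, 0, 0], 0.15],
  [[0, 0, -1], [0, 0, 0], 0.15],
  [[0, 0, -2], [0, 0, 0], 0.15],
  [[0, 0, -3.5], [0, 0, 0], 0.15],
  [[0, 0, -3.5], [0, 0, 0], 0.15],
  [[0, 0, -3.5], [0, 0, 0], 0.15],
  [[0, 0, -4], [0, 0, 0], 0.3],
  [[0, 0, -2], [0, 0, -6], 0.3],
  [[0, 0, 0], [0, 0, -6], 0.3],
  [[0, 0, 0], [0, 0, -6], 0.3],
  [[0, 0, 0], [0, 0, -6], 0.3],
  [[0, 0, 0], [0, 0, -6], 0.3],
  [[0, 0, 0], [0, 0, 0], 0.3],
])

```text
clock: 51.9
position: [0.6654, 0.0811, 0.2524]
tool_rot: [0.706, 0.708, 0.001, 0.0]
ft_force: [0.6, -0.7, 0.6]
gripper_width: 0.0599
```

Run:
```python
from h import *
plan([.5234,.396,.2],0)
im=arm.capture('scene');cv2.imwrite('pics/s16.png',cv2.resize(im[130:250,230:380],None,fx=5,fy=5))
im=arm.capture('top')
cv2.imwrite('pics/t16.png',cv2.resize(im[130:260,150:350],None,fx=4,fy=4))
```

```text
t 51.90 pos [665.4  81.1 252.4] jawyaw 0.12 tilt 0.11 F [ 0.6 -0.7  0.6] T [ 0.03 -0.01 -0.01] w 0.0599
 q [-0.01  0.39  1.26  0.    1.49 -0.01]  shift now cm [ 31.52 -14.14   5.23]
 turn rz 0.12 (q6 after ~?)  shift after turn cm [ 31.49 -14.21   5.23]  level rx,ry [ 0.11 -0.03]
```

View pics/s16.png

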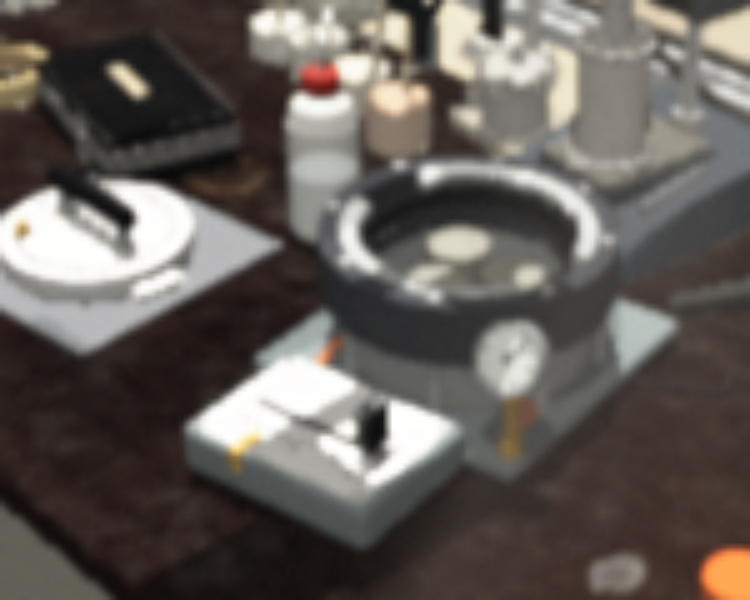

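View pics/t16.png

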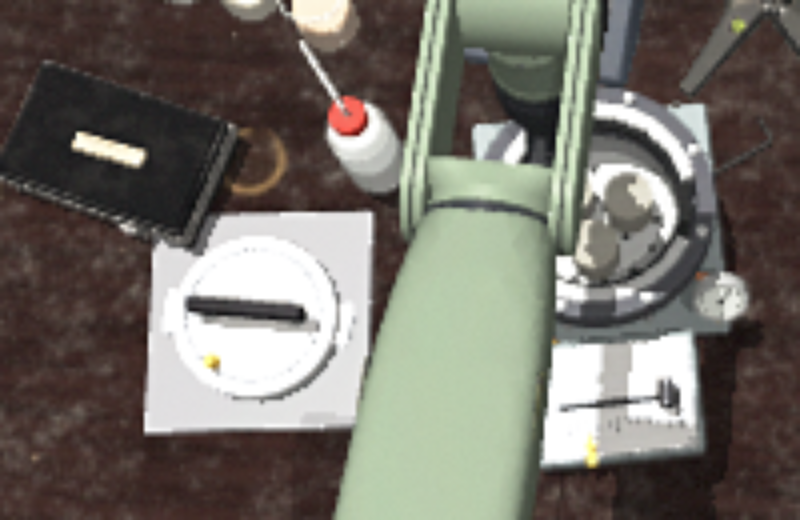

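Call:
jog_arm([
  [[1, -1.2, 0], [0, 0, 0], 0.3],
  [[2, -2, 0], [0, 0, 0], 0.3],
  [[2.5, -2.5, 0], [0, 0, 0], 0.3],
  [[2.5, -2.5, 0], [0, 0, 0], 0.3],
  [[2.5, -2.5, 0], [0, 0, 0], 0.3],
  [[3, -2, 0], [0, 0, 0], 0.3],
  [[3, -1, 0], [0, 0, 0], 0.3],
  [[3.2, -0.5, 0.5], [0, 0, 0], 0.3],
  [[3.2, 0, 1], [0, 0, 0], 0.3],
  [[3.2, 0, 1], [0, 0, 0], 0.3],
  [[3, 0, 1], [0, 0, 0], 0.3],
  [[1.6, 0, 1], [0, 0, 0], 0.3],
  [[0.8, 0, 1], [0, 0, 0], 0.3],
  [[0, 0, 0], [0, 0, 0], 0.4],
  [[0, 0, 0], [0, 0, 0], 0.4],
])

```text
clock: 53.25
position: [0.5227, 0.3953, 0.1956]
tool_rot: [0.707, 0.707, -0.001, 0.0]
ft_force: [0.2, -0.7, 0.4]
gripper_width: 0.0513
```

Run:
```python
from h import *
plan([.5235,.3961,.0442],0)
```

```text
t 53.25 pos [522.7 395.3 195.6] jawyaw -0.01 tilt 0.10 F [ 0.2 -0.7  0.4] T [-0.01  0.04  0.03] w 0.0513
 q [ 0.52  0.4   1.36 -0.    1.38  0.52]  shift now cm [ 0.11  0.09 15.14]
 turn rz -0.01 (q6 after ~?)  shift after turn cm [ 0.11  0.09 15.14]  level rx,ry [-0.05  0.08]
```

Call:
jog_arm([
  [[0.1, 0, 2], [0, 0, 0], 0.45],
  [[0, 0, 3], [0, 0, 0], 0.45],
  [[0, 0, 3], [0, 0, 0], 0.45],
  [[0, 0, 2.5], [0, 0, 0], 0.45],
  [[0, 0, 2], [0, 0, 0], 0.45],
  [[0, 0, 1.2], [0, 0, 0], 0.45],
  [[0, 0, 0.8], [0, 0, 0], 0.45],
  [[0, 0, 0.4], [0, 0, 0], 0.45],
  [[0, 0, 0], [0, 0, 0], 0.45],
  [[0, 0, 0], [0, 0, 0], 0.45],
])

```text
clock: 54.08
position: [0.5246, 0.3973, 0.0491]
tool_rot: [0.707, 0.707, 0.002, 0.001]
ft_force: [-0.1, -0.1, 0.5]
gripper_width: 0.0472
```

Run:
```python
from h import *
plan([.5235,.3961,.0442],0)
```

```text
t 54.08 pos [524.6 397.3  49.1] jawyaw 0.00 tilt 0.21 F [-0.1 -0.1  0.5] T [-0.02 -0.01  0.03] w 0.0472
 q [ 0.52  0.56  1.46 -0.    1.12  0.52]  shift now cm [-0.12 -0.11  0.49]
 turn rz 0.00 (q6 after ~?)  shift after turn cm [-0.12 -0.11  0.49]  level rx,ry [ 0.19 -0.09]
```

Call:
jog_arm([
  [[-0.1, -0.1, 0.4], [0, 0, 0], 0.45],
  [[0, 0, 0], [0, 0, 0], 0.6],
  [[0, 0, 0], [0, 0, 0], 0.8],
  [[0, 0, 0], [0, 0, 0], 1],
  [[0, 0, 0], [0, 0, 0], 1],
  [[0, 0, 0], [0, 0, 0], 1],
  [[0, 0, 0], [0, 0, 0], 1],
], grip_force=80)

```text
clock: 54.67
position: [0.5231, 0.3964, 0.0445]
tool_rot: [0.707, 0.707, 0.001, 0.0]
ft_force: [0.1, -0.9, 5.0]
gripper_width: 0.0164
```

Run:
```python
from h import *
plan([.5235,.3961,.0442],0)
```

```text
t 54.67 pos [523.1 396.4  44.5] jawyaw 0.03 tilt 0.15 F [ 0.1 -0.9  5. ] T [-0.05  0.02  0.06] w 0.0164
 q [ 0.52  0.57  1.47 -0.    1.11  0.52]  shift now cm [-0.03  0.04  0.03]
 turn rz 0.03 (q6 after ~?)  shift after turn cm [-0.03  0.04  0.03]  level rx,ry [ 0.14 -0.06]
```

Call:
jog_arm([
  [[0, 0, -0.5], [0, 0, 0], 1],
  [[0, 0, -1.5], [0, 0, 0], 1],
  [[0, 0, -3], [0, 0, 0], 1],
  [[0, 0, -3.5], [0, 0, 0], 1],
  [[0, 0, -3.5], [0, 0, 0], 1],
  [[0, 0, -3.5], [0, 0, 0], 1],
  [[0, 0, -3.5], [0, 0, 0], 1],
  [[0, 0, -2], [0, 0, 0], 1],
  [[0, 0, -0.5], [0, 0, 0], 1],
  [[0, 0, 0], [0, 0, 0], 1],
])

```text
clock: 55.5
position: [0.5224, 0.3962, 0.2595]
tool_rot: [0.707, 0.707, 0.001, 0.0]
ft_force: [-0.5, -0.1, -3.9]
gripper_width: 0.0167
```

Run:
```python
from h import *
plan([.648,.0495,.25],0)
```

```text
t 55.50 pos [522.4 396.2 259.5] jawyaw 0.03 tilt 0.16 F [-0.5 -0.1 -3.9] T [0.03 0.01 0.04] w 0.0167
 q [ 0.52  0.36  1.29 -0.    1.49  0.52]  shift now cm [-34.68  12.54   0.93]
 turn rz 0.03 (q6 after ~?)  shift after turn cm [-34.67  12.56   0.93]  level rx,ry [ 0.14 -0.08]
```

Call:
jog_arm([
  [[-1, 0, 0], [0, 0, 0], 1],
  [[-2, 0, 0], [0, 0, 0], 1],
  [[-3, 0, 0], [0, 0, 0], 1],
  [[-3, 0, 0], [0, 0, 0], 1],
  [[-3, 0, 0], [0, 0, 0], 1],
  [[-3, 0, 0], [0, 0, 0], 1],
  [[-3, 0, 0], [0, 0, 0], 1],
  [[-3, 0.5, 0], [0, 0, 0], 1],
  [[-3, 1, 0], [0, 0, 0], 1],
  [[-2.5, 1.5, 0], [0, 0, 0], 1],
  [[-2, 2, 0], [0, 0, 0], 1],
  [[-2, 2.5, 0], [0, 0, 0], 1],
  [[-2, 2.5, 0], [0, 0, 0], 1],
  [[-1.5, 1.5, 0], [0, 0, 0], 1],
  [[-0.7, 1, 0], [0, 0, 0], 1],
  [[0, 0, 0], [0, 0, 0], 1],
  [[0, 0, 0], [0, 0, 0], 1],
  [[0, 0, 0], [0, 0, 0], 1],
])

```text
clock: 57.0
position: [0.6453, 0.0493, 0.2557]
tool_rot: [0.707, 0.707, -0.001, -0.002]
ft_force: [0.9, -0.1, -4.9]
gripper_width: 0.0163
```

Run:
```python
from h import *
plan([.648,.0495,.165],0)
```

```text
t 57.00 pos [645.3  49.3 255.7] jawyaw 0.03 tilt 0.28 F [ 0.9 -0.1 -4.9] T [0.04 0.03 0.02] w 0.0163
 q [-0.06  0.35  1.32  0.    1.48 -0.06]  shift now cm [0.01 0.31 9.07]
 turn rz 0.03 (q6 after ~?)  shift after turn cm [0.01 0.31 9.07]  level rx,ry [-0.28 -0.06]
```

Call:
jog_arm([
  [[0, 0.2, 1], [0, 0, 0], 1],
  [[0, 0, 2], [0, 0, 0], 1],
  [[0, 0, 2], [0, 0, 0], 1],
  [[0, 0, 1.5], [0, 0, 0], 1],
  [[0, 0, 1], [0, 0, 0], 1],
  [[0, 0, 0.5], [0, 0, 0], 1],
  [[0, 0, 0], [0, 0, 0], 1],
  [[0, 0, 0], [0, 0, 0], 1],
])

```text
clock: 57.67
position: [0.6496, 0.0494, 0.179]
tool_rot: [0.707, 0.707, 0.001, 0.001]
ft_force: [0.4, -0.7, -3.8]
gripper_width: 0.0165
```

Run:
```python
from h import *
plan([.648,.0495,.155],0)
im=arm.capture('scene');cv2.imwrite('pics/s17.png',cv2.resize(im[130:250,260:380],None,fx=5,fy=5))
```

```text
t 57.67 pos [649.6  49.4 179. ] jawyaw 0.06 tilt 0.10 F [ 0.4 -0.7 -3.8] T [ 0.   -0.04  0.02] w 0.0165
 q [-0.06  0.41  1.39  0.    1.34 -0.06]  shift now cm [ 0.01 -0.17  2.4 ]
 turn rz 0.06 (q6 after ~?)  shift after turn cm [ 0.01 -0.17  2.4 ]  level rx,ry [ 0.1  -0.02]
```

View pics/s17.png

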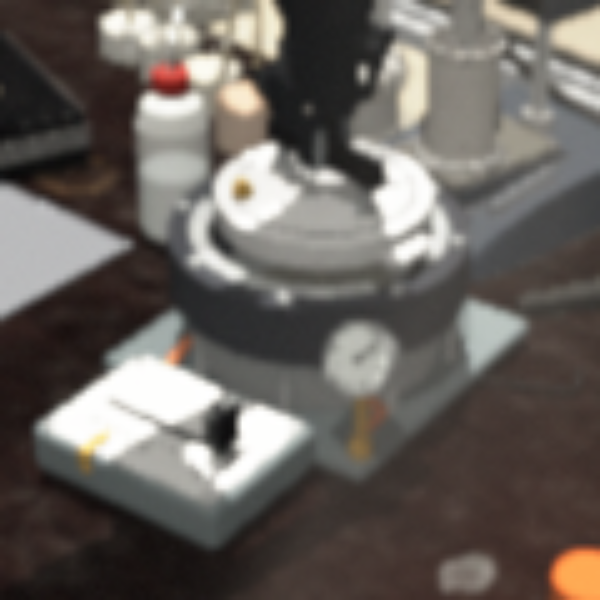

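Well centred, with the lugs over the notches. I'll lower slowly and watch the force.

Call:
jog_arm([
  [[0, -0.1, 0.3], [0, 0, 0], 1],
  [[0, 0, 0.4], [0, 0, 0], 1],
  [[0, 0, 0.4], [0, 0, 0], 1],
  [[0, 0, 0.3], [0, 0, 0], 1],
  [[0, 0, 0.3], [0, 0, 0], 1],
  [[0, 0, 0.3], [0, 0, 0], 1],
  [[0, 0, 0], [0, 0, 0], 1],
])

```text
clock: 58.3
position: [0.6491, 0.0517, 0.1617]
tool_rot: [0.706, 0.708, 0.003, -0.0]
ft_force: [-3.8, 7.8, 8.0]
gripper_width: 0.0163
```

Run:
```python
from h import *
plan([.648,.0495,.1535],0)
```

```text
t 58.30 pos [649.1  51.7 161.7] jawyaw 0.10 tilt 0.29 F [-3.8  7.8  8. ] T [ 0.44  0.86 -0.08] w 0.0163
 q [-0.06  0.42  1.41  0.    1.31 -0.06]  shift now cm [-0.22 -0.12  0.82]
 turn rz 0.10 (q6 after ~?)  shift after turn cm [-0.22 -0.12  0.82]  level rx,ry [ 0.2  -0.22]
```

Call:
jog_arm([
  [[0, 0, -0.4], [0, 0, 0], 1],
  [[0.2, 0, -0.2], [0, 0, 0], 1],
  [[0, 0, 0], [0, 0, 0], 1],
  [[0, 0, 0], [0, 0, 0], 1],
])

```text
clock: 58.63
position: [0.6482, 0.0508, 0.164]
tool_rot: [0.707, 0.707, 0.0, 0.0]
ft_force: [0.0, 0.4, -4.9]
gripper_width: 0.0163
```

Run:
```python
from h import *
plan([.648,.0515,.1535],0)
```

```text
t 58.63 pos [648.2  50.8 164. ] jawyaw 0.02 tilt 0.02 F [ 0.   0.4 -4.9] T [ 0.04 -0.01  0.01] w 0.0163
 q [-0.05  0.42  1.41 -0.    1.31 -0.06]  shift now cm [ 0.07 -0.03  1.05]
 turn rz 0.02 (q6 after ~?)  shift after turn cm [ 0.07 -0.03  1.05]  level rx,ry [0.02 0.01]
```

Call:
jog_arm([
  [[0, 0, 0.2], [0, 0, 0], 1],
  [[0, 0, 0.2], [0, 0, 0], 1],
  [[0, 0, 0.2], [0, 0, 0], 1],
  [[0, 0, 0], [0, 0, 0], 1],
])

```text
clock: 58.97
position: [0.6486, 0.0521, 0.1604]
tool_rot: [0.707, 0.707, 0.001, -0.0]
ft_force: [-4.3, 4.9, 6.3]
gripper_width: 0.0169
```

Run:
```python
from h import *
plan([.648,.0515,.1535],0)
```

```text
t 58.97 pos [648.6  52.1 160.4] jawyaw 0.05 tilt 0.13 F [-4.3  4.9  6.3] T [ 0.04  0.83 -0.19] w 0.0169
 q [-0.05  0.42  1.41  0.    1.31 -0.05]  shift now cm [-0.07 -0.06  0.69]
 turn rz 0.05 (q6 after ~?)  shift after turn cm [-0.07 -0.06  0.69]  level rx,ry [ 0.09 -0.1 ]
```

Call:
jog_arm([
  [[0, 0, -0.4], [0, 0, 0], 1],
  [[0.15, -0.2, 0], [0, 0, 0], 1],
  [[0, 0, 0], [0, 0, 0], 1],
  [[0, 0, 0.2], [0, 0, 0], 1],
  [[0, 0, 0.2], [0, 0, 0], 1],
  [[0, 0, 0.2], [0, 0, 0], 1],
  [[0, 0, 0], [0, 0, 0], 1],
])

```text
clock: 59.55
position: [0.647, 0.0529, 0.1598]
tool_rot: [0.707, 0.707, 0.001, 0.001]
ft_force: [-5.9, 2.9, 10.2]
gripper_width: 0.0167
```

Run:
```python
from h import *
plan([.646,.053,.1535],0)
```

```text
t 59.55 pos [647.   52.9 159.8] jawyaw 0.01 tilt 0.15 F [-5.9  2.9 10.2] T [-0.2   1.21 -0.4 ] w 0.0167
 q [-0.05  0.42  1.42  0.    1.3  -0.05]  shift now cm [ 0.01 -0.1   0.63]
 turn rz 0.01 (q6 after ~?)  shift after turn cm [ 0.01 -0.1   0.63]  level rx,ry [ 0.14 -0.02]
```

Run:
```python
from h import *
im=arm.capture('scene');cv2.imwrite('pics/s18.png',cv2.resize(im[150:220,280:370],None,fx=8,fy=8,interpolation=cv2.INTER_CUBIC))
im=cv2.imread('pics/t14.png')
cv2.imwrite('pics/t14z.png',cv2.resize(im[80:340,60:330],None,fx=2.2,fy=2.2,interpolation=cv2.INTER_CUBIC))
```

```text
(no output)
```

View pics/s18.png

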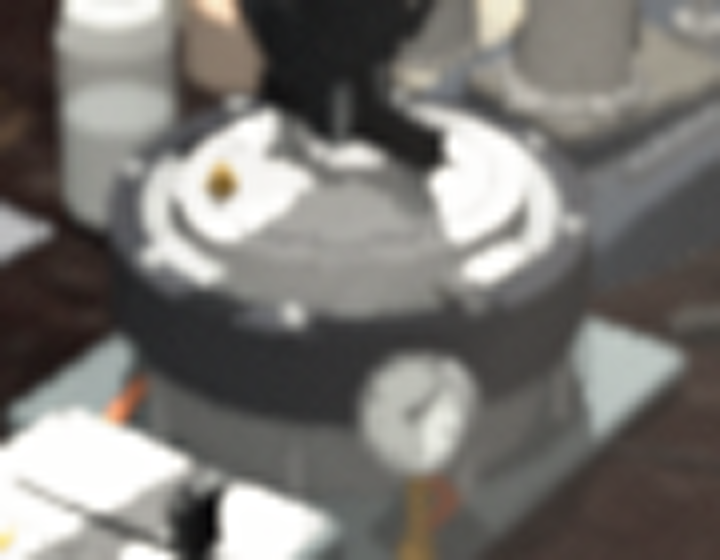

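View pics/t14z.png

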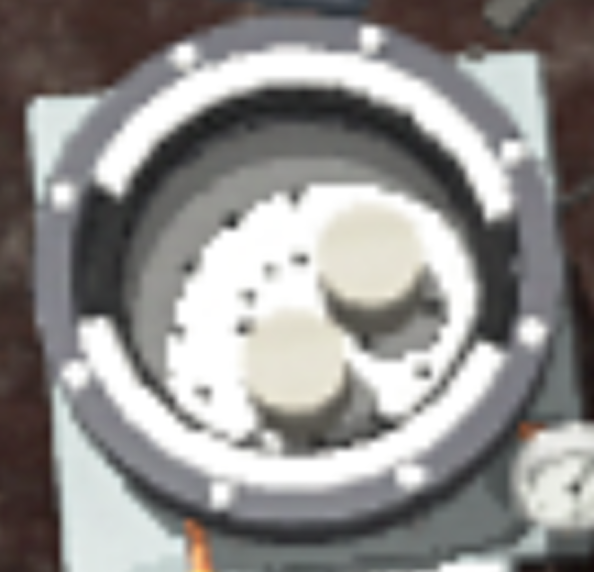

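Run:
```python
from h import *
im=cv2.imread('pics/t16.png'); hsv=cv2.cvtColor(im,cv2.COLOR_BGR2HSV)
print([im[y,x] for x,y in((155,420),(230,350),(300,260),(360,230))])
m=((im.min(2)>228)).astype(np.uint8); m[:, :140]=0; m[:,380:]=0; m[:225]=0; m[430:]=0
m=cv2.morphologyEx(m,cv2.MORPH_OPEN,np.ones((5,5)))
ct=max(cv2.findContours(m,cv2.RETR_EXTERNAL,cv2.CHAIN_APPROX_NONE)[0],key=cv2.contourArea)
h=cv2.convexHull(ct)[:,0]; full=lambda p:(np.asarray(p,float)+.5)/4-.5+[150,130]
# resample hull edge
o=im.copy(); cv2.polylines(o,[h],1,(0,0,255)); cv2.imwrite('pics/dbg.png',o[200:450,120:400])
hm=np.zeros(m.shape,np.uint8); cv2.fillPoly(hm,[h],1)
cc=cv2.findContours(hm,cv2.RETR_EXTERNAL,cv2.CHAIN_APPROX_NONE)[0][0][:,0]
P=ray("top",full(cc),.025); c,r=circ(P); print(c,r,np.percentile(np.hypot(*(P-c).T),[2,50,98]))
# bar top, z=.069
b=((im.max(2)<90)).astype(np.uint8); b[:285]=0;b[330:]=0;b[:,:180]=0;b[:,315:]=0
v,u=np.nonzero(b); Q=ray("top",full(np.c_[u,v]),.066); print("bar",len(Q),Q.mean(0),np.ptp(Q,axis=0))
```

```text
[array([224, 223, 224], dtype=uint8), array([255, 255, 255], dtype=uint8), array([253, 252, 252], dtype=uint8), array([225, 225, 226], dtype=uint8)]
[0.52430208 0.39872413] 0.08591567854837874 [0.08176158 0.08596561 0.09259805]
bar 1708 [0.52065222 0.39035187] [0.01695224 0.11897712]
```

View pics/dbg.png

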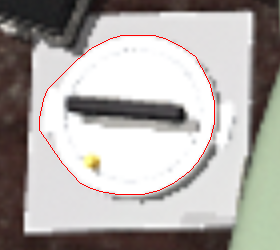

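Run:
```python
from h import *
im=cv2.imread('pics/t16.png'); full=lambda p:(np.asarray(p,float)+.5)/4-.5+[150,130]
g=im.min(2).astype(float)
# radial edge search from image centre of disc (256,316) : outermost crossing white->darker
pts=[]
for a in np.radians(np.arange(0,360,4)):
    if 140<np.degrees(a)<215 or np.degrees(a)<35 or np.degrees(a)>330: continue
    r=np.arange(60,100,.5); x=256+r*np.cos(a); y=316+r*np.sin(a)
    v=cv2.remap(g.astype(np.float32),x.astype(np.float32)[None],y.astype(np.float32)[None],1)[0]
    i=np.nonzero(v<238)[0]; i=i[r[i]>70]
    if len(i): pts.append((x[i[0]],y[i[0]]))
P=ray("top",full(pts),.025)
for _ in range(4):
    c,r=circ(P); e=np.abs(np.hypot(*(P-c).T)-r); P=P[e<max(.0015,np.median(e)*2.5)]
print(len(P),c,r)
```

```text
51 [0.52434302 0.39507879] 0.08344477284997932
```

Call:
jog_arm([
  [[0, 0, -0.4], [0, 0, 0], 1],
  [[-0.2, 0, 0], [0, 0, 0], 1],
  [[0, 0, 0], [0, 0, 0], 1],
  [[0, 0, 0], [0, 0, 0], 1],
])

```text
clock: 59.93
position: [0.6471, 0.0511, 0.1612]
tool_rot: [0.707, 0.707, 0.001, 0.0]
ft_force: [-0.1, 4.8, 3.0]
gripper_width: 0.0166
```

Run:
```python
from h import *
plan([.647,.0507,.1535],0)
```

```text
t 59.93 pos [647.1  51.1 161.2] jawyaw 0.04 tilt 0.17 F [-0.1  4.8  3. ] T [0.3  0.15 0.05] w 0.0166
 q [-0.06  0.42  1.42  0.    1.3  -0.06]  shift now cm [-0.04 -0.01  0.77]
 turn rz 0.04 (q6 after ~?)  shift after turn cm [-0.04 -0.01  0.77]  level rx,ry [ 0.16 -0.07]
```

Call:
jog_arm([
  [[0.2, 0, -0.2], [0, 0, 0], 1],
  [[0.2, 0, 0], [0, 0, 0], 1],
  [[0, 0, 0], [0, 0, 0], 1],
  [[0, 0, 0.2], [0, 0, 0], 1],
  [[0, 0, 0.2], [0, 0, 0], 1],
  [[0, 0, 0], [0, 0, 0], 1],
])

```text
clock: 60.43
position: [0.6461, 0.0543, 0.158]
tool_rot: [0.707, 0.707, 0.0, -0.0]
ft_force: [-0.5, -0.0, -3.0]
gripper_width: 0.0164
```

Run:
```python
from h import *
plan([.647,.055,.1535],0)
```

```text
t 60.43 pos [646.1  54.3 158. ] jawyaw 0.01 tilt 0.03 F [-0.5 -0.  -3. ] T [0.26 0.19 0.05] w 0.0164
 q [-0.05  0.42  1.42  0.    1.3  -0.05]  shift now cm [0.07 0.09 0.45]
 turn rz 0.01 (q6 after ~?)  shift after turn cm [0.07 0.09 0.45]  level rx,ry [-0.01 -0.03]
```

Freer now (z 0.158, Fz −3). I'll keep going down.

Call:
jog_arm([
  [[0, 0, 0.2], [0, 0, 0], 1],
  [[0, 0, 0.2], [0, 0, 0], 1],
  [[0, 0, 0], [0, 0, 0], 1],
  [[0, 0, 0], [0, 0, 0], 1],
])

```text
clock: 60.77
position: [0.6468, 0.0543, 0.1554]
tool_rot: [0.707, 0.707, 0.001, 0.001]
ft_force: [-1.3, -1.8, 2.3]
gripper_width: 0.0165
```

Run:
```python
from h import *
plan([.647,.055,.1535],0)
```

```text
t 60.77 pos [646.8  54.3 155.4] jawyaw 0.03 tilt 0.11 F [-1.3 -1.8  2.3] T [0.25 0.42 0.22] w 0.0165
 q [-0.05  0.42  1.42  0.    1.29 -0.05]  shift now cm [0.07 0.02 0.19]
 turn rz 0.03 (q6 after ~?)  shift after turn cm [0.07 0.02 0.19]  level rx,ry [ 0.11 -0.01]
```

Call:
jog_arm([
  [[0, 0, 0.2], [0, 0, 0], 1],
  [[0, 0, 0.2], [0, 0, 0], 1],
  [[0, 0, 0.2], [0, 0, 0], 1],
  [[0, 0, 0], [0, 0, 0], 1],
])

```text
clock: 61.1
position: [0.647, 0.0542, 0.1491]
tool_rot: [0.707, 0.707, 0.001, 0.001]
ft_force: [-1.9, -2.1, 5.8]
gripper_width: 0.0162
```

Run:
```python
from h import *
show()
```

```text
t 61.10 pos [647.   54.2 149.1] jawyaw 0.01 tilt 0.14 F [-1.9 -2.1  5.8] T [0.33 0.38 0.18] w 0.0162
```

Call:
jog_arm([
  [[0, 0, 0.2], [0, 0, 0], 1],
  [[0, 0, 0.2], [0, 0, 0], 1],
  [[0, 0, 0.2], [0, 0, 0], 1],
  [[0, 0, 0.15], [0, 0, 0], 1],
  [[0, 0, 0], [0, 0, 0], 1],
])

```text
clock: 61.52
position: [0.6473, 0.054, 0.1426]
tool_rot: [0.707, 0.707, 0.001, 0.001]
ft_force: [-3.7, -3.0, 9.1]
gripper_width: 0.0166
```

Run:
```python
from h import *
show()
```

```text
t 61.52 pos [647.3  54.  142.6] jawyaw 0.02 tilt 0.18 F [-3.7 -3.   9.1] T [0.39 0.64 0.22] w 0.0166
```

Call:
jog_arm([
  [[0, 0, 0.1], [0, 0, 0], 1],
  [[0, 0.015, 0], [0, 0, 2.5], 1],
  [[0, 0.015, 0], [0, 0, 2.5], 1],
  [[0, 0.015, 0], [0, 0, 2.5], 1],
  [[0, 0.015, 0], [0, 0, 2.5], 1],
  [[0, 0.015, 0], [0, 0, 2.5], 1],
  [[0, 0.015, 0], [0, 0, 2.5], 1],
  [[0, 0, 0], [0, 0, 0], 1],
])

```text
clock: 62.18
position: [0.6454, 0.0538, 0.1411]
tool_rot: [0.793, 0.609, -0.002, -0.001]
ft_force: [-9.1, -3.9, 11.4]
gripper_width: 0.0165
```

Run:
```python
from h import *
s,R,y=show(); print("bar rel",y+90-10.2)
```

```text
t 62.18 pos [645.4  53.8 141.1] jawyaw -14.93 tilt 0.23 F [-9.1 -3.9 11.4] T [0.33 1.52 0.83] w 0.0165
bar rel 64.87096272276816
```

Call:
jog_arm([
  [[0, -0.15, 0], [0, 0, 0], 1],
  [[0, 0, 0], [0, 0, 0], 1],
  [[0, 0, 0], [0, 0, 0], 1],
])

```text
clock: 62.43
position: [0.6452, 0.054, 0.1414]
tool_rot: [0.793, 0.61, -0.001, 0.0]
ft_force: [-6.4, -4.7, 9.0]
gripper_width: 0.0164
```

Run:
```python
from h import *
s,R,y=show(); print("bar rel",y+90-10.2)
```

```text
t 62.43 pos [645.2  54.  141.4] jawyaw -14.88 tilt 0.08 F [-6.4 -4.7  9. ] T [0.18 1.07 0.78] w 0.0164
bar rel 64.9219562088666
```

Call:
jog_arm([
  [[-0.15, -0.2, 0], [0, 0, 0], 1],
  [[0, 0, 0], [0, 0, 0], 1],
  [[0, 0, 0], [0, 0, 0], 1],
])

```text
clock: 62.68
position: [0.6447, 0.0532, 0.1418]
tool_rot: [0.793, 0.609, 0.001, 0.002]
ft_force: [-3.4, -3.8, 7.1]
gripper_width: 0.0162
```

Run:
```python
from h import *
s,R,y=show(); print("bar rel",y+90-10.2)
```

```text
t 62.68 pos [644.7  53.2 141.8] jawyaw -14.95 tilt 0.24 F [-3.4 -3.8  7.1] T [0.28 0.33 0.41] w 0.0162
bar rel 64.84979274392236
```

Call:
jog_arm([
  [[0, 0, 0.03], [0, 0, 2], 1],
  [[0, 0, 0], [0, 0, 2], 1],
  [[0, 0, 0], [0, 0, 2], 1],
  [[0, 0, 0], [0, 0, 2], 1],
  [[0, 0, 0], [0, 0, 2], 1],
  [[0, 0, 0], [0, 0, 0], 1],
])

```text
clock: 63.18
position: [0.6452, 0.0534, 0.1419]
tool_rot: [0.843, 0.537, 0.002, 0.002]
ft_force: [-3.1, -3.5, 8.3]
gripper_width: 0.0165
```

Run:
```python
from h import *
s,R,y=show(); print("bar rel",y+90-10.2)
```

```text
t 63.18 pos [645.2  53.4 141.9] jawyaw -25.00 tilt 0.30 F [-3.1 -3.5  8.3] T [0.36 0.14 0.38] w 0.0165
bar rel 54.79717547840487
```

Call:
jog_arm([
  [[0, 0, 0.1], [0, 0, 2], 1],
  [[0, 0, 0], [0, 0, 2], 1],
  [[0, 0, 0], [0, 0, 2], 1],
  [[0, 0, 0], [0, 0, 2], 1],
  [[0, 0, 0], [0, 0, 2], 1],
  [[0, 0, 0], [0, 0, 2], 1],
  [[0, 0, 0], [0, 0, 2], 1],
  [[0, 0, 0], [0, 0, 2], 1],
  [[0, 0, 0], [0, 0, 2], 1],
  [[0, 0, 0], [0, 0, 0], 1],
])

```text
clock: 64.02
position: [0.6459, 0.0534, 0.1413]
tool_rot: [0.917, 0.399, 0.003, 0.002]
ft_force: [-2.6, -3.6, 9.1]
gripper_width: 0.0165
```

Run:
```python
from h import *
s,R,y=show(); print("bar rel",y+90-10.2)
```

```text
t 64.02 pos [645.9  53.4 141.3] jawyaw -43.00 tilt 0.42 F [-2.6 -3.6  9.1] T [ 0.35 -0.11  0.39] w 0.0165
bar rel 36.803135842517875
```

Call:
jog_arm([
  [[0, 0, 0], [0, 0, 2], 1],
  [[0, 0, 0], [0, 0, 2], 1],
  [[0, 0, 0], [0, 0, 2], 1],
  [[0, 0, 0], [0, 0, 2], 1],
  [[0, 0, 0], [0, 0, 2], 1],
  [[0, 0, 0], [0, 0, 2], 1],
  [[0, 0, -0.1], [0, 0, 2], 1],
  [[0, 0, -0.1], [0, 0, 2], 1],
  [[0, 0, -0.1], [0, 0, 2], 1],
  [[0, 0, -0.1], [0, 0, 2], 1],
  [[0, 0, -0.1], [0, 0, 2], 1],
  [[0, 0, -0.1], [0, 0, 2], 1],
  [[0, 0, -0.1], [0, 0, 2], 1],
  [[0, 0, 0], [0, 0, 2], 1],
  [[0, 0, 0], [0, 0, 0], 1],
])

```text
clock: 65.27
position: [0.6465, 0.0528, 0.1477]
tool_rot: [0.986, 0.165, 0.004, 0.002]
ft_force: [1.1, -3.6, 5.8]
gripper_width: 0.0168
```

Run:
```python
from h import *
s,R,y=show(); print("bar rel",y+90-10.2)
```

```text
t 65.27 pos [646.5  52.8 147.7] jawyaw -70.98 tilt 0.50 F [ 1.1 -3.6  5.8] T [-0.31 -0.79  0.29] w 0.0168
bar rel 8.818198712512658
```

Call:
jog_arm([
  [[0, 0, 0], [0, 0, 1], 1],
  [[0, 0, 0], [0, 0, 1], 1],
  [[0, 0, 0], [0, 0, 1], 1],
  [[0, 0, 0], [0, 0, 1], 1],
  [[0, 0, 0], [0, 0, 1], 1],
  [[0, 0, 0], [0, 0, 0], 1],
])

```text
clock: 65.77
position: [0.6467, 0.0527, 0.1476]
tool_rot: [0.992, 0.123, 0.004, 0.002]
ft_force: [3.9, -5.2, 5.3]
gripper_width: 0.0168
```

Run:
```python
from h import *
s,R,y=show(); print("bar rel",y+90-10.2)
```

```text
t 65.77 pos [646.7  52.7 147.6] jawyaw -75.90 tilt 0.53 F [ 3.9 -5.2  5.3] T [-0.5  -1.1   0.93] w 0.0168
bar rel 3.903710784541321
```

Call:
jog_arm([
  [[0, 0, 0], [0, 0, 1], 1],
  [[0, 0, 0], [0, 0, 1], 1],
  [[0, 0, 0], [0, 0, 1], 1],
  [[0, 0, 0], [0, 0, 0], 1],
])

```text
clock: 66.1
position: [0.647, 0.0506, 0.1477]
tool_rot: [0.995, 0.098, 0.004, 0.004]
ft_force: [3.8, -9.1, 5.0]
gripper_width: 0.0164
```

Run:
```python
from h import *
s,R,y=show(); print("bar rel",y+90-10.2)
```

```text
t 66.10 pos [647.   50.6 147.7] jawyaw -78.74 tilt 0.65 F [ 3.8 -9.1  5. ] T [-1.25 -1.05  1.84] w 0.0164
bar rel 1.0605999698475195
```

Call:
jog_arm([
  [[0, 0, -0.1], [0, 0, 0], 1],
  [[0, 0, 0], [0, 0, 0], 0.9],
  [[0, 0, 0], [0, 0, 0], 0.8],
  [[0, 0, 0], [0, 0, 0], 0.6],
  [[0, 0, 0], [0, 0, 0], 0.45],
  [[0, 0, 0], [0, 0, 0], 0.45],
  [[0, 0, -1], [0, 0, 0], 0.45],
  [[0, 0, -2], [0, 0, 0], 0.4],
  [[0, 0, -3], [0, 0, 0], 0.4],
  [[0, 0, -3], [0, 0, 0], 0.4],
  [[0, 0, 0], [0, 0, 0], 0.5],
  [[0, 0, 0], [0, 0, 0], 0.5],
])

```text
clock: 67.1
position: [0.6451, 0.0543, 0.2405]
tool_rot: [0.995, 0.096, 0.004, 0.0]
ft_force: [0.3, 0.4, -0.8]
gripper_width: 0.0424
```

Run:
```python
from h import *
plan([.4689,-.0357,.22],-79.8)
im=arm.capture('scene');cv2.imwrite('pics/s20.png',cv2.resize(im[130:250,260:380],None,fx=5,fy=5))
```

```text
t 67.10 pos [645.1  54.3 240.5] jawyaw -78.95 tilt 0.42 F [ 0.3  0.4 -0.8] T [-0.03  0.02 -0.03] w 0.0424
 q [-0.05  0.35  1.35  0.    1.44  1.33]  shift now cm [-19.03   5.46   1.92]
 turn rz 0.85 (q6 after ~?)  shift after turn cm [-18.95   5.74   1.92]  level rx,ry [ 0.05 -0.41]
```

View pics/s20.png

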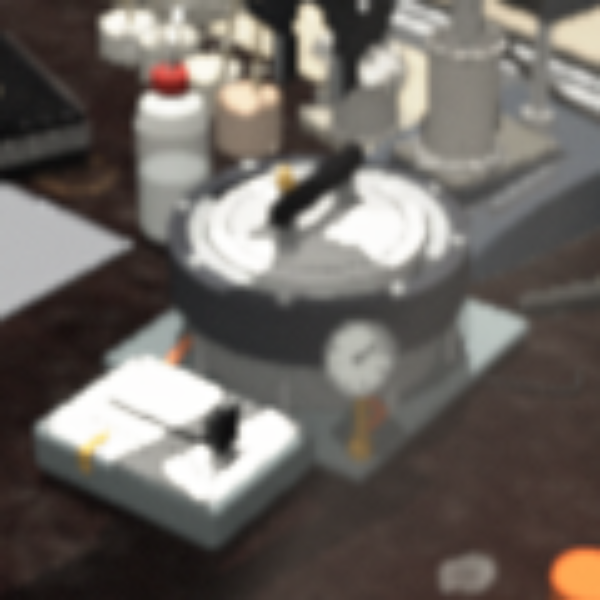

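Call:
jog_arm([
  [[0, 0, 0], [0, -0.4, 0.8], 0.5],
  [[-2, 0.6, 0], [0, 0, 0], 0.5],
  [[-3, 0.9, 0], [0, 0, 0], 0.5],
  [[-3, 0.9, 0], [0, 0, 0], 0.5],
  [[-3, 0.9, 0], [0, 0, 0], 0.5],
  [[-3, 0.9, 0], [0, 0, 0], 0.5],
  [[-3, 0.9, 0], [0, 0, 0], 0.5],
  [[-2, 0.6, 0], [0, 0, 0], 0.5],
  [[0, 0, 0], [0, 0, 0], 0.5],
  [[0, 0, 0], [0, 0, 0], 0.5],
  [[0, 0, 0], [0, 0, 0], 0.5],
])

```text
clock: 68.07
position: [0.4667, -0.0356, 0.2372]
tool_rot: [0.996, 0.089, -0.003, -0.0]
ft_force: [0.5, 0.6, 1.0]
gripper_width: 0.0428
```

Run:
```python
from h import *
plan([.4689,-.0357,.06],-79.8)
im=arm.capture('top');cv2.imwrite('pics/t21.png',im);cv2.imwrite('pics/t21z.png',cv2.resize(im[145:255,255:345],None,fx=6,fy=6))
```

```text
t 68.07 pos [466.7 -35.6 237.2] jawyaw -79.80 tilt 0.39 F [0.5 0.6 1. ] T [-0.02  0.06  0.03] w 0.0428
 q [-0.26 -0.03  1.78 -0.    1.39  1.13]  shift now cm [ 0.34  0.06 17.72]
 turn rz 0.00 (q6 after ~?)  shift after turn cm [ 0.34  0.06 17.72]  level rx,ry [-0.06  0.39]
```

View pics/t21z.png

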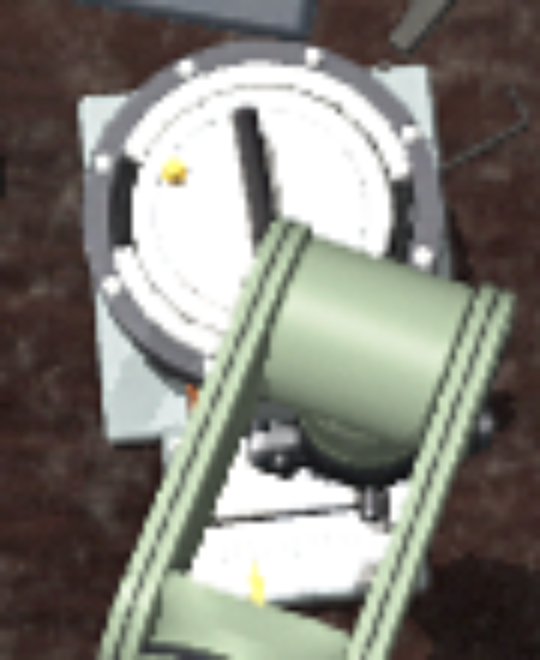

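Run:
```python
from h import *
C0=np.array([.6475,.0497])
for f,box in(("top0",(285,160,310,180)),("top0",(285,160,310,193)),("t21",(290,160,302,184))):
    a=cv2.imread(f"pics/{f}.png"); im=a.astype(int).max(2)
    x0,y0,x1,y1=box; m=np.zeros(im.shape,np.uint8); m[y0:y1,x0:x1]=im[y0:y1,x0:x1]<100
    # row-wise weighted centers
    pts=[]
    for y in range(y0,y1):
        w=np.clip(200-im[y,x0:x1],0,None)*(im[y,x0:x1]<200)
        if w.sum()>400: pts.append((np.average(np.arange(x0,x1),weights=w),y))
    P=ray("top",pts[2:-2],.174); d=np.polyfit(P[:,0],P[:,1],1); print(f,len(pts),np.degrees(np.arctan(d[0])), "y at C",np.polyval(d,.6475))
    h=cv2.cvtColor(a,cv2.COLOR_BGR2HSV); yl=(abs(h[...,0].astype(int)-23)<9)&(h[...,1]>90)&(h[...,2]>100); v,u=np.nonzero(yl[165:190,275:300]); q=ray("top",[[u.mean()+275,v.mean()+165]],.14)[0]-C0; print(" yellow ang",np.degrees(np.arctan2(q[1],q[0])),np.hypot(*q),len(u))
```

```text
top0 16 24.823766198359056 y at C 0.049102866370964615
 yellow ang 83.44914302021837 0.059609620119988535 12
top0 28 24.9321309628636 y at C 0.049012709384674336
 yellow ang 83.44914302021837 0.059609620119988535 12
t21 20 15.650732183421605 y at C 0.04861365802699785
 yellow ang 74.98363450808496 0.06005682074621454 11
```

Call:
jog_arm([
  [[0, 0, 0], [0, 0.3, -5.2], 0.5],
  [[1, 0, 0], [0, 0, 0], 0.5],
  [[0, 0, 0], [0, 0, 0], 0.5],
])

```text
clock: 68.37
position: [0.4783, -0.0327, 0.2379]
tool_rot: [0.991, 0.134, 0.0, -0.0]
ft_force: [0.7, -0.6, 0.2]
gripper_width: 0.0428
```

Run:
```python
from h import *
plan([.6475,.0498,.22],-74.6)
```

```text
t 68.37 pos [478.3 -32.7 237.9] jawyaw -74.64 tilt 0.04 F [ 0.7 -0.6  0.2] T [-0.01 -0.03 -0.01] w 0.0428
 q [-0.25 -0.01  1.76  0.    1.39  1.05]  shift now cm [18.5  -3.47  1.8 ]
 turn rz -0.04 (q6 after ~?)  shift after turn cm [18.5  -3.46  1.8 ]  level rx,ry [-0.03 -0.03]
```

Call:
jog_arm([
  [[2, -0.4, 0], [0, 0, 0], 0.5],
  [[3, -0.55, 0], [0, 0, 0], 0.5],
  [[3, -0.55, 0], [0, 0, 0], 0.5],
  [[3, -0.55, 0], [0, 0, 0], 0.5],
  [[3, -0.55, 0], [0, 0, 0], 0.5],
  [[3, -0.55, 0], [0, 0, 0], 0.5],
  [[1.5, -0.3, 0], [0, 0, 0], 0.5],
  [[0, 0, 0], [0, 0, 0], 0.5],
  [[0, 0, 2], [0, 0, 0], 0.5],
  [[0, 0, 2], [0, 0, 0], 0.5],
  [[0, 0, 1], [0, 0, 0], 0.5],
  [[0, 0, 0], [0, 0, 0], 0.5],
  [[0, 0, 0], [0, 0, 0], 0.5],
])

```text
clock: 69.45
position: [0.6447, 0.0492, 0.187]
tool_rot: [0.991, 0.134, -0.001, -0.0]
ft_force: [-0.3, -0.9, 1.5]
gripper_width: 0.0428
```

Run:
```python
from h import *
plan([.6475,.0498,.147],-74.6)
im=arm.capture('scene');cv2.imwrite('pics/s22.png',cv2.resize(im[130:250,260:380],None,fx=5,fy=5))
```

```text
t 69.45 pos [644.7  49.2 187. ] jawyaw -74.61 tilt 0.17 F [-0.3 -0.9  1.5] T [-0.01 -0.01 -0.05] w 0.0428
 q [-0.06  0.39  1.4   0.    1.36  1.24]  shift now cm [0.3  0.02 4.  ]
 turn rz -0.01 (q6 after ~?)  shift after turn cm [0.3  0.02 4.  ]  level rx,ry [-0.06  0.16]
```

View pics/s22.png

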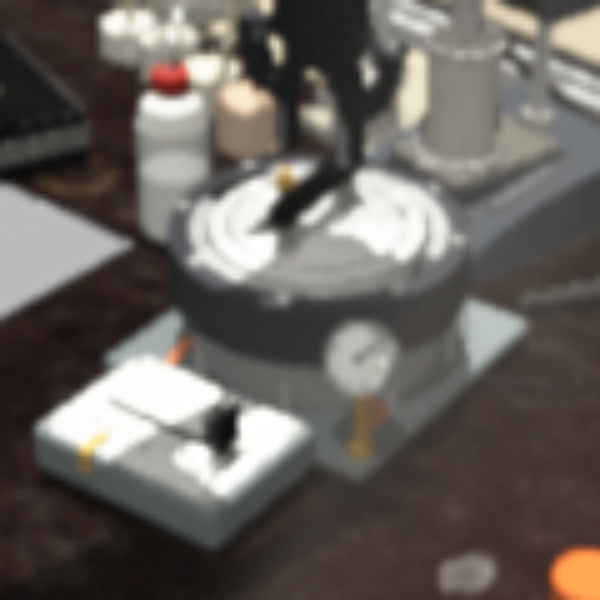

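Call:
jog_arm([
  [[0.2, 0, 1], [0, 0, 0], 0.5],
  [[0, 0, 1], [0, 0, 0], 0.5],
  [[0, 0, 1], [0, 0, 0], 0.5],
  [[0, 0, 0.8], [0, 0, 0], 0.5],
  [[0, 0, 0], [0, 0, 0], 0.5],
  [[0, 0, 0], [0, 0, 0], 0.7],
  [[0, 0, 0], [0, 0, 0], 0.85],
  [[0, 0, 0], [0, 0, 0], 1],
  [[0, 0, 0], [0, 0, 0], 1],
  [[0, 0, 0], [0, 0, 0], 1],
  [[0, 0, 0], [0, 0, 0], 1],
], grip_force=80)

```text
clock: 70.42
position: [0.6474, 0.0501, 0.1501]
tool_rot: [0.991, 0.134, -0.0, -0.0]
ft_force: [0.5, 1.8, 0.5]
gripper_width: 0.0166
```

Run:
```python
from h import *
plan([.6475,.0498,.147],-74.6)
```

```text
t 70.42 pos [647.4  50.1 150.1] jawyaw -74.57 tilt 0.04 F [0.5 1.8 0.5] T [ 0.26  0.05 -0.05] w 0.0166
 q [-0.06  0.43  1.42  0.    1.29  1.24]  shift now cm [0.   0.03 0.31]
 turn rz 0.03 (q6 after ~?)  shift after turn cm [0.   0.03 0.31]  level rx,ry [-0.04  0.01]
```

Call:
jog_arm([
  [[0, 0, 0], [0, 0, 1], 1],
  [[0, 0, 0], [0, 0, 1], 1],
  [[0, 0, 0], [0, 0, 0], 1],
])

```text
clock: 70.67
position: [0.6475, 0.0502, 0.1501]
tool_rot: [0.993, 0.118, -0.0, -0.0]
ft_force: [-0.4, 2.7, -0.8]
gripper_width: 0.0164
```

Run:
```python
from h import *
show()
```

```text
t 70.67 pos [647.5  50.2 150.1] jawyaw -76.48 tilt 0.02 F [-0.4  2.7 -0.8] T [0.32 0.07 1.03] w 0.0164
```

Call:
jog_arm([
  [[0, 0, 0], [0, 0, 1], 1],
  [[0, 0, 0], [0, 0, 1], 1],
  [[0, 0, 0], [0, 0, 0], 1],
])

```text
clock: 70.92
position: [0.6475, 0.0501, 0.1501]
tool_rot: [0.995, 0.101, -0.0, 0.0]
ft_force: [0.2, 2.8, 0.9]
gripper_width: 0.0164
```

Run:
```python
from h import *
show()
```

```text
t 70.92 pos [647.5  50.1 150.1] jawyaw -78.40 tilt 0.02 F [0.2 2.8 0.9] T [0.44 0.03 2.4 ] w 0.0164
```

Call:
jog_arm([
  [[0, 0, 0], [0, 0, -2], 1],
  [[0, 0, 0], [0, 0, -1], 1],
  [[0, 0, 0], [0, 0, 0], 0.8],
  [[0, 0, 0], [0, 0, 0], 0.6],
  [[0, 0, 0], [0, 0, 0], 0.45],
  [[0, 0, 0], [0, 0, 0], 0.45],
  [[0, 0, -1.5], [0, 0, 0], 0.45],
  [[0, 0, -3], [0, 0, 0], 0.45],
  [[0, 0, -3], [0, 0, 0], 0.45],
  [[0, 0, -1], [0, 0, 4.5], 0.45],
  [[0, 0, 0], [0, 0, 0], 0.45],
])

```text
clock: 71.83
position: [0.6502, 0.0488, 0.24]
tool_rot: [0.996, 0.085, 0.004, 0.001]
ft_force: [-0.3, -0.4, 0.8]
gripper_width: 0.0467
```

Run:
```python
from h import *
plan([.469,-.0357,.22],-79.8)
```

```text
t 71.83 pos [650.2  48.8 240. ] jawyaw -80.24 tilt 0.49 F [-0.3 -0.4  0.8] T [ 0.03 -0.03 -0.01] w 0.0467
 q [-0.06  0.36  1.33 -0.    1.44  1.34]  shift now cm [-19.3    5.26   1.85]
 turn rz -0.44 (q6 after ~?)  shift after turn cm [-19.34   5.11   1.85]  level rx,ry [ 0.14 -0.47]
```

Call:
jog_arm([
  [[-2, 0.5, 0], [0, 0, -0.4], 0.5],
  [[-3, 0.8, 0], [0, 0, 0], 0.5],
  [[-3, 0.8, 0], [0, 0, 0], 0.5],
  [[-3, 0.8, 0], [0, 0, 0], 0.5],
  [[-3, 0.8, 0], [0, 0, 0], 0.5],
  [[-3, 0.8, 0], [0, 0, 0], 0.5],
  [[-1.7, 0.5, 0], [0, 0, 0], 0.5],
  [[0, 0, 0], [0, 0, 0], 0.5],
  [[0, 0, 0], [0, 0, 0], 0.5],
  [[0, 0, 0], [0, 0, 0], 0.5],
])

```text
clock: 72.67
position: [0.4727, -0.0329, 0.2344]
tool_rot: [0.996, 0.09, -0.0, -0.0]
ft_force: [0.6, -0.9, -0.0]
gripper_width: 0.0428
```

Run:
```python
from h import *
plan([.469,-.0357,.059],-79.8)
a=arm.capture('top');cv2.imwrite('pics/t23.png',a); im=a.astype(int).max(2)
x0,y0,x1,y1=(290,160,302,184);pts=[]
for y in range(y0,y1):
    w=np.clip(200-im[y,x0:x1],0,None)*(im[y,x0:x1]<200)
    if w.sum()>400: pts.append((np.average(np.arange(x0,x1),weights=w),y))
P=ray("top",pts[2:-2],.174); d=np.polyfit(P[:,0],P[:,1],1); print(len(pts),np.degrees(np.arctan(d[0])))
cv2.imwrite('pics/t23z.png',cv2.resize(a[205:250,275:340],None,fx=12,fy=12,interpolation=cv2.INTER_CUBIC))
```

```text
t 72.67 pos [472.7 -32.9 234.4] jawyaw -79.67 tilt 0.05 F [ 0.6 -0.9 -0. ] T [ 0.02  0.06 -0.  ] w 0.0428
 q [-0.25 -0.01  1.78  0.    1.38  1.14]  shift now cm [-0.4   0.22 17.54]
 turn rz 0.13 (q6 after ~?)  shift after turn cm [-0.4   0.22 17.54]  level rx,ry [-0.04  0.04]
18 15.375362037936878
```

View pics/t23z.png

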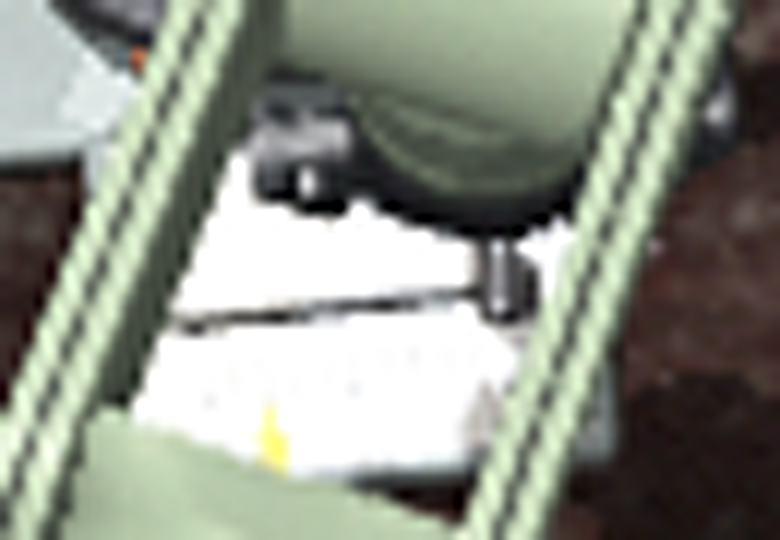

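Run:
```python
from h import *
f=lambda p:(np.array(p,float)+.5)/12-.5+[275,205]
g=ray("top",[f((502,283))],.087)[0]; print("grip at vent",g,w2m(g))
# pointer from clean image top0: yellow saturation-weighted columns
a=cv2.imread("pics/top0.png"); b=a.astype(int); s=(b[...,1]+b[...,2])/2-b[...,0]
for v in range(236,248):
    w=np.clip(s[v,290:305]-15,0,None)
    if w.sum()>10:
        u=np.average(np.arange(290,305),weights=w); p=ray("top",[[u,v]],.048)[0]; print(v,round(u,2),w.sum(),w2m(p)*1000)
a=cv2.imread("pics/scene0.png"); b=a.astype(int); s=(b[...,1]+b[...,2])/2-b[...,0]
print(s[212:228,270:290].astype(int))
for nm in ("top0",):
    im=cv2.imread("pics/top0.png").max(2); print(im[222:236,303:315])
```

```text
grip at vent [ 0.46811893 -0.03653848] [-0.19181758 -0.05310988]
239 297.0 61.5 [-222.13441934   27.22179017]
240 297.0 78.0 [-226.10837575   27.54955554]
241 297.21 217.5 [-230.15683382   27.04050336]
242 297.44 210.5 [-234.20592948   26.47643298]
243 297.51 179.0 [-238.19489946   26.50022999]
244 297.16 244.0 [-242.0184229    28.22581704]
245 297.42 239.0 [-246.06770227   27.51526123]
246 297.53 187.0 [-250.05322819   27.43103192]
[[  4   6   4   2   2   1   1   1   2   2   1   1   1   3   4   7   6   7
    7   4]
 [  4   3   2   2   1   1   1   2   2   2   2   1   1   1   2   2   3   7
    6   6]
 [  3   2   1   1   1   1   1   2   2   3   2   3   2   1   1   1   2   2
    3   3]
 [  4   2   1   1   2   1   1   1   1   2   6  15   7   3   1   1   1   2
    2   1]
 [  3   2   2   2   1   1   1   1   4  15  37  39   9   3   1   2   2   2
    1   1]
 [  0   0   3   3   2   1   1   7  32  75  91  49   5   1   1   2   2   3
    1   1]
 [ -1  -1  -1   1   2   4  13  44  82  84  60  11   0   1   1   2   1   2
    2   2]
 [ -2  -2  -1  -2   1  24  65  97  83  30   6   0   0   0   1   1   
[... 712 characters left out ...]
255 255 255 255 255 255 255 255 255]
 [255 255 255 255 255 255 255 255 255 255 255 255]
 [255 255 255 255 255 255 255 255 255 255 255 255]
 [255 255 255 244 255 214 238 255 255 255 255 255]
 [255 255 255 141 180  94  80 255 255 255 255 255]
 [255 255 255 147 149 148  56 229 255 255 255 255]
 [255 255 255 159  88 149  68 149 216 255 252 247]
 [252 249 247 100  70 225  99  54  53 127  93  82]
 [ 94  87  88  36  73 240 106  46  89 192 255 255]
 [198 255 255 206  78 106  46  86 176 255 255 255]
 [255 255 255 227  59  28  40 134 186 255 255 255]
 [255 255 255 255 255 218 182 190 190 225 255 254]
 [255 254 255 255 255 255 177 181 151 251 255 253]
 [255 254 255 255 254 255 255 255 255 255 255 253]]
```

Call:
jog_arm([
  [[-0.3, 0.2, 2], [0, 0, 0], 0.5],
  [[0, 0, 3], [0, 0, 0], 0.5],
  [[0, 0, 3], [0, 0, 0], 0.5],
  [[0, 0, 3], [0, 0, 0], 0.5],
  [[0, 0, 2], [0, 0, 0], 0.5],
  [[0, 0, 1.5], [0, 0, 0], 0.5],
  [[0, 0, 1], [0, 0, 0], 0.5],
  [[0, 0, 1], [0, 0, 0], 0.5],
  [[0, 0, 0.5], [0, 0, 0], 0.5],
  [[0, 0, 0], [0, 0, 0], 0.5],
  [[0, 0, 0], [0, 0, 0], 0.5],
], grip_force=25)

```text
clock: 73.63
position: [0.4703, -0.0354, 0.0653]
tool_rot: [0.996, 0.09, 0.0, -0.0]
ft_force: [0.6, -0.1, 1.4]
gripper_width: 0.0423
```

Run:
```python
from h import *
plan([.469,-.0357,.060],-79.8)
```

```text
t 73.63 pos [470.3 -35.4  65.3] jawyaw -79.66 tilt 0.01 F [ 0.6 -0.1  1.4] T [0.04 0.06 0.01] w 0.0423
 q [-0.26  0.2   1.93  0.    1.01  1.13]  shift now cm [-0.13  0.01  0.53]
 turn rz 0.14 (q6 after ~?)  shift after turn cm [-0.13  0.01  0.53]  level rx,ry [ 0.   -0.01]
```

Call:
jog_arm([
  [[-0.1, 0, 0.4], [0, 0, 0.1], 0.5],
  [[0, 0, 0], [0, 0, 0], 0.6],
  [[0, 0, 0], [0, 0, 0], 0.8],
  [[0, 0, 0], [0, 0, 0], 1],
  [[0, 0, 0], [0, 0, 0], 1],
  [[0, 0, 0], [0, 0, 0], 1],
  [[0, 0, 0], [0, 0, 0], 1],
])

```text
clock: 74.22
position: [0.4688, -0.0354, 0.0615]
tool_rot: [0.996, 0.089, -0.0, -0.0]
ft_force: [-2.2, 2.4, 5.4]
gripper_width: 0.0154
```

Run:
```python
from h import *
s,R,y=show(); print(w2m(s["position"][:2])); t=m2w(-.1909,.0275); plan([*t,.061],-79.8)
```

```text
t 74.22 pos [468.8 -35.4  61.5] jawyaw -79.76 tilt 0.02 F [-2.2  2.4  5.4] T [0.32 0.23 0.15] w 0.0154
[-0.19089417 -0.05208225]
t 74.22 pos [468.8 -35.4  61.5] jawyaw -79.76 tilt 0.02 F [-2.2  2.4  5.4] T [0.32 0.23 0.15] w 0.0154
 q [-0.26  0.21  1.94  0.    1.    1.13]  shift now cm [ 0.01 -7.96  0.05]
 turn rz 0.04 (q6 after ~?)  shift after turn cm [-0.   -7.96  0.05]  level rx,ry [-0.02  0.01]
```

Call:
jog_arm([
  [[0, -0.2, 0], [0, 0, 0], 1],
  [[0, -0.5, 0], [0, 0, 0], 1],
  [[0, -0.5, 0], [0, 0, 0], 1],
  [[0, -0.5, 0], [0, 0, 0], 1],
  [[0, -0.5, 0], [0, 0, 0], 1],
  [[0, -0.5, 0], [0, 0, 0], 1],
  [[0, -0.5, 0], [0, 0, 0], 1],
  [[0, -0.5, 0], [0, 0, 0], 1],
  [[0, -0.5, 0], [0, 0, 0], 1],
  [[0, -0.5, 0], [0, 0, 0], 1],
  [[0, -0.5, 0], [0, 0, 0], 1],
  [[0, -0.5, 0], [0, 0, 0], 1],
  [[0, -0.5, 0], [0, 0, 0], 1],
  [[0, -0.5, 0], [0, 0, 0], 1],
  [[0, -0.5, 0], [0, 0, 0], 1],
  [[0, -0.4, 0], [0, 0, 0], 1],
  [[0, -0.2, 0], [0, 0, 0], 1],
  [[0, 0, 0], [0, 0, 0], 1],
])

```text
clock: 75.72
position: [0.4542, 0.0414, 0.0615]
tool_rot: [0.996, 0.09, -0.001, 0.0]
ft_force: [-4.1, -0.8, 9.7]
gripper_width: 0.0155
```

Run:
```python
from h import *
s,R,y=show(); print(w2m(s["position"][:2]),R.T@s["ft_force"]); t=m2w(-.1909,.0275); plan([*t,.061],-79.8)
im=arm.capture('scene');cv2.imwrite('pics/s24.png',cv2.resize(im[180:250,250:340],None,fx=8,fy=8,interpolation=cv2.INTER_CUBIC))
```

```text
t 75.72 pos [454.2  41.4  61.5] jawyaw -79.72 tilt 0.12 F [-4.1 -0.8  9.7] T [-0.17  0.67  0.17] w 0.0155
[-0.1917338   0.02604099] [-4.1710292   0.07963613 -9.71591563]
t 75.72 pos [454.2  41.4  61.5] jawyaw -79.72 tilt 0.12 F [-4.1 -0.8  9.7] T [-0.17  0.67  0.17] w 0.0155
 q [-0.1   0.18  1.97 -0.    0.99  1.29]  shift now cm [ 0.08 -0.15  0.04]
 turn rz 0.08 (q6 after ~?)  shift after turn cm [ 0.08 -0.15  0.04]  level rx,ry [0.02 0.12]
```

View pics/s24.png

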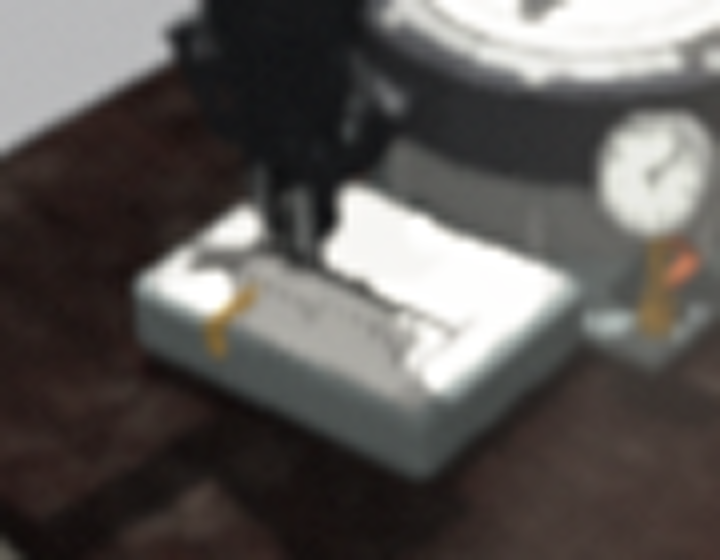

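Call:
jog_arm([
  [[0, -0.15, 0], [0, 0, 0], 1],
  [[0, 0, 0], [0, 0, 0], 1],
  [[0, 0, 0], [0, 0, 0], 0.8],
  [[0, 0, 0], [0, 0, 0], 0.65],
  [[0, 0, 0], [0, 0, 0], 0.5],
  [[0, 0, 0], [0, 0, 0], 0.5],
  [[0, 0, -1], [0, 0, 0], 0.5],
  [[0, 0, -2], [0, 0, 0], 0.4],
  [[0, 0, -3.5], [0, 0, 0], 0.4],
  [[0, 0, -3.5], [0, 0, 0], 0.4],
  [[0, 0, -3.5], [0, 0, 0], 0.4],
  [[0, 0, -3], [0, 0, 0], 0.4],
  [[0, 4, 0], [0, 0, 0], 0.4],
  [[0, 4, 0], [0, 0, 0], 0.4],
  [[0, 4, 0], [0, 0, 0], 0.4],
  [[0, 4, 0], [0, 0, 0], 0.4],
  [[0, 4, 0], [0, 0, 0], 0.4],
  [[0, 4, 0], [0, 0, 0], 0.4],
  [[0, 0, 0], [0, 0, 0], 0.4],
])

```text
clock: 77.35
position: [0.4981, -0.2004, 0.2268]
tool_rot: [0.996, 0.086, 0.001, 0.002]
ft_force: [-0.1, -0.6, -0.3]
gripper_width: 0.0514
```

Run:
```python
from h import *
show()
im=arm.capture('top');cv2.imwrite('pics/t25.png',im);cv2.imwrite('pics/t25z.png',cv2.resize(im[205:255,275:340],None,fx=12,fy=12,interpolation=cv2.INTER_NEAREST))
im=arm.capture('scene');cv2.imwrite('pics/s25.png',im);cv2.imwrite('pics/s25z.png',cv2.resize(im[190:245,260:330],None,fx=11,fy=11,interpolation=cv2.INTER_CUBIC))
```

```text
t 77.35 pos [ 498.1 -200.4  226.8] jawyaw -80.14 tilt 0.27 F [-0.1 -0.6 -0.3] T [ 0.   -0.03 -0.04] w 0.0514
```

View pics/t25z.png

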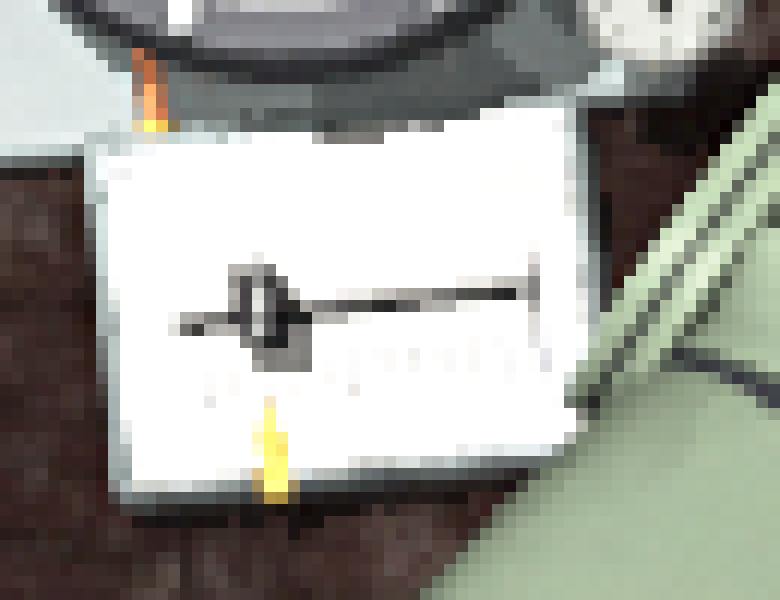

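View pics/s25z.png

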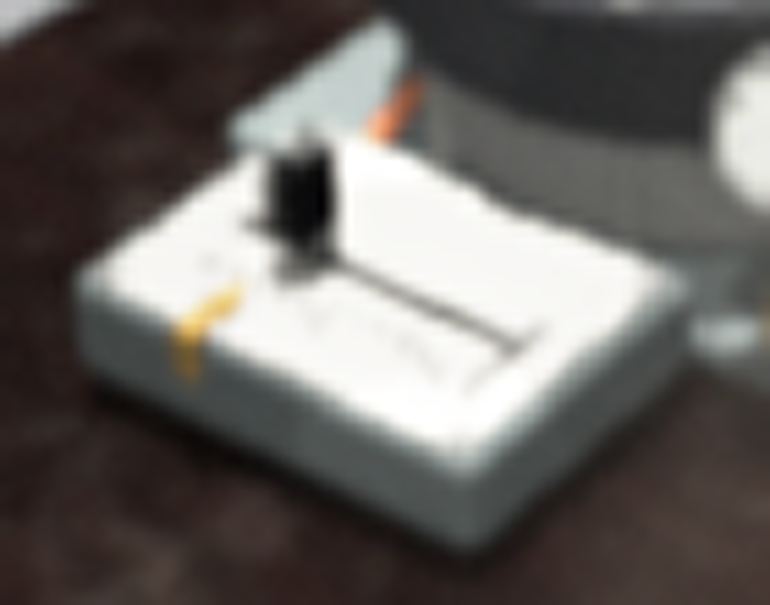

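Run:
```python
from h import *
a=cv2.imread("pics/t25.png"); im=a.max(2).astype(int); print("cols 292..303"); 
for v in range(225,238): print(v,im[v,292:303])
b=a.astype(int); s=(b[...,1]+b[...,2])/2-b[...,0]
print(s[236:247,292:303].astype(int))
for u,v in((296.0,228),(296.1,230),(296.3,231)):
    print(u,v,w2m(ray("top",[[u,v]],.087)[0])*1000)
```

```text
cols 292..303
225 [255 255 255 255 255 255 255 255 255 255 255]
226 [255 255 255 255 238 255 255 255 255 255 255]
227 [255 255 186 179 163 129 255 255 255 255 255]
228 [255 255 148  78 145  62 123 255 255 255 255]
229 [255 255 179  70 219  97  62 197 255 255 255]
230 [255 255 162  74 230 105  49  48 167 129 120]
231 [127 124  59  67 164  78  22  34  30 176 185]
232 [171 184 178  94 205  90  38 127 124 255 255]
233 [255 255 255 135 103  36  30 134 131 255 255]
234 [255 255 255 255 133 123 131 139 131 255 255]
235 [255 255 255 255 169 127 132 131 123 255 255]
236 [254 255 253 255 255 255 255 255 255 255 252]
237 [252 255 252 255 255 253 255 254 255 255 255]
[[  1   0   1   0   0   0   0   1   0   0   1]
 [  1   0   2   0   0   0   0   1   0   0   0]
 [  4   0   0   0   0  40   0   0   0   0   0]
 [  0   0   0   0   0  98   0   0   0   0   0]
 [  0   0   0   0  25 112   8   0   0   0   0]
 [  0   0   0   0  64 135 106   0   0   0   0]
 [  0   0   0   0  38 129 133   0   0   0   0]
 [  0   0   0   0   4 115 127   0   0   0   0]
 [  0   3   1   1  68 132 124  19  -5  -1   0]
 [  1  -2  -1  -6  60 109 111  49  -7  -4   0]
 [ -3  -2  -1  -3  22  96  92  25   2   1   3]]
296.0 228 [-183.86300386   25.93489913]
296.1 230 [-191.73530826   26.18901768]
296.3 231 [-195.71953164   25.73471649]
```

Run:
```python
from h import *
a=cv2.imread("pics/s25.png"); im=a.max(2).astype(int)
print("cols 281..293")
for v in range(199,219): print(v,im[v,281:293])
for z in(.087,):
  for p in((286.5,202),(287.0,202),(287.5,202),(287,203)): print(p,w2m(ray("scene",[p],z)[0])*1000)
for p in((280.5,216),(281,216),(281,215.5),(279.6,217),(278.8,218)): print("tip",p,w2m(ray("scene",[p],.0475)[0])*1000)
# predicted pixel of grip box edges at ym=26 & 28
for ym in(.026,.028):
  print(ym,[proj("scene",[[*m2w(-.191+dx,ym+dy),z]])[0].round(1) for dx,dy,z in((-.013,-.008,.087),(-.013,.008,.087),(.013,-.008,.087),(-.013,.008,.055),(.013,.008,.087))])
```

```text
cols 281..293
199 [ 54  77 113 165 199 208 211 210 209 207 208 207]
200 [ 97 153 180 202 212 212 204 205 210 212 210 207]
201 [140 192 208 212 215 210 184 189 212 219 215 211]
202 [131 174 193 203 217 202 160 161 188 221 234 237]
203 [102 150 170 169 175 160 130 114 123 197 250 253]
204 [125 192 195 140  97  90  83  59  58 171 255 255]
205 [186 232 209 127  53  36  36  20  34 159 255 255]
206 [237 243 201 112  43  21  17  12  25 143 249 254]
207 [248 246 202 108  39  16  12  11  17 125 241 250]
208 [247 244 206 113  41  15  12  12  16 121 239 249]
209 [234 212 174 102  41  21  12  13  21 128 240 249]
210 [227 177 135  79  40  20  14  19  47 146 241 249]
211 [240 226 192 134  80  40  22  42  74 157 241 250]
212 [247 247 241 211 151  85  48  60  76 144 236 248]
213 [247 248 247 223 162 108  78  70  65 108 190 232]
214 [240 245 244 208 144 114 102 101 122 140 158 179]
215 [240 243 238 223 169 148 151 167 212 230 222 199]
216 [242 244 242 240 217 216 223 234 246 248 247 241]
217 [234 243 247 247 241 243 239 243 246 245 247 248]
218 [232 245 248 248 248 247 241 239 240 243 246 245]
(286.5, 202) [-184.26578109   30.70539905]
(287.0, 202) [-183.17452814   29.2500389 ]
(287.5, 202) [-182.08326153   27.79466052]
(287, 203) [-188.02416509   25.09274738]
tip (280.5, 216) [-222.76542347   28.52203155]
tip (281, 216) [-221.67872954   27.07186899]
tip (281, 215.5) [-219.4011604    29.07806896]
tip (279.6, 217) [-229.23954869   27.12727489]
tip (278.8, 218) [-235.4495674   25.4550815]
0.026 [array([285.6, 205.7]), array([282.2, 204.2]), array([290.3, 202.4]), array([282.7, 211.3]), array([286.9, 200.9])]
0.028 [array([285.2, 205.5]), array([281.8, 204. ]), array([289.9, 202.2]), array([282.3, 211.2]), array([286.5, 200.7])]
```

Run:
```python
from h import *
for ym in(.026,.027,.028):
    print(ym,[proj("top",[[*m2w(x,ym),.048]])[0].round(2) for x in(-.218,-.225,-.232,-.239,-.246)], "line",[proj("top",[[*m2w(x,ym),.087]])[0].round(2) for x in(-.204,-.191,-.178)])
```

```text
0.026 [array([297.22, 237.94]), array([297.37, 239.69]), array([297.51, 241.44]), array([297.66, 243.19]), array([297.8 , 244.95])] line [array([296.41, 233.11]), array([296.13, 229.81]), array([295.86, 226.52])]
0.027 [array([296.97, 237.96]), array([297.11, 239.71]), array([297.26, 241.46]), array([297.41, 243.21]), array([297.55, 244.97])] line [array([296.15, 233.14]), array([295.88, 229.83]), array([295.61, 226.54])]
0.028 [array([296.72, 237.99]), array([296.86, 239.73]), array([297.01, 241.48]), array([297.15, 243.24]), array([297.3 , 244.99])] line [array([295.89, 233.16]), array([295.62, 229.86]), array([295.35, 226.57])]
```

Run:
```python
from h import *
plan([*m2w(-.1912,.027),.2],-79.8)
```

```text
t 77.45 pos [ 497.1 -194.8  226.1] jawyaw -79.96 tilt 0.07 F [ 0.6  0.6 -0.4] T [-0.01  0.04  0.06] w 0.0512
 q [-0.54  0.12  1.65  0.    1.37  0.86]  shift now cm [ -0.05 -24.1    2.63]
 turn rz -0.16 (q6 after ~?)  shift after turn cm [ 1.00e-02 -2.41e+01  2.63e+00]  level rx,ry [-0.05  0.04]
```

Call:
jog_arm([
  [[0, -2, 0], [0, 0, -0.1], 0.5],
  [[0, -3.5, 0], [0, 0, 0], 0.5],
  [[0, -3.5, 0], [0, 0, 0], 0.5],
  [[0, -3.5, 0], [0, 0, 0], 0.5],
  [[0, -3.5, 0], [0, 0, 0], 0.5],
  [[0, -3.5, 0], [0, 0, 0], 0.5],
  [[0, -3, 0], [0, 0, 0], 0.5],
  [[0, -1.6, 0], [0, 0, 0], 0.5],
  [[0, 0, 0], [0, 0, 0], 0.5],
  [[0, 0, 3], [0, 0, 0], 0.5],
  [[0, 0, 3], [0, 0, 0], 0.5],
  [[0, 0, 3], [0, 0, 0], 0.5],
  [[0, 0, 1], [0, 0, 0], 0.5],
  [[0, 0, 0], [0, 0, 0], 0.5],
  [[0, 0, 0], [0, 0, 0], 0.5],
])

```text
clock: 78.7
position: [0.454, 0.0436, 0.1264]
tool_rot: [0.996, 0.09, -0.0, -0.0]
ft_force: [1.2, -0.2, 0.2]
gripper_width: 0.0429
```

Run:
```python
from h import *
plan([*m2w(-.1912,.027),.062],-79.8)
```

```text
t 78.70 pos [454.   43.6 126.4] jawyaw -79.66 tilt 0.06 F [ 1.2 -0.2  0.2] T [0.03 0.02 0.  ] w 0.0429
 q [-0.09  0.07  1.93  0.    1.14  1.3 ]  shift now cm [0.04 0.13 6.44]
 turn rz 0.14 (q6 after ~?)  shift after turn cm [0.04 0.13 6.44]  level rx,ry [-0.02  0.05]
```

Call:
jog_arm([
  [[0, 0.1, 2], [0, 0, 0.1], 0.5],
  [[0, 0, 2], [0, 0, 0], 0.5],
  [[0, 0, 1.3], [0, 0, 0], 0.5],
  [[0, 0, 0.8], [0, 0, 0], 0.5],
  [[0, 0, 0], [0, 0, 0], 0.5],
  [[0, 0, 0], [0, 0, 0], 0.65],
  [[0, 0, 0], [0, 0, 0], 0.8],
  [[0, 0, 0], [0, 0, 0], 1],
  [[0, 0, 0], [0, 0, 0], 1],
  [[0, 0, 0], [0, 0, 0], 1],
  [[0, 0, 0], [0, 0, 0], 1],
])

```text
clock: 79.62
position: [0.4558, 0.0425, 0.0667]
tool_rot: [0.996, 0.089, 0.001, 0.0]
ft_force: [-0.8, 0.6, 6.8]
gripper_width: 0.0156
```

Run:
```python
from h import *
s,R,y=show(); print(w2m(s["position"][:2]),R.T@s["ft_force"])
```

```text
t 79.62 pos [455.8  42.5  66.7] jawyaw -79.75 tilt 0.16 F [-0.8  0.6  6.8] T [0.03 0.1  0.19] w 0.0156
[-0.18997344  0.0269    ] [-0.63314048 -0.68582789 -6.82173559]
```

Call:
jog_arm([
  [[0, -0.06, 0], [0, 0, 0], 1],
  [[0, -0.06, 0], [0, 0, 0], 1],
  [[0, 0, 0], [0, 0, 0], 1],
  [[0, 0, 0], [0, 0, 0], 1],
])

```text
clock: 79.95
position: [0.4556, 0.0433, 0.0667]
tool_rot: [0.996, 0.089, 0.001, 0.001]
ft_force: [-1.2, -0.8, 6.1]
gripper_width: 0.0155
```

Run:
```python
from h import *
s,R,y=show(); print(w2m(s["position"][:2]),R.T@s["ft_force"])
```

```text
t 79.95 pos [455.6  43.3  66.7] jawyaw -79.73 tilt 0.17 F [-1.2 -0.8  6.1] T [-0.22  0.11  0.14] w 0.0155
[-0.18998425  0.02771482] [-1.28513669  0.57172129 -6.05744796]
```

Now 27.7. I'll release and retreat clear, well away from everything.

Call:
jog_arm([
  [[0, 0, 0], [0, 0, 0], 0.85],
  [[0, 0, 0], [0, 0, 0], 0.65],
  [[0, 0, 0], [0, 0, 0], 0.5],
  [[0, 0, 0], [0, 0, 0], 0.5],
  [[0, 0, -1], [0, 0, 0], 0.5],
  [[0, 0, -2], [0, 0, 0], 0.4],
  [[0, 0, -3.5], [0, 0, 0], 0.4],
  [[0, 0, -3.5], [0, 0, 0], 0.4],
  [[0, 0, -3.5], [0, 0, 0], 0.4],
  [[0, 0, -3], [0, 0, 0], 0.4],
  [[0, 3, 0], [0, 0, 0], 0.4],
  [[0, 4, 0], [0, 0, 0], 0.4],
  [[0, 4, 0], [0, 0, 0], 0.4],
  [[0, 4, 0], [0, 0, 0], 0.4],
  [[0, 4, 0], [0, 0, 0], 0.4],
  [[0, 4, 0], [0, 0, 0], 0.4],
  [[0, 3, 0], [0, 0, 0], 0.4],
  [[0, 0, 0], [0, 0, 0], 0.4],
  [[0, 0, 0], [0, 0, 0], 0.4],
])

```text
clock: 81.53
position: [0.5, -0.2134, 0.23]
tool_rot: [0.996, 0.088, -0.001, -0.0]
ft_force: [-0.1, 0.7, -0.1]
gripper_width: 0.0508
```

Run:
```python
from h import *
show()
a=arm.capture('top');cv2.imwrite('pics/t26.png',a);im=a.max(2).astype(int)
for v in range(227,234): print(v,im[v,292:303])
cv2.imwrite('pics/t26z.png',cv2.resize(a[145:255,250:360],None,fx=5,fy=5,interpolation=cv2.INTER_CUBIC))
b=arm.capture('scene');cv2.imwrite('pics/s26.png',b)
```

```text
t 81.53 pos [ 500.  -213.4  230. ] jawyaw -79.95 tilt 0.08 F [-0.1  0.7 -0.1] T [ 0.09  0.01 -0.02] w 0.0508
227 [255 255 189 179 111 118 255 255 255 255 255]
228 [255 255 149 140 142  57 165 255 255 255 255]
229 [255 255 153  81 148  67  61 198 255 255 255]
230 [255 255 160  77 217  99  44  48 164 127 120]
231 [127 125  62  68 233 103  23  32 100 181 183]
232 [172 182 184  89 147  67  34 125 130 255 255]
233 [255 255 223  64  51  18  62 132 126 255 255]
```

View pics/t26z.png

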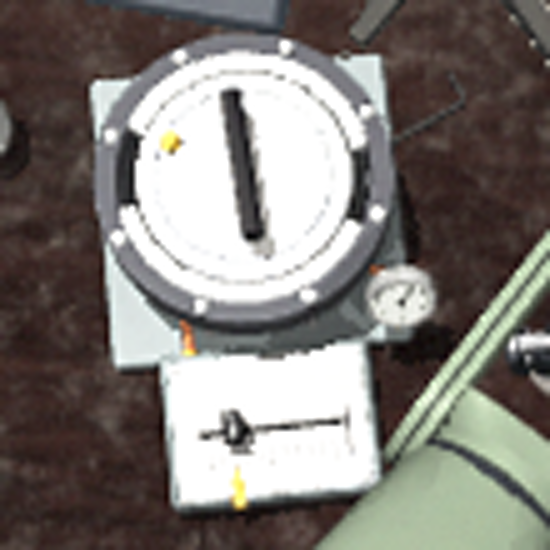

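View pics/s26.png

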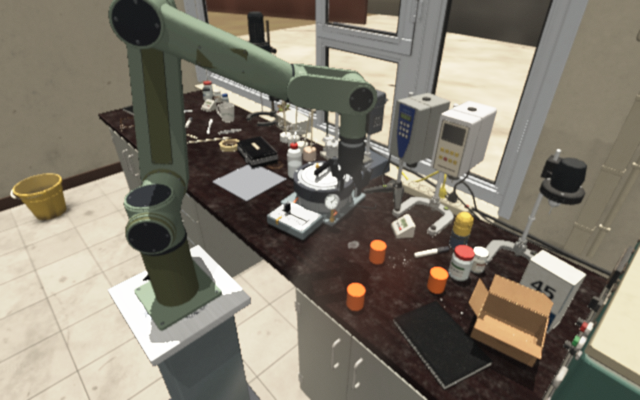

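Run:
```python
from h import *
im=cv2.imread("pics/t26.png").astype(int).max(2)
m=np.zeros(im.shape,np.uint8); m[160:196,288:308]=im[160:196,288:308]<100
k,l,s,cc=cv2.connectedComponentsWithStats(m); k=1+np.argmax(s[1:,4]); v,u=np.nonzero(l==k)
P=ray("top",np.c_[u,v],.174); w,E=np.linalg.eigh(np.cov(P.T)); e=E[:,1]*np.sign(E[0,1])
print(len(P),P.mean(0),"rel ang",np.degrees(np.arctan2(e[1],e[0]))-10.2)
arm.close_job()
```

```text
120 [0.64003389 0.04660642] rel ang 4.178114634730621
the job is handed in; nothing more can be done
```

The whole sequence was done in the order asked and the job was handed in at about 82 s; no verdict came back.

- **Venting:** I slid the grip right down to the vent stop, felt as about 20 N. I turned the cap anticlockwise to its first stop, at about 42° with torque rising to 1.4 N m, and held it there for about 3 s. Then I pressed it down, turned it on, lifted it off and laid it in the middle of the mat.
- **Cores:** Three grey cores were out on the bench; one was knocked aside during the run and found again. All three stand upright in the chamber, each set down with a contact force of a few newtons. I did not touch the orange look-alikes.
- **Cap back on:** The cap caught in the mouth a few times at up to about 15 N until I shifted it a few millimetres. I then pressed it past the stop and turned it clockwise to the end stop. A second grip and push, up to 2.4 N m, met a firm stop and the cap did not turn further.
- **Pressure grip:** After that I slid it to the brass pointer. The first position read about 1 mm short, so I moved it slightly. By the top camera it now looks level to roughly 0.5 mm.

**Checks that disagreed:**
- The last picture puts the bar at about 4.2°; other readings of the closed cap gave about 5°, against 3° nominal. I took that as camera error because of the firm stop.
- The start angle read about 14° against the stated 3–10°.
- The side camera was too coarse to confirm the pointer alignment.

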